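# Load the rotary fuse magazine and wind it back

## Robot

A 7-joint arm with a two-finger parallel gripper is mounted at the origin on the work surface. World frame = base frame: x ahead of the robot, y to its left, z up, the work surface at z = 0. Lengths are in m, angles in rad, forces in N, time in s.
With the tool pointing down it reaches from about 0.4 to 0.85 m from the base axis. Payload 10.4 kg.
Tool frame: the origin (TCP) lies between the finger pads; the fingertips stand tip_extent ahead of it and the grasp point (between the pads) lies 2 mm behind it (tip_extent is the distance from the TCP to the fingertips, in m); z points along the fingers, y is the direction in which the jaws open and shut (so a half turn about z gives the same grasp; the last joint's range is limited). The gripper opens to 87 mm and grips with 3 to 60 N. Pads are 19 mm wide; open, the fingers measure 117 mm over their backs; the gripper's body (75 mm by 190 mm) begins 51 mm behind the grasp point.
Start: joints at [-1.326, 0.332, -0.065, 1.46, 0.022, 1.35, -0.088], TCP at [0.165, 0.603, 0.24] pointing down, gripper open.
Joint ranges: [-2.6, 2.6], [-0.5, 2.12], [-1.47, 1.34], [0.16, 2.42], [-1.27, 4.41], [0.06, 2.06], [-2.6, 2.6]. Speed limits (rad/s): [2.22, 2.22, 2.79, 2.79, 3.14, 3.14, 3.14].

## Interface

Orientations are given as a unit quaternion [x, y, z, w].
In Python, from bench import read_state, camera, camera_params, close_job, tip_extent gives the robot as it stands. The module is installed in compiled form; this text tells all that it offers.
- The arm moves only by the tool send_rows, never from a script. Its argument "steps" is a list of rows, each a list of 7 numbers: the turn, a rotation vector about the tool's x, y, z in degrees, then the shift along the tool's x, y, z in m, then the gripper's target within -1 to 1 (shut at 1, half-way at 0, fully open at -1). In form: [[ax, ay, az, x, y, z, jaw], ...]. A call has exactly 10 rows; each row shifts and turns the pose as measured when the row begins, along the tool's axes as they then stand; what a row does not reach is not made up. A row lasts 1/10 s, in which the tool goes at most 50 mm and 8.59 degrees, less where a joint would pass 70% of its speed; a pose out of reach is approached as far as the arm can. A call with a gripper value outside its range is refused whole. The fingers move at their own pace and stop on an object; "force" is the grip in N (left out, the last holds). Time passes only in rows, so rows that do not move let the fingers close, or fill a call up. It gives the time, the measured TCP pose, the force and the opening at its end, in the units of the state.
- read_state(): the state, without advancing time (a new reading comes with each control period).
- camera(name): name is "scene" or "top" or "wrist"; returns (picture, depth): 480x640x3 uint8, blue, green, red; 480x640 float32, m along the optical axis (not along the pixel's ray), 0 where there is no reading.
- camera_params(name): a dict with "camera_matrix" (3x3 intrinsics, pixels), "dist" ([k1, k2, p1, p2, k3] as OpenCV has them; the pictures are not rectified), "world_from_camera" (4x4, takes a point from camera to world coordinates). Camera axes: x right, y down, z forward; pixel columns grow to the right and rows downward; lengths in m; the calibration is good to about 2 mm. A picture is of the moment at which its call begins: read the wrist's pose just before it. camera_params takes no time and is no camera call; for the wrist camera it gives the pose at the moment of the call.
- close_job(): hands the job in, once; it reports no verdict.
The state is a dict: "time": time; "joint_positions": joint angles; "joint_vel": joint speeds; "joint_torque": joint torques, N m; "ee_pos": TCP position; "eef_rot": TCP orientation; "ft_force": force on the tool from outside, world axes, zero at the start; "torque": the same for the moment, N m; "width": finger opening in m.
Only numpy, scipy, OpenCV 4.12 (cv2) and the standard library are available. Lean on these libraries where they do the work, as an engineer would, in place of code of your own. Each camera call takes 0.05 s, during which the arm holds its last target.

## Task

Load every fuse lying on the bench into the rotary fuse magazine: turn its knob on one ratchet step at a time, and at each step stand one fuse upright in the pocket that has come to the front opening, starting with pocket 1 and skipping none. When all the fuses are in, flip the pawl back off the ratchet, wind the magazine back to its home stop so that the blank block closes the opening again, and lay the pawl back down on the ratchet wheel. Leave the bin, the coupling and the breaker where they are.

Things in the scene. Friction and masses are not known exactly. Their poses are not given: they have to be found in the camera images.
- magazine: Rotary fuse magazine, fixed to the bench. Origin on the rotor's vertical axis at bench level; its front (own -x) is the loading opening. On a grey base (diameter 256, 10 mm thick) turns a rotor (diameter 240 mm) with five stations on a 95 mm radius, 72 degrees apart: four square pockets, numbered as they come round, and a solid grey block (the blank, 110 mm high) that fills the opening at home.
- roof (a point): Centre of the top of the magazine's fixed clear roof, 140 mm above the bench (6 mm thick; 187 mm along the magazine's x, 272 mm along its y, on four 12 mm corner posts); axes as the magazine's. Its front edge is 51 mm before the rotor's axis, so only the station at the opening can be loaded. Above it: the ratchet disc (radius 60, top at 149 mm, teeth 8 mm high), the pawl and the knob.
- opening (a point): Fixed point at the middle of the opening, own x = -95 mm of the magazine, at the height of the pocket floors (20 mm above the bench); axes as the magazine's.
- rotor (a joint): Rotor angle in rad: 0 at the home stop, growing counter-clockwise from above. Pocket 1, 2, 3, 4 is at the opening at 1.257, 2.513, 3.770, 5.027. With the pawl down it turns forward only; past each click it can turn back no further than 0.05 short of that angle. Stays where left (friction 0.1 N m). A second stop is just past pocket 4. Being within -0.13 to +0.2 of the angle is near enough.
- knob_grip (a point): On the rotor's axis, 190 mm above the bench: middle of the black bar knob, which turns with the rotor. Bar 56 mm long (this point's x), 16 mm thick (its y), from 171 to 205 mm above the bench; a round boss of radius 20 mm below it. The point's yaw is the magazine's yaw plus the rotor angle.
- pocket1 (a point): Centre of the floor of pocket 1, 20 mm above the bench; turns with the rotor. Square inside, 32 by 32 mm, two sides facing the rotor's axis; walls 3 mm thick, 50 mm tall (rim 70 mm above the bench).
- pocket2 (a point): Centre of the floor of pocket 2, 20 mm above the bench; turns with the rotor. Square inside, 32 by 32 mm, two sides facing the rotor's axis; walls 3 mm thick, 50 mm tall (rim 70 mm above the bench).
- pocket3 (a point): Centre of the floor of pocket 3, 20 mm above the bench; turns with the rotor. Square inside, 32 by 32 mm, two sides facing the rotor's axis; walls 3 mm thick, 50 mm tall (rim 70 mm above the bench).
- pocket4 (a point): Centre of the floor of pocket 4, 20 mm above the bench; turns with the rotor. Square inside, 32 by 32 mm, two sides facing the rotor's axis; walls 3 mm thick, 50 mm tall (rim 70 mm above the bench).
- pawl (a joint): Pawl angle in rad: 0 lying down on the ratchet disc (rides up to about 0.2 over a tooth), 2.7 flipped right back against its stop. Held only by its own weight (120 g): let go below about 1.5 rad it falls onto the ratchet, beyond about 1.9 it falls open and stays.
- pawl_hinge (a point): Fixed point on the pawl's level hinge axis, 171 mm above the bench, at own x = 50, y = 80 mm of the magazine; axes as the magazine's, the hinge axis along y. The hinge bracket (24 mm along x, 6 mm thick, up to 182 mm high) stands 17 mm from here towards the rotor's axis (own y = 63 mm).
- pawl_pin (a point): Middle of the pawl's handle, a level round steel pin 12 mm in diameter along the magazine's y, free for about 18 mm either way from this point. Circles pawl_hinge at 43.4 mm in the magazine's x-z plane: pawl down, it is 43 mm towards the magazine's -x and 6 mm below the hinge (165 mm above the bench); opening, it rises and passes over the hinge towards +x.
- fuse1: Square-bodied fuse, white ceramic with steel end caps, 24 by 24 by 100 mm, about 100 g. Origin at its centre; its x axis is the long axis (either end may be up). Lies flat on the bench at the start. May be absent.
- fuse2: Square-bodied fuse, white ceramic with steel end caps, 24 by 24 by 100 mm, about 100 g. Origin at its centre; its x axis is the long axis (either end may be up). Lies flat on the bench at the start. May be absent.
- fuse3: Square-bodied fuse, white ceramic with steel end caps, 24 by 24 by 100 mm, about 100 g. Origin at its centre; its x axis is the long axis (either end may be up). Lies flat on the bench at the start. May be absent.
- bin: Bystander: open yellow parts bin, 110 by 80 by 50 mm, origin under its centre.
- coupling: Bystander: aluminium conduit coupling, a tube 42 mm across and 45 mm tall, origin under its centre.
- breaker: Bystander: black circuit breaker, 70 by 54 mm, about 100 mm tall, origin under its centre.
Not all that is in view belongs to the job. What is shaped like the fuse2 but yellow is not meant.

How it is judged:
By the outcome, as a careful person would: the job done as asked, in the order asked, and still so for the second after the job is handed in, with the robot touching nothing.
Of fuse1, fuse2, fuse3 only 2 to 3 are there at a start; the rules pass over those that are not, and their reading is None.
At some moment in a run one of fuse1, fuse2, fuse3 may be knocked a few centimetres aside while the robot is not near it.
Once in a run the grip may slacken for a moment while it holds something.
It also fails if it takes over 210 s, if anything falls off the work surface, if the arm or the gripper's body presses on something with over 40 N, if the wrist force passes 120 N, or if a joint passes its speed limit or range.

## Working session

There is one attempt and no reset: what is moved stays moved. The work goes in short steps, Python scripts to look and compute and a tool call to move; the robot and the scene stay as the last step left them, time stands still between calls to the robot, and variables do not carry over. Pictures are saved under pics/ and viewed, and the job is handed in when it is done.

Besides the shell and the picture viewer there is one more tool, called after "Request:" in YAML: its name, and indented under it one key for each argument. send_rows: Moves the arm, as the interface text tells. Its arguments: {"type":"object","properties":{"steps":{"type":"array"},"force":{"type":"number"}},"required":["steps"]}

```bash
mkdir -p pics; ls; cat > h.py <<'E'
import numpy as np, cv2
from bench import read_state, camera, camera_params, tip_extent
from scipy.spatial.transform import Rotation as R
def snap(n,f):
    p=camera_params(n); im,d=camera(n); cv2.imwrite('pics/%s.png'%f,im); np.savez('pics/%s.npz'%f,im=im,d=d,K=p['camera_matrix'],D=np.array(p['dist']),T=p['world_from_camera']); return im,d,p
def px(f,u,v,z=None):
    q=np.load('pics/%s.npz'%f); x=cv2.undistortPoints(np.array([[[u,v]]],float),q['K'],q['D'])[0,0]
    T=q['T']; r=np.array([x[0],x[1],1.])
    if z is None:
        dd=q['d'][int(round(v)),int(round(u))]; return (T[:3,:3]@(r*dd)+T[:3,3]).round(4)
    w=T[:3,:3]@r; s=(z-T[2,3])/w[2]; return (T[:3,3]+s*w).round(4)
def cloud(f):
    q=np.load('pics/%s.npz'%f); h,w=q['d'].shape; u,v=np.meshgrid(np.arange(w),np.arange(h))
    x=cv2.undistortPoints(np.stack([u,v],-1).reshape(-1,1,2).astype(float),q['K'],q['D']).reshape(h,w,2)
    P=np.dstack([x,np.ones((h,w))])*q['d'][...,None]
    return P@q['T'][:3,:3].T+q['T'][:3,3], q['im'], q['d']
def st():
    s=read_state(); r=R.from_quat(s['eef_rot']); 
    print('t',round(s['time'],2),'p',np.round(s['ee_pos'],4),'zax',r.as_matrix()[:,2].round(3),'yax',r.as_matrix()[:,1].round(3),'w',round(s['width'],4),'F',np.round(s['ft_force'],1),'T',np.round(s['torque'],2)); print('q',np.round(s['joint_positions'],2)); return s
E
python3 - <<'E'
from h import *
st();print(tip_extent)
for n in('scene','top','wrist'):
    im,d,p=snap(n,n+'0');print(n,p['camera_matrix'],p['dist'],p['world_from_camera'])
E
```

```text
pics
t 0.0 p [0.1653 0.6024 0.2388] zax [-0.    -0.001 -1.   ] yax [ 0.265  0.964 -0.001] w 0.0871 F [-0.3  0.2  0. ] T [-0.01 -0.    0.01]
q [-1.33  0.33 -0.06  1.46  0.02  1.35 -0.09]
0.017
scene [[444.93194952   0.         315.91073812]
 [  0.         444.93194952 236.94748974]
 [  0.           0.           1.        ]] [-0.0205795  0.         0.         0.         0.       ] [[ 0.02591766  0.77237918 -0.63463271  1.15843877]
 [ 0.99966088 -0.01841954  0.0184075   0.01722063]
 [ 0.00252792 -0.63489457 -0.77259465  0.92314023]
 [ 0.          0.          0.          1.        ]]
top [[503.55600629   0.         317.69377908]
 [  0.         503.55600629 229.78195015]
 [  0.           0.           1.        ]] [0.02582317 0.         0.         0.         0.        ] [[-0.02740285 -0.99205851  0.12275587  0.37936504]
 [-0.9994503   0.02489841 -0.02188982  0.03118334]
 [ 0.01865955 -0.12328823 -0.99219546  1.37610937]
 [ 0.          0.          0.          1.        ]]
wrist [[391.98715647   0.         317.50754926]
 [  0.         391.98715647 236.22920034]
 [  0.           0.           1.        ]] [-0.00092544  0.          0.          0.          0.        ] [[ 0.26388798  0.92492411  0.27363941  0.09019604]
 [ 0.96455233 -0.25263736 -0.07624407  0.62341368]
 [-0.00138844  0.28405943 -0.95880567  0.3831642 ]
 [ 0.          0.          0.          1.        ]]
```

View pics/scene0.png

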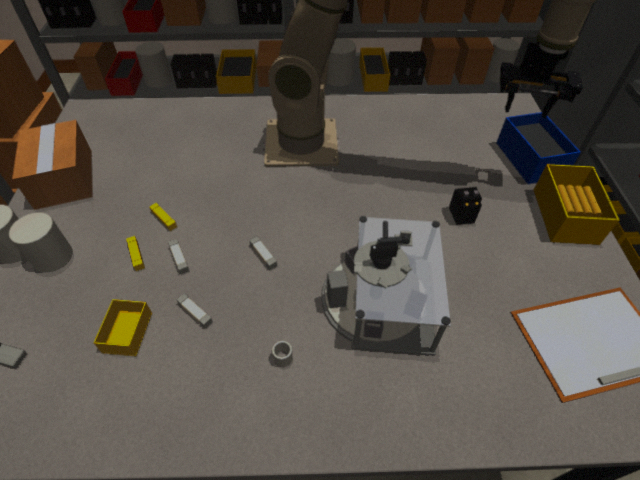

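View pics/top0.png

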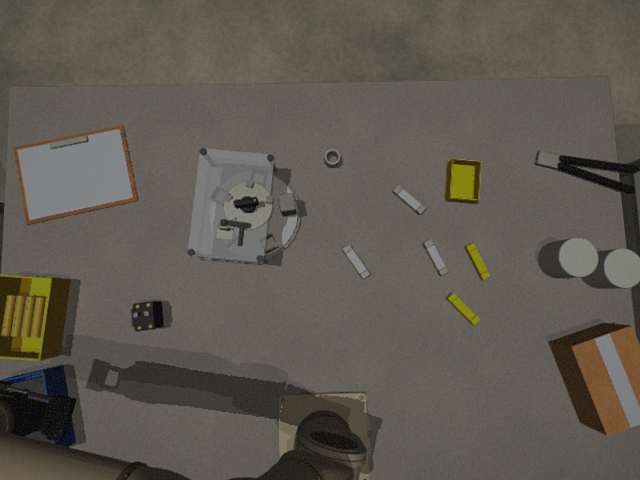

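View pics/wrist0.png

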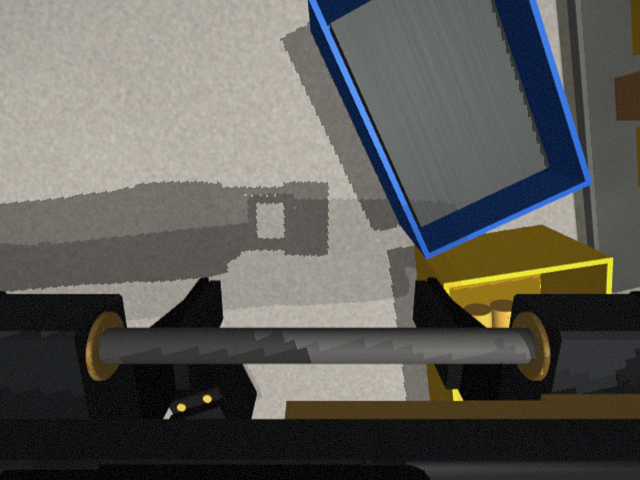

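The pictures show three white fuses, at top-view px (409,199), (435,257) and (356,261). Two yellow decoys lie beside them. The magazine is at (245,205) with its opening towards world -y.

```bash
python3 - <<'E'
import cv2,numpy as np
from h import *
a=cv2.imread('pics/top0.png')
cv2.imwrite('pics/c1.png',cv2.resize(a[135:280,180:310],None,fx=5,fy=5,interpolation=cv2.INTER_CUBIC)[:,:])
cv2.imwrite('pics/c1.png',cv2.resize(a[140:275,180:310],None,fx=4.4,fy=4.4,interpolation=cv2.INTER_CUBIC))
cv2.imwrite('pics/c2.png',cv2.resize(a[170:290,330:500],None,fx=4.4,fy=4.4,interpolation=cv2.INTER_CUBIC))
s=cv2.imread('pics/scene0.png')
cv2.imwrite('pics/c3.png',cv2.resize(s[210:360,315:455],None,fx=4,fy=4,interpolation=cv2.INTER_CUBIC))
P,im,d=cloud('top0')
# fuses: white-ish pixels at z 0.015..0.035
for r in [(385,430,175,220),(415,455,232,285),(335,375,238,285)]:
    sub=P[r[2]:r[3],r[0]:r[1]]; m=(sub[...,2]>0.014)
    q=sub[m][:,:2]; rc=cv2.minAreaRect(q.astype(np.float32)); c=q.mean(0); ev=np.linalg.svd(q-c)[2][0]
    print(rc,c,np.degrees(np.arctan2(ev[1],ev[0])),sub[m][:,2].mean(),m.sum())
E
```

```text
((0.4935024082660675, -0.12963031232357025), (0.09971436113119125, 0.3853314518928528), 47.67738723754883) [ 0.61545462 -0.23836811] -49.76329412612682 0.07882106671129137 338
((0.4026474952697754, -0.1585751622915268), (0.09999667853116989, 0.36905568838119507), 22.155418395996094) [ 0.46297519 -0.30267175] -78.73162337486 0.06458471811966451 354
((0.42087188363075256, -0.040121324360370636), (0.09971772879362106, 0.1646338850259781), 34.07947540283203) [ 0.45723938 -0.09451087] 42.80508079619157 0.06232145668179176 341
```

View pics/c1.png

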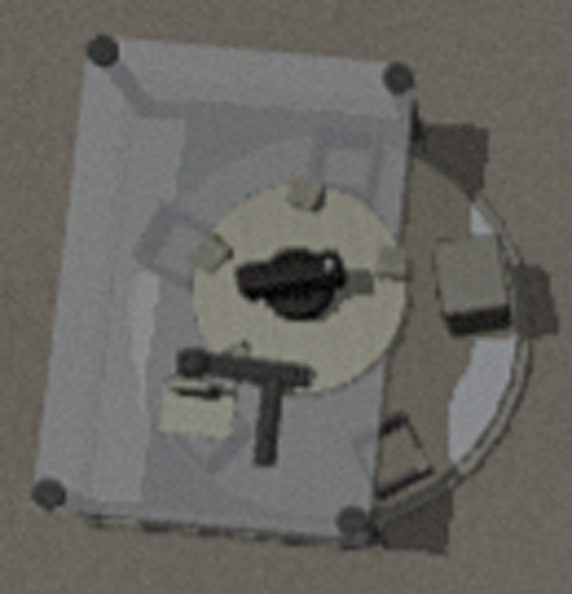

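View pics/c2.png

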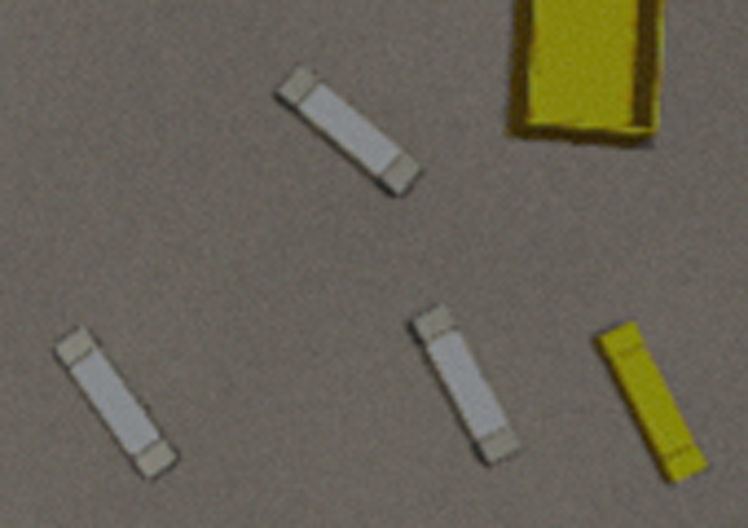

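View pics/c3.png

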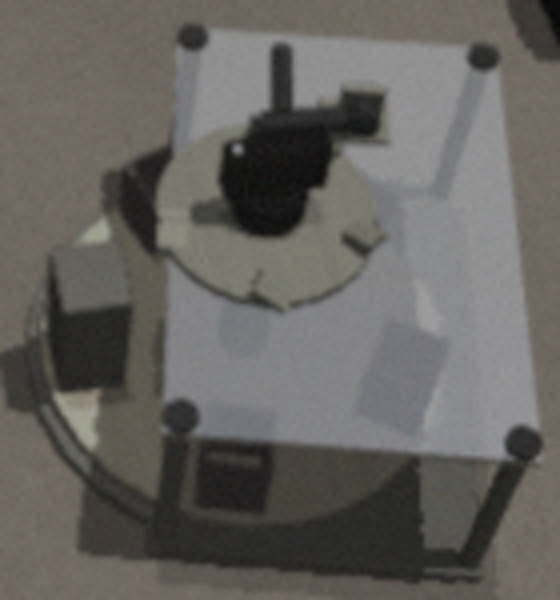

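```bash
python3 - <<'E'
from h import *
P,im,d=cloud('top0')
for r in [(385,430,175,220),(415,455,232,285),(335,375,238,285)]:
    sub=P[r[2]:r[3],r[0]:r[1]]; m=(sub[...,2]>0.014)&(sub[...,2]<0.035)
    q=sub[m][:,:2]; rc=cv2.minAreaRect(q.astype(np.float32)); c=q.mean(0); ev=np.linalg.svd(q-c)[2][0]
    print(rc,c,np.degrees(np.arctan2(ev[1],ev[0])),np.median(sub[m][:,2]),m.sum())
W=[]
for u,v in [(103,51),(398,78),(48,493),(352,522)]:
    a=px('top0',180+u/4.4,140+v/4.4); b=px('top0',180+u/4.4,140+v/4.4,0.142); print(a,b); W.append(b[:2])
W=np.array(W); print(np.linalg.norm(W[0]-W[1]),np.linalg.norm(W[0]-W[2]),np.linalg.norm(W[1]-W[3]),np.linalg.norm(W[2]-W[3]))
# mag local (yaw~90): W0: back(+x), -y ; W1: front -x,-y ; W2: +x,+y ; W3 -x,+y
x0=(W[0]+W[2]-W[1]-W[3])/2; y0=(W[2]+W[3]-W[0]-W[1])/2
print('yaw',np.degrees(np.arctan2(x0[1],x0[0])),np.degrees(np.arctan2(y0[1],y0[0]))-90,'c',W.mean(0))
# knob & disc & blank & base
for n,u,v,z in [('knob',292,278,.205),('disc',300,288,.149),('blank',468,270,.13)]:
    print(n,px('top0',180+u/4.4,140+v/4.4),px('top0',180+u/4.4,140+v/4.4,z))
E
```

```text
((0.6263378262519836, -0.2505970597267151), (0.09971436113119125, 0.02600875310599804), 47.67738723754883) [ 0.62565602 -0.2500154 ] -132.50330879649655 0.022910655595844265 324
((0.4662381112575531, -0.3143007755279541), (0.09965083003044128, 0.025577453896403313), 26.739234924316406) [ 0.46565656 -0.31337848] -154.20669640728536 0.022509713132539577 343
((0.4602721333503723, -0.09842337667942047), (0.09971289336681366, 0.024502206593751907), 33.69944763183594) [ 0.45959208 -0.09830828] -146.6180135363352 0.022751145812772267 331
[0.7341 0.283  0.1497] [0.7364 0.2845 0.142 ]
[0.716  0.1172 0.146 ] [0.7171 0.1174 0.142 ]
[0.4848 0.3143 0.1447] [0.4851 0.3149 0.142 ]
[0.4645 0.147  0.1424] [0.4645 0.147  0.142 ]
0.1682108795530182 0.2531320801478944 0.2543283704190312 0.16915900803681724
yaw 83.20781321605405 83.20969071829825 c [0.600775 0.21595 ]
knob [0.5916 0.1715 0.2041] [0.5915 0.1713 0.205 ]
disc [0.5891 0.1692 0.1873] [0.5958 0.1736 0.149 ]
blank [0.6119 0.0813 0.1048] [0.6073 0.0803 0.13  ]
```

The rotor starts about 0.27 rad past home: both the knob and the blank are turned. The magazine axis is at about (0.5957, 0.1737) with yaw 83.2°. Next I'll build a move planner that works out identical screw-motion rows.

```bash
cat >> h.py <<'E'
C=np.array([.5957,.1737]); YAW=np.radians(83.2)
def mag(x,y,z): 
    c,s=np.cos(YAW),np.sin(YAW); return np.array([C[0]+c*x-s*y,C[1]+s*x+c*y,z])
def rot(jaw_az,tilt=0,):
    """tool: jaw y at azimuth jaw_az(deg); tilt deg: tool z leans from down toward azimuth jaw_az-90 by tilt (so h=jaw_az-90... )"""
    a=np.radians(jaw_az); y=np.array([np.cos(a),np.sin(a),0]); h=np.array([np.sin(a),-np.cos(a),0]); t=np.radians(tilt)
    z=np.cos(t)*np.array([0,0,-1.])+np.sin(t)*h; x=np.cross(y,z); return R.from_matrix(np.stack([x,y,z],1))
def plan(p1,R1,N,p0=None,R0=None,quiet=False):
    s=read_state()
    if p0 is None: p0=np.array(s['ee_pos']);R0=R.from_quat(s['eef_rot'])
    rel=R0.inv()*R1; w=rel.as_rotvec()/N; pr=R0.inv().apply(np.array(p1)-p0)
    S=sum((R.from_rotvec(w*k).as_matrix() for k in range(N)),np.zeros((3,3))); sh=np.linalg.solve(S,pr)
    print('N',N,'row',list(np.round(np.degrees(w),2))+list(np.round(sh,4)),'deg/row',round(np.degrees(np.linalg.norm(w)),1),'mm',round(1000*np.linalg.norm(sh),1))
    mid=[];q=R0;pp=p0.copy()
    for k in range(N):
        pp=pp+q.apply(sh); q=q*R.from_rotvec(w)
        if k in(N//4,N//2,3*N//4): mid.append(pp.round(3).tolist())
    if not quiet: print('via',mid)
    return p1,R1
E
python3 - <<'E'
from h import *
print('open',mag(-.095,0,.02),'pin',mag(.007,.08,.165))
plan([*C,.25],rot(8.8),20)
E
```

```text
open [0.58445162 0.07936828 0.02      ] pin [0.51709159 0.19012308 0.165     ]
N 20 row [np.float64(-0.0), np.float64(0.0), np.float64(3.29), np.float64(-0.0321), np.float64(0.001), np.float64(-0.0005)] deg/row 3.3 mm 32.1
via [[0.343, 0.531, 0.242], [0.466, 0.428, 0.245], [0.554, 0.295, 0.248]]
```

Request:
send_rows:
  steps:
    - [0,0,3.3,-0.032,0.001,-0.0005,0]
    - [0,0,3.3,-0.032,0.001,-0.0005,0]
    - [0,0,3.3,-0.032,0.001,-0.0005,0]
    - [0,0,3.3,-0.032,0.001,-0.0005,0]
    - [0,0,3.3,-0.032,0.001,-0.0005,0]
    - [0,0,3.3,-0.032,0.001,-0.0005,0]
    - [0,0,3.3,-0.032,0.001,-0.0005,0]
    - [0,0,3.3,-0.032,0.001,-0.0005,0]
    - [0,0,3.3,-0.032,0.001,-0.0005,0]
    - [0,0,3.3,-0.032,0.001,-0.0005,0]
  force: 30

```text
time: 1.15
ee_pos: [0.4546, 0.4398, 0.2411]
eef_rot: [0.424, 0.906, -0.003, -0.0]
ft_force: [0.0, 0.2, -0.2]
width: 0.0432
```

```bash
python3 - <<'E'
from h import *
st();plan([*C,.25],rot(8.8),10)
E
```

```text
t 1.15 p [0.4546 0.4398 0.2411] zax [-0.003 -0.005 -1.   ] yax [ 0.767  0.641 -0.005] w 0.0432 F [ 0.   0.2 -0.2] T [-0.06 -0.01 -0.04]
q [-0.98  0.35  0.18  1.44 -0.06  1.36 -0.1 ]
N 10 row [np.float64(-0.03), np.float64(0.02), np.float64(3.11), np.float64(-0.0305), np.float64(0.0011), np.float64(-0.0009)] deg/row 3.1 mm 30.5
via [[0.512, 0.369, 0.244], [0.557, 0.289, 0.247], [0.579, 0.232, 0.248]]
```

Request:
send_rows:
  steps:
    - [0,0,3.1,-0.0305,0.001,-0.001,0]
    - [0,0,3.1,-0.0305,0.001,-0.001,0]
    - [0,0,3.1,-0.0305,0.001,-0.001,0]
    - [0,0,3.1,-0.0305,0.001,-0.001,0]
    - [0,0,3.1,-0.0305,0.001,-0.001,0]
    - [0,0,3.1,-0.0305,0.001,-0.001,0]
    - [0,0,3.1,-0.0305,0.001,-0.001,0]
    - [0,0,3.1,-0.0305,0.001,-0.001,0]
    - [0,0,3.1,-0.0305,0.001,-0.001,0]
    - [0,0,3.1,-0.0305,0.001,-0.001,0]

```text
time: 2.15
ee_pos: [0.602, 0.1455, 0.2514]
eef_rot: [0.669, 0.743, -0.004, 0.002]
ft_force: [-0.1, 0.4, -0.8]
width: 0.0437
```

```bash
python3 - <<'E'
from h import *
st();snap('wrist','w1');plan([*C,.193],rot(8.8),10)
E
```

```text
t 2.15 p [0.602  0.1455 0.2514] zax [-0.003 -0.009 -1.   ] yax [ 0.994  0.106 -0.004] w 0.0437 F [-0.1  0.4 -0.8] T [-0.03  0.    0.03]
q [-0.64  0.33  0.42  1.48 -0.13  1.37 -0.11]
N 10 row [np.float64(-0.02), np.float64(0.07), np.float64(-0.34), np.float64(0.0037), np.float64(-0.0003), np.float64(0.0059)] deg/row 0.3 mm 6.9
via [[0.601, 0.149, 0.234], [0.599, 0.159, 0.217], [0.597, 0.167, 0.205]]
```

View pics/w1.png

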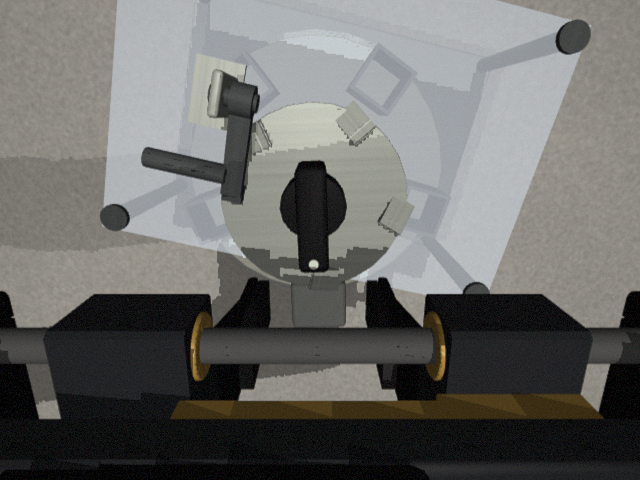

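```bash
python3 - <<'E'
from h import *
a=px('w1',312,163,.205);b=px('w1',314,271,.205);print(a,b,(a+b)/2,np.linalg.norm(a-b),np.degrees(np.arctan2(*(a-b)[1::-1])))
print(px('w1',313,205,.171))
print('pin',px('w1',150,157,.171),px('w1',225,173,.171))
for u,v in[(575,37),(115,216)]:print(px('w1',u,v,.142))
st();plan([*C,.193],rot(8.8),10)
E
```

```text
[0.5932 0.203  0.205 ] [0.5999 0.1477 0.205 ] [0.59655 0.17535 0.205  ] 0.05570439839007331 96.90813289320751
[0.596  0.1751 0.171 ]
pin [0.5017 0.1927 0.171 ] [0.5442 0.1882 0.171 ]
[0.7379 0.2845 0.142 ]
[0.4658 0.1471 0.142 ]
t 2.2 p [0.6033 0.1382 0.252 ] zax [-0.002 -0.012 -1.   ] yax [ 0.996  0.095 -0.003] w 0.0435 F [ 1.1 -6.4  0.7] T [-0.47 -0.03 -0.04]
q [-0.64  0.33  0.42  1.48 -0.12  1.37 -0.11]
N 10 row [np.float64(-0.02), np.float64(0.07), np.float64(-0.34), np.float64(0.0037), np.float64(-0.0003), np.float64(0.0059)] deg/row 0.3 mm 6.9
via [[0.601, 0.149, 0.234], [0.599, 0.159, 0.217], [0.597, 0.167, 0.205]]
```

```bash
sed -i 's/^C=.*; YAW/C=np.array([.596,.1745]); YAW/' h.py; python3 - <<'E'
from h import *
st();plan([*C,.193],rot(7.2),8)
E
```

```text
t 2.2 p [0.6033 0.1382 0.252 ] zax [-0.002 -0.012 -1.   ] yax [ 0.996  0.095 -0.003] w 0.0435 F [ 1.1 -6.4  0.7] T [-0.47 -0.03 -0.04]
q [-0.64  0.33  0.42  1.48 -0.12  1.37 -0.11]
N 8 row [np.float64(-0.02), np.float64(0.08), np.float64(-0.22), np.float64(0.0047), np.float64(-0.0004), np.float64(0.0073)] deg/row 0.2 mm 8.7
via [[0.601, 0.152, 0.23], [0.599, 0.161, 0.215], [0.597, 0.17, 0.2]]
```

Request:
send_rows:
  steps:
    - [0,0.1,-0.2,0.007,-0.0005,0.006,0]
    - [0,0.1,-0.2,0.006,-0.0005,0.007,0]
    - [0,0.1,-0.2,0.005,-0.0005,0.008,0]
    - [0,0.1,-0.2,0.005,-0.0005,0.008,0]
    - [0,0.1,-0.2,0.005,-0.0005,0.008,0]
    - [0,0.1,-0.2,0.004,0,0.008,0]
    - [0,0,0,0.003,0,0.006,0]
    - [0,0,0,0.002,0,0.004,0]
    - [0,0,0,0,0,0,0]
    - [0,0,0,0,0,0,0]

```text
time: 3.2
ee_pos: [0.5954, 0.1777, 0.1901]
eef_rot: [0.664, 0.747, -0.002, -0.002]
ft_force: [-0.4, -0.3, 0.1]
width: 0.0434
```

```bash
python3 - <<'E'
from h import *
st();plan([*C,.193],rot(7.2),5)
E
```

```text
t 3.2 p [0.5954 0.1777 0.1901] zax [-0.006 -0.001 -1.   ] yax [ 0.993  0.117 -0.006] w 0.0434 F [-0.4 -0.3  0.1] T [-0.09  0.03 -0.01]
q [-0.67  0.37  0.39  1.55 -0.15  1.26 -0.14]
N 5 row [np.float64(-0.07), np.float64(0.0), np.float64(-0.09), np.float64(-0.0007), np.float64(0.0), np.float64(-0.0006)] deg/row 0.1 mm 0.9
via [[0.596, 0.176, 0.191], [0.596, 0.176, 0.192], [0.596, 0.175, 0.192]]
```

Request:
send_rows:
  steps:
    - [0,0,0,-0.001,0,-0.001,0]
    - [0,0,0,-0.001,0,-0.001,0]
    - [0,0,0,-0.001,0,-0.001,1]
    - [0,0,0,0,0,0,1]
    - [0,0,0,0,0,0,1]
    - [0,0,0,0,0,0,1]
    - [0,0,0,0,0,0,1]
    - [0,0,-3,0,0,0,1]
    - [0,0,-5,0,0,0,1]
    - [0,0,-5,0,0,0,1]

```text
time: 4.2
ee_pos: [0.5959, 0.1734, 0.195]
eef_rot: [0.574, 0.819, -0.002, -0.002]
ft_force: [-1.0, -0.1, 0.3]
width: 0.0162
```

```bash
python3 - <<'E'
from h import *
st();plan([*C,.192],rot(67.2),10)
E
```

```text
t 4.2 p [0.5959 0.1734 0.195 ] zax [-0.006 -0.001 -1.   ] yax [ 0.94   0.341 -0.006] w 0.0162 F [-1.  -0.1  0.3] T [-0.14  0.13 -0.15]
q [-0.64  0.36  0.36  1.55 -0.13  1.26  0.09]
N 10 row [np.float64(-0.03), np.float64(-0.02), np.float64(-4.72), np.float64(0.0001), np.float64(0.0001), np.float64(0.0003)] deg/row 4.7 mm 0.3
via [[0.596, 0.174, 0.194], [0.596, 0.174, 0.193], [0.596, 0.174, 0.193]]
```

Request:
send_rows:
  steps:
    - [0,0,-5.5,0,0,0,1]
    - [0,0,-6,0,0,0,1]
    - [0,0,-6,0,0,0,1]
    - [0,0,-6,0,0,0,1]
    - [0,0,-6,0,0,0,1]
    - [0,0,-6,0,0,0,1]
    - [0,0,-5,0,0,0,1]
    - [0,0,-3,0,0,0,1]
    - [0,0,0,0,0,0,1]
    - [0,0,0,0,0,0,1]

```text
time: 5.2
ee_pos: [0.5957, 0.1732, 0.195]
eef_rot: [0.214, 0.977, -0.001, -0.003]
ft_force: [-1.1, -0.4, 0.7]
width: 0.0158
```

```bash
python3 - <<'E'
from h import *
s=st();y=R.from_quat(s['eef_rot']).as_matrix()[:,1];print('rotor',np.radians(np.degrees(np.arctan2(y[1],y[0]))+90-83.2))
E
```

```text
t 5.2 p [0.5957 0.1732 0.195 ] zax [-0.006 -0.001 -1.   ] yax [ 0.418  0.908 -0.004] w 0.0158 F [-1.1 -0.4  0.7] T [-0.09  0.03  0.11]
q [-0.54  0.35  0.24  1.54 -0.09  1.26  0.85]
rotor 1.258318268955874
```

Request:
send_rows:
  steps:
    - [0,0,-2.5,0,0,0,1]
    - [0,0,-2,0,0,0,1]
    - [0,0,-0.5,0,0,0,1]
    - [0,0,0,0,0,0,1]
    - [0,0,0,0,0,0,0]
    - [0,0,0,0,0,0,0]
    - [0,0,0,0,0,0,0]
    - [0,0,0,0,0,-0.015,0]
    - [0,0,0,0,0,-0.03,0]
    - [0,0,0,0,0,-0.04,0]

```text
time: 6.2
ee_pos: [0.5939, 0.1728, 0.2784]
eef_rot: [0.175, 0.985, -0.004, -0.007]
ft_force: [0.7, 0.9, -0.2]
width: 0.0427
```

```bash
python3 - <<'E'
from h import *
snap('wrist','w2');snap('top','top2');st()
E
```

```text
t 6.3 p [0.5968 0.1734 0.2849] zax [-0.004 -0.001 -1.   ] yax [ 0.344  0.939 -0.002] w 0.0431 F [ 0.2 -0.3 -0. ] T [ 0.01 -0.07 -0.03]
q [-0.54  0.31  0.23  1.41 -0.07  1.44  0.92]
```

View pics/w2.png

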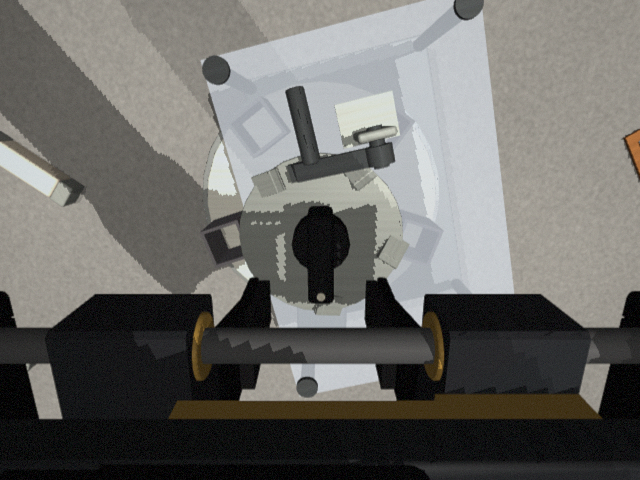

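View pics/top2.png

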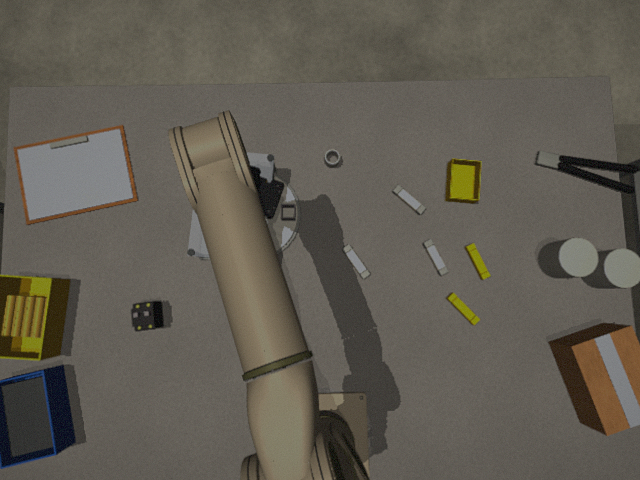

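```bash
cat > kin.py <<'E'
from h import *
from scipy.optimize import least_squares
import itertools
D=[([-1.33,.33,-.06,1.46,.02,1.35,-.09],[.1653,.6024,.2388],[0,-.001,-1],[.265,.964,-.001]),
([-.98,.35,.18,1.44,-.06,1.36,-.1],[.4546,.4398,.2411],[-.003,-.005,-1],[.767,.641,-.005]),
([-.67,.37,.39,1.55,-.15,1.26,-.14],[.5954,.1777,.1901],[-.006,-.001,-1],[.993,.117,-.006]),
([-.64,.36,.36,1.55,-.13,1.26,.09],[.5959,.1734,.195],[-.006,-.001,-1],[.94,.341,-.006]),
([-.54,.35,.24,1.54,-.09,1.26,.85],[.5957,.1732,.195],[-.006,-.001,-1],[.418,.908,-.004]),
([-.54,.31,.23,1.41,-.07,1.44,.92],[.5968,.1734,.2849],[-.004,-.001,-1],[.344,.939,-.002])]
def rz(a):c,s=np.cos(a),np.sin(a);return np.array([[c,-s,0,0],[s,c,0,0],[0,0,1,0],[0,0,0,1.]])
def ry(a):c,s=np.cos(a),np.sin(a);return np.array([[c,0,s,0],[0,1,0,0],[-s,0,c,0],[0,0,0,1.]])
def tr(x,z):T=np.eye(4);T[0,3]=x;T[2,3]=z;return T
def fk(q,k,s):
    return rz(s[0]*q[0])@tr(0,k[0])@ry(q[1])@rz(s[1]*q[2])@tr(k[4],k[1])@ry(q[3])@tr(-k[4],0)@rz(s[2]*q[4])@tr(k[5],k[2])@ry(q[5])@tr(k[6],0)@rz(s[3]*q[6]+k[7])@tr(0,k[3])
if __name__=='__main__':
  best=None
  for s in itertools.product([1,-1],repeat=4):
   for ph in(0,1.57,3.14,-1.57):
    def f(k):
        o=[]
        for q,p,z,y in D:
            T=fk(q,k,s);o+=list((T[:3,3]-p)*5)+list(T[:3,2]-z)+list(T[:3,1]-y)
        return np.array(o+list(np.array(k[4:7])*.02))
    r=least_squares(f,[.35,.42,.4,.25,0,0,0,ph])
    if best is None or r.cost<best[0]:best=(r.cost,s,r.x)
  print(best)
  s,k=best[1:]
  for q,p,z,y in D:
    T=fk(q,k,s);print((T[:3,3]-p).round(4),(T[:3,1]-y).round(3),(T[:3,2]-z).round(3))
E
python3 kin.py; python3 -c "
from h import *
print(px('top2',288,213),px('top2',288,213,.07),px('w2',229,237,.02),mag(-.095,0,.02))
for u,v in[(275,207),(301,207),(275,219)]:print(px('top2',u,v))"
```

```text
(np.float64(0.05113533912533438), (-1, -1, -1, -1), array([ 1.0214867 , -0.16517962,  0.46930096,  0.56516593,  0.22923421,
        0.10907899,  0.02099148,  1.5725854 ]))
[-0.0522  0.0152  0.0025] [ 0.003 -0.001  0.003] [0.    0.003 0.   ]
[-0.0206  0.0051  0.0003] [0.    0.    0.003] [0.003 0.001 0.   ]
[-0.0014 -0.009  -0.0003] [ 0.    -0.003 -0.004] [-0.004  0.003  0.   ]
[ 0.0029 -0.0064 -0.0019] [-0.     0.001  0.001] [ 0.002 -0.001  0.   ]
[0.0011 0.0116 0.0008] [ 0.004 -0.002  0.008] [0.007 0.006 0.   ]
[-0.0029  0.0193 -0.0014] [-0.009  0.003 -0.005] [-0.006 -0.002  0.   ]
[0.5951 0.0808 0.0205] [0.5872 0.079  0.07  ] [0.5973 0.0679 0.02  ] [0.58475162 0.08016828 0.02      ]
[0.55   0.0931 0.3838]
[ 0.6145  0.0453 -0.0009]
[0.5797 0.1165 0.019 ]
```

```bash
cat >> h.py <<'E'
import json
_st=st
def st():
    s=_st(); open('log.jsonl','a').write(json.dumps([list(map(float,s['joint_positions'])),list(map(float,s['ee_pos'])),list(map(float,s['eef_rot'])),float(np.abs(s['joint_vel']).max())])+'\n'); return s
E
cat > kin2.py <<'E'
from h import *
from kin import rz,ry,D
from scipy.optimize import least_squares
def t3(x,y,z):T=np.eye(4);T[:3,3]=x,y,z;return T
# k: d1,d3,d5,d7, y2, x4,y4, x4b, x6,y6
def fk(q,k):
    return rz(-q[0])@t3(0,k[4],k[0])@ry(q[1])@rz(-q[2])@t3(k[5],k[6],k[1])@ry(q[3])@t3(k[7],0,0)@rz(-q[4])@t3(0,0,k[2])@ry(q[5])@t3(k[8],k[9],0)@rz(-q[6]+np.pi/2)@t3(0,0,k[3])
def data():
    o=[(q,p,2.) for q,p,z,y in D]
    try:
        for l in open('log.jsonl'):
            q,p,r,v=json.loads(l); o.append((q,p,10. if v<.3 else 4.))
    except FileNotFoundError: pass
    return o
def fit():
    dd=data(); pri=np.array([.36,.40,.40,.30]+[0]*6)
    f=lambda k:np.concatenate([np.concatenate([(fk(q,k)[:3,3]-p)*w for q,p,w in dd]),(k-pri)*np.array([.1]*4+[.3]*6)])
    return least_squares(f,pri).x
if __name__=='__main__':
    st();k=fit();print(k.round(4))
    for q,p,w in data():print((fk(q,k)[:3,3]-p).round(4),w)
E
python3 kin2.py
```

```text
t 6.3 p [0.5968 0.1734 0.2849] zax [-0.004 -0.001 -1.   ] yax [ 0.344  0.939 -0.002] w 0.0431 F [ 0.2 -0.3 -0. ] T [ 0.01 -0.07 -0.03]
q [-0.54  0.31  0.23  1.41 -0.07  1.44  0.92]
[ 0.298   0.4237  0.4927  0.3527 -0.0218  0.0064 -0.0188 -0.0043  0.0019
 -0.0037]
[-0.0022  0.0006  0.0023] 2.0
[0.0004 0.0001 0.001 ] 2.0
[-0.0017  0.001  -0.0004] 2.0
[-0.0004 -0.0012 -0.0017] 2.0
[ 0.0024 -0.0018  0.002 ] 2.0
[-0.0022  0.0027 -0.0017] 2.0
[ 0.0001 -0.0001 -0.0001] 10.0
```

```bash
cat >> kin2.py <<'E'
E
cat > ik.py <<'E'
from kin2 import *
LO=np.array([-2.6,-.5,-1.47,.16,-1.27,.06,-2.6]);HI=np.array([2.6,2.12,1.34,2.42,4.41,2.06,2.6])
K=fit()
def ik(p,Rt,q0):
    M=Rt.as_matrix()
    def f(q):
        T=fk(q,K); return np.concatenate([(T[:3,3]-p)*10,(R.from_matrix(T[:3,:3].T@M)).as_rotvec()*2,(q-q0)*.003])
    m=.03
    return least_squares(f,np.clip(q0,LO+m+.01,HI-m-.01),bounds=(LO+m,HI-m),max_nfev=60)
def tryik(p,Rt,seeds):
    best=None
    for q0 in seeds:
        r=ik(p,Rt,q0); T=fk(r.x,K); e=np.linalg.norm(T[:3,3]-p); a=np.degrees((R.from_matrix(T[:3,:3].T@Rt.as_matrix())).magnitude())
        d=np.abs(r.x-q0).max()
        if e<.004 and a<2 and (best is None or d<best[0]): best=(d,r.x)
    return best
E
cat > t1.py <<'E'
from ik import *
q0=np.array(read_state()['joint_positions']); rng=np.random.default_rng(0)
seeds=[q0]+[np.clip(q0+rng.normal(0,.8,7),LO,HI) for _ in range(12)]+[np.clip(q0+np.array([0,0,0,0,1.5,0,-1.5]),LO,HI)]
print('PLACE')
for th in(90,75,60,45):
  for h in(63,83,98):
    for fl in(0,1):
      Rt=rot(h+90,th) if not fl else rot(h-90,-th)
      o=[]
      for z in(.10,.17):
        b=tryik(np.array([.587,.08,z])-.009*np.array([np.cos(np.radians(h)),np.sin(np.radians(h)),0]),Rt,seeds); o.append('none' if b is None else (round(b[0],2),b[1].round(2).tolist()))
      print(th,h,fl,o)
E
time python3 t1.py
```

```text
PLACE
90 63 0 [(np.float64(2.03), [0.98, 1.0, -0.58, 1.92, -1.24, 1.19, -1.99]), (np.float64(2.14), [1.07, 0.86, -0.68, 1.97, -1.24, 1.17, -2.1])]
90 63 1 [(np.float64(1.12), [1.39, 1.35, -1.03, 1.9, -0.66, 0.85, 0.82]), (np.float64(1.19), [1.17, 0.93, -0.8, 1.97, -1.14, 1.09, 1.0])]
90 83 0 [(np.float64(2.16), [0.51, 1.0, -0.13, 1.61, -1.24, 1.64, -2.11]), (np.float64(2.24), [0.55, 0.87, -0.18, 1.66, -1.24, 1.65, -2.2])]
90 83 1 [(np.float64(0.95), [0.51, 1.0, -0.13, 1.61, -1.24, 1.64, 1.03]), (np.float64(1.02), [0.55, 0.87, -0.18, 1.66, -1.24, 1.65, 0.94])]
90 98 0 [(np.float64(2.21), [0.29, 1.12, 0.09, 1.35, -1.24, 1.92, -2.17]), (np.float64(2.29), [0.3, 0.99, 0.07, 1.4, -1.24, 1.93, -2.25])]
90 98 1 [(np.float64(0.99), [0.29, 1.12, 0.09, 1.35, -1.24, 1.92, 0.97]), (np.float64(1.07), [0.3, 0.99, 0.07, 1.4, -1.24, 1.93, 0.89])]
75 63 0 [(np.float64(2.18), [0.9, 0.74, -0.53, 1.99, -1.24, 1.05, -2.14]), (np.float64(2.31), [0.94, 0.59, -0.58, 2.02, -1.24, 1.09, -2.27])]
75 63 1 [(np.float64(1.1), [1.36, 1.09, -1.06, 1.97, -0.64, 0.73, 0.64]), (np.float64(1.13), [1.05, 0.63, -0.71, 2.0
[... 1549 characters left out ...]
.56, 2.05, -1.24, 1.04, 0.6]), (np.float64(0.68), [-0.37, 0.24, 0.66, 2.02, -1.11, 1.08, 0.43])]
45 83 0 [(np.float64(2.42), [-0.32, 0.59, 0.68, 1.81, -1.17, 1.37, -2.37]), (np.float64(2.5), [-0.47, 0.54, 0.88, 1.79, -1.16, 1.49, -2.45])]
45 83 1 [(np.float64(0.81), [0.35, 0.5, -0.14, 1.77, -0.81, 1.13, 0.56]), (np.float64(0.76), [-0.25, 0.44, 0.58, 1.78, -1.04, 1.38, 0.62])]
45 98 0 [(np.float64(2.28), [-0.35, 0.76, 0.76, 1.62, -1.15, 1.6, -2.24]), (np.float64(2.38), [-0.37, 0.66, 0.79, 1.6, -1.09, 1.65, -2.34])]
45 98 1 [(np.float64(0.81), [0.01, 0.63, 0.26, 1.6, -0.88, 1.41, 0.76]), (np.float64(0.76), [0.29, 0.53, -0.1, 1.56, -0.69, 1.41, 0.57])]
real	1m31.511s
user	1m27.362s
sys	0m0.217s
```

```bash
cat > t2.py <<'E'
from ik import *
q0=np.array(read_state()['joint_positions']); rng=np.random.default_rng(0)
seeds=[q0]+[np.clip(q0+rng.normal(0,.6,7),LO,HI) for _ in range(6)]
for n,c,az in(('A',(.626,-.2505),47.6),('B',(.466,-.314),26),('C',(.4602,-.0984),33.6)):
  for a in(20,40):
    h=np.array([np.cos(np.radians(az)),np.sin(np.radians(az)),0])
    for z in(.022,.12):
      b=tryik(np.array([c[0],c[1],z])+.03*h,rot(az-90,a),seeds)
      print(n,a,z,None if b is None else (round(b[0],2),b[1].round(2).tolist()))
E
python3 t2.py
```

```text
A 20 0.022 (np.float64(0.93), [-0.15, 0.84, 0.43, 1.3, -0.03, 1.24, -0.54])
A 20 0.12 (np.float64(0.89), [-0.15, 0.74, 0.44, 1.25, 0.01, 1.39, -0.52])
A 40 0.022 (np.float64(1.16), [-0.24, 1.07, 0.5, 1.06, 0.12, 1.51, -0.66])
A 40 0.12 (np.float64(1.06), [-0.25, 0.96, 0.53, 1.04, 0.14, 1.62, -0.6])
B 20 0.022 (np.float64(1.06), [-0.06, 0.67, 0.51, 1.61, -0.06, 1.16, -0.7])
B 20 0.12 (np.float64(1.06), [-0.07, 0.54, 0.52, 1.56, 0.01, 1.33, -0.7])
B 40 0.022 (np.float64(1.16), [-0.13, 0.92, 0.54, 1.37, 0.05, 1.45, -0.8])
B 40 0.12 (np.float64(1.12), [-0.15, 0.8, 0.58, 1.35, 0.1, 1.58, -0.76])
C 20 0.022 (np.float64(1.34), [-0.38, 0.52, 0.4, 1.8, -0.0, 1.15, -0.98])
C 20 0.12 (np.float64(1.37), [-0.33, 0.37, 0.34, 1.75, 0.07, 1.34, -1.01])
C 40 0.022 (np.float64(1.4), [-0.44, 0.8, 0.42, 1.53, 0.05, 1.47, -1.04])
C 40 0.12 (np.float64(1.38), [-0.44, 0.66, 0.43, 1.52, 0.1, 1.62, -1.02])
```

```bash
cat >> h.py <<'E'
def pickpose(c,az,al=35,off=.03,z=.022,back=0.):
    h=np.array([np.cos(np.radians(az)),np.sin(np.radians(az)),0]); Rt=rot(az-90,al)
    p=np.array([c[0],c[1],z])+off*h-back*Rt.as_matrix()[:,2]; return p,Rt
E
python3 - <<'E'
from h import *
p,Rt=pickpose((.46,-.0983),33.6,back=.1);print(p)
a=plan([.55,.03,.26],rot(7,10),10)
plan(p,Rt,10,p0=np.array([.55,.03,.26]),R0=rot(7,10))
E
```

```text
[ 0.53276204 -0.04995702  0.1039152 ]
N 10 row [np.float64(0.53), np.float64(-0.91), np.float64(6.27), np.float64(-0.0078), np.float64(-0.0136), np.float64(0.0033)] deg/row 6.4 mm 16.0
via [[0.6, 0.127, 0.276], [0.587, 0.081, 0.268], [0.571, 0.053, 0.264]]
N 10 row [np.float64(2.44), np.float64(-2.24), np.float64(5.9), np.float64(-0.0023), np.float64(0.0027), np.float64(0.0177)] deg/row 6.8 mm 18.0
via [[0.557, 0.012, 0.21], [0.554, -0.013, 0.162], [0.546, -0.031, 0.132]]
```

Request:
send_rows:
  steps:
    - [0.5,-0.9,6.3,-0.008,-0.0135,0.003,-1]
    - [0.5,-0.9,6.3,-0.008,-0.0135,0.003,-1]
    - [0.5,-0.9,6.3,-0.008,-0.0135,0.003,-1]
    - [0.5,-0.9,6.3,-0.008,-0.0135,0.003,-1]
    - [0.5,-0.9,6.3,-0.008,-0.0135,0.003,-1]
    - [0.5,-0.9,6.3,-0.008,-0.0135,0.003,-1]
    - [0.5,-0.9,6.3,-0.008,-0.0135,0.003,-1]
    - [0.5,-0.9,6.3,-0.008,-0.0135,0.003,-1]
    - [0.5,-0.9,6.3,-0.008,-0.0135,0.003,-1]
    - [0.5,-0.9,6.3,-0.008,-0.0135,0.003,-1]

```text
time: 7.3
ee_pos: [0.5508, 0.027, 0.2728]
eef_rot: [0.679, 0.729, -0.05, 0.07]
ft_force: [-0.7, -0.3, 0.3]
width: 0.0871
```

```bash
python3 - <<'E'
from h import *
st()
p,Rt=pickpose((.46,-.0983),33.6,back=.1)
plan(p,Rt,10)
E
```

```text
t 7.3 p [0.5508 0.027  0.2728] zax [ 0.034 -0.168 -0.985] yax [0.997 0.074 0.022] w 0.0871 F [-0.7 -0.3  0.3] T [0.15 0.1  0.01]
q [-0.61  0.14  0.42  1.65  0.12  1.36 -0.15]
N 10 row [np.float64(2.43), np.float64(-2.34), np.float64(5.61), np.float64(-0.0017), np.float64(0.0025), np.float64(0.0188)] deg/row 6.5 mm 19.1
via [[0.558, 0.01, 0.219], [0.555, -0.014, 0.167], [0.546, -0.032, 0.134]]
```

Request:
send_rows:
  steps:
    - [2.5,-2.4,6,-0.002,0.0025,0.02,-1]
    - [2.5,-2.4,6,-0.002,0.0025,0.02,-1]
    - [2.5,-2.4,6,-0.002,0.0025,0.02,-1]
    - [2.5,-2.4,6,-0.002,0.0025,0.02,-1]
    - [2.5,-2.4,6,-0.002,0.0025,0.02,-1]
    - [2.5,-2.4,6,-0.002,0.0025,0.02,-1]
    - [2.5,-2.4,6,-0.002,0.0025,0.02,-1]
    - [2.5,-2.4,6,-0.002,0.0025,0.02,-1]
    - [2,-2,4,-0.001,0.002,0.014,-1]
    - [0,0,0,0,0,0,-1]

```text
time: 8.3
ee_pos: [0.5399, -0.0438, 0.1192]
eef_rot: [0.914, 0.294, -0.266, 0.085]
ft_force: [-0.6, 0.0, -0.1]
width: 0.0872
```

```bash
python3 - <<'E'
from h import *
st()
snap('wrist','w3');snap('top','top3')
p,Rt=pickpose((.46,-.0983),33.6,back=.0)
plan(p,Rt,10)
P,im,d=cloud('top3')
print(px('top3',356,261))
E
```

```text
t 8.3 p [ 0.5399 -0.0438  0.1192] zax [-0.437 -0.311 -0.844] yax [ 0.582 -0.813 -0.001] w 0.0872 F [-0.6  0.  -0.1] T [ 0.27 -0.37 -0.04]
q [-0.55  0.66  0.57  1.48 -0.02  1.56 -0.94]
N 10 row [np.float64(0.12), np.float64(-0.28), np.float64(0.19), np.float64(-0.0002), np.float64(0.0), np.float64(0.012)] deg/row 0.4 mm 12.0
via [[0.525, -0.054, 0.091], [0.508, -0.066, 0.061], [0.497, -0.074, 0.042]]
[ 0.4596 -0.0994  0.0233]
```

View pics/w3.png

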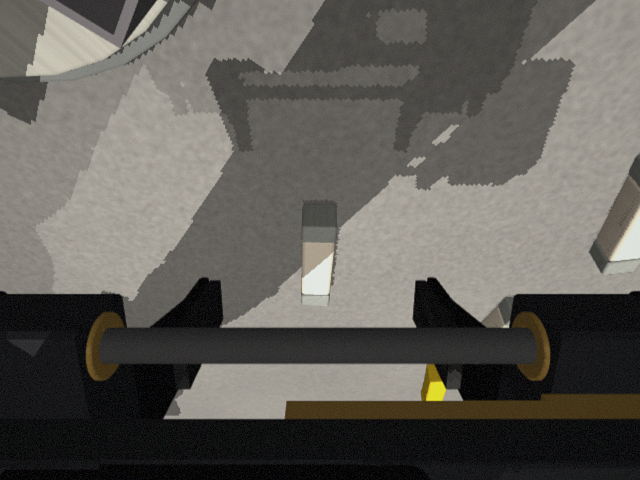

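```bash
python3 - <<'E'
from h import *
a=px('w3',319,202,.024);b=px('w3',315,295,.024);print(a,b,np.linalg.norm(a-b),np.degrees(np.arctan2(*(a-b)[1::-1])),(a+b)/2)
p,Rt=pickpose((.46,-.0983),33.6);print(p)
E
```

```text
[ 0.5202 -0.059   0.024 ] [ 0.4326 -0.1182  0.024 ] 0.1057279527844931 34.05079169697072 [ 0.4764 -0.0886  0.024 ]
[ 0.48498764 -0.08169825  0.022     ]
```

```bash
python3 - <<'E'
from h import *
for v in range(190,310,6): print(v,px('w3',319,v),end=' ')
q=np.load('pics/w3.npz');print(q['T'][:3,3],q['T'][:3,2])
cv2.imwrite('pics/c4.png',cv2.resize(q['im'][180:310,270:370],None,fx=4,fy=4))
t=np.load('pics/top3.npz')['im'];cv2.imwrite('pics/c5.png',cv2.resize(t[160:300,250:450],None,fx=4,fy=4))
E
```

```text
190 [ 5.11e-01 -6.57e-02  4.00e-04] 196 [ 5.059e-01 -6.940e-02 -3.000e-04] 202 [ 0.5009 -0.073  -0.0008] 208 [ 0.5004 -0.0733  0.0046] 214 [ 0.4999 -0.0737  0.0099] 220 [ 0.4996 -0.0739  0.0152] 226 [ 0.5006 -0.0732  0.0219] 232 [ 0.4976 -0.0753  0.024 ] 238 [ 0.4921 -0.0793  0.0234] 244 [ 0.4865 -0.0833  0.0231] 250 [ 0.4811 -0.0872  0.023 ] 256 [ 0.4752 -0.0915  0.0227] 262 [ 0.47   -0.0952  0.0233] 268 [ 0.4642 -0.0994  0.0235] 274 [ 0.4583 -0.1037  0.0238] 280 [ 0.451  -0.109   0.0231] 286 [ 0.4443 -0.1138  0.0232] 292 [ 0.4375 -0.1186  0.0235] 298 [ 0.4297 -0.1243  0.0231] 304 [ 0.4235 -0.1288  0.0243] [0.65699839 0.03994191 0.19897206] [-0.6134421  -0.43881674 -0.65660388]
```

View pics/c4.png

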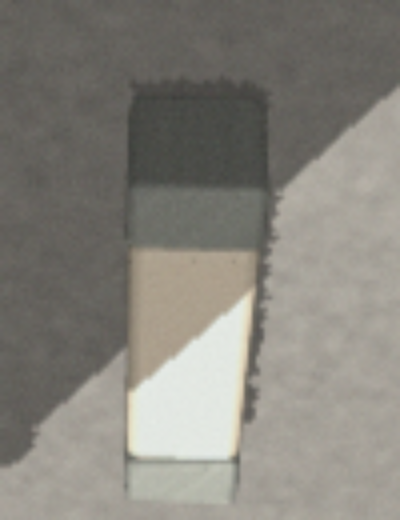

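View pics/c5.png

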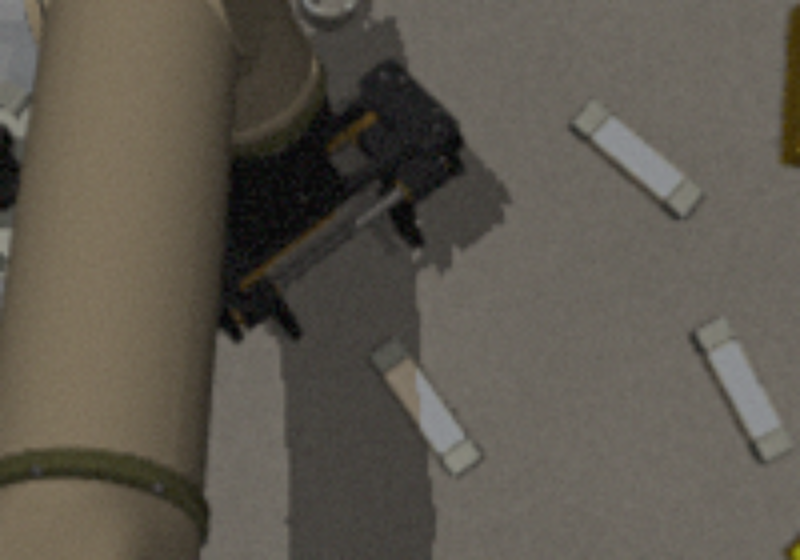

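```bash
python3 - <<'E'
from h import *
p,Rt=pickpose((.4588,-.0998),33.6);print(p)
plan(p,Rt,8)
E
```

```text
[ 0.48378764 -0.08319825  0.022     ]
N 8 row [np.float64(0.15), np.float64(-0.35), np.float64(0.24), np.float64(-0.0005), np.float64(0.0001), np.float64(0.0152)] deg/row 0.5 mm 15.2
via [[0.52, -0.058, 0.083], [0.506, -0.068, 0.059], [0.491, -0.078, 0.034]]
```

Request:
send_rows:
  steps:
    - [0.2,-0.4,0.3,-0.0005,0,0.012,-1]
    - [0.2,-0.4,0.3,-0.0005,0,0.018,-1]
    - [0.2,-0.4,0.3,-0.0005,0,0.018,-1]
    - [0.2,-0.4,0.3,-0.0005,0,0.018,-1]
    - [0.2,-0.4,0.2,-0.0005,0,0.018,-1]
    - [0.2,-0.4,0.2,-0.0005,0,0.014,-1]
    - [0,-0.3,0.2,-0.0005,0,0.01,-1]
    - [0,0,0,0,0,0.006,-1]
    - [0,0,0,0,0,0.001,-1]
    - [0,0,0,0,0,0,-1]

```text
time: 9.4
ee_pos: [0.4839, -0.0799, 0.0232]
eef_rot: [0.913, 0.281, -0.283, 0.085]
ft_force: [0.5, -0.3, -1.1]
width: 0.0871
```

```bash
python3 - <<'E'
from h import *
st();p,Rt=pickpose((.4588,-.0998),33.6);print(p)
plan(p,Rt,2)
E
```

```text
t 9.4 p [ 0.4839 -0.0799  0.0232] zax [-0.468 -0.315 -0.825] yax [ 0.562 -0.827 -0.003] w 0.0871 F [ 0.5 -0.3 -1.1] T [ 0.29 -0.42  0.03]
q [-0.53  0.71  0.56  1.67 -0.03  1.36 -0.95]
[ 0.48378764 -0.08319825  0.022     ]
N 2 row [np.float64(0.1), np.float64(-0.32), np.float64(0.29), np.float64(-0.0004), np.float64(0.0013), np.float64(0.001)] deg/row 0.4 mm 1.7
via [[0.484, -0.082, 0.023], [0.484, -0.083, 0.022]]
```

Request:
send_rows:
  steps:
    - [0.1,-0.3,0.3,0,0.0015,0.001,-1]
    - [0,0,0,0,0.001,0,1]
    - [0,0,0,0,0,0,1]
    - [0,0,0,0,0,0,1]
    - [0,0,0,0,0,0,1]
    - [0,0,0,0,0,0,1]
    - [0,0,0,0,0,0,1]
    - [0,0,0,0,0,-0.01,1]
    - [0,0,0,0,0,-0.02,1]
    - [0,0,0,0,0,-0.03,1]
  force: 40

```text
time: 10.4
ee_pos: [0.5132, -0.0633, 0.0732]
eef_rot: [0.913, 0.278, -0.287, 0.086]
ft_force: [-0.1, -0.6, -0.6]
width: 0.0231
```

```bash
python3 - <<'E'
from h import *
st()
# place hover
al=35; h=np.radians(83.2); hv=np.array([np.cos(h),np.sin(h),0])
Rp=rot(83.2-90,-(90-al)); p=np.array([.5875,.0795,.175])-.010*hv-np.array([0,.06,0])
plan(p,Rp,20)
E
```

```text
t 10.4 p [ 0.5132 -0.0633  0.0732] zax [-0.476 -0.316 -0.821] yax [ 0.556 -0.831 -0.002] w 0.0231 F [-0.1 -0.6 -0.6] T [ 0.29 -0.5  -0.01]
q [-0.53  0.7   0.57  1.55 -0.03  1.49 -0.96]
N 20 row [np.float64(0.47), np.float64(4.18), np.float64(-2.69), np.float64(0.0064), np.float64(-0.0002), np.float64(-0.0049)] deg/row 5.0 mm 8.1
via [[0.549, -0.034, 0.084], [0.571, -0.011, 0.108], [0.584, 0.005, 0.143]]
```

```bash
python3 - <<'E'
from h import *
s=read_state();R0=R.from_quat(s['eef_rot']);Rp=rot(-6.8,-55)
Rm=R0*R.from_rotvec((R0.inv()*Rp).as_rotvec()*.5)
plan([.56,-.02,.16],Rm,10)
E
```

```text
N 10 row [np.float64(0.47), np.float64(4.18), np.float64(-2.69), np.float64(0.004), np.float64(-0.0011), np.float64(-0.0102)] deg/row 5.0 mm 11.0
via [[0.533, -0.046, 0.094], [0.548, -0.032, 0.119], [0.555, -0.025, 0.139]]
```

Request:
send_rows:
  steps:
    - [0.5,4,-2.6,0.004,-0.001,-0.01,1]
    - [0.5,4.2,-2.7,0.004,-0.001,-0.01,1]
    - [0.5,4.2,-2.7,0.004,-0.001,-0.01,1]
    - [0.5,4.2,-2.7,0.004,-0.001,-0.01,1]
    - [0.5,4.2,-2.7,0.004,-0.001,-0.01,1]
    - [0.5,4.2,-2.7,0.004,-0.001,-0.01,1]
    - [0.5,4.2,-2.7,0.004,-0.001,-0.01,1]
    - [0.5,4.2,-2.7,0.004,-0.001,-0.01,1]
    - [0.5,4.2,-2.7,0.004,-0.001,-0.01,1]
    - [0.5,4.2,-2.7,0.004,-0.001,-0.01,1]

```text
time: 11.4
ee_pos: [0.568, -0.0142, 0.1716]
eef_rot: [0.861, 0.489, 0.048, -0.129]
ft_force: [0.2, 0.2, -0.6]
width: 0.0005
```

```bash
python3 - <<'E'
from h import *
st()
plan([.585,.01,.175],rot(-6.8,-55),10)
E
```

```text
t 11.4 p [ 0.568  -0.0142  0.1716] zax [-0.043  0.269 -0.962] yax [ 0.855 -0.488 -0.175] w 0.0005 F [ 0.2  0.2 -0.6] T [-0.43  0.04  0.08]
q [-0.24  0.33  0.42  1.68 -0.41  1.28 -0.23]
N 10 row [np.float64(0.45), np.float64(4.01), np.float64(-2.51), np.float64(0.0027), np.float64(0.0008), np.float64(0.0012)] deg/row 4.7 mm 3.1
via [[0.574, -0.007, 0.17], [0.579, 0.0, 0.171], [0.582, 0.005, 0.173]]
```

The width reads 0, so the fuse slipped out, probably in the slack-grip event. I need to find it.

```bash
python3 - <<'E'
from h import *
snap('top','top4');snap('scene','sc4')
q=np.load('pics/top4.npz')['im'];cv2.imwrite('pics/c6.png',cv2.resize(q[140:300,240:500],None,fx=3,fy=3))
q=np.load('pics/sc4.npz')['im'];cv2.imwrite('pics/c7.png',cv2.resize(q[180:380,120:380],None,fx=3,fy=3))
E
```

```text
(no output)
```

View pics/c6.png

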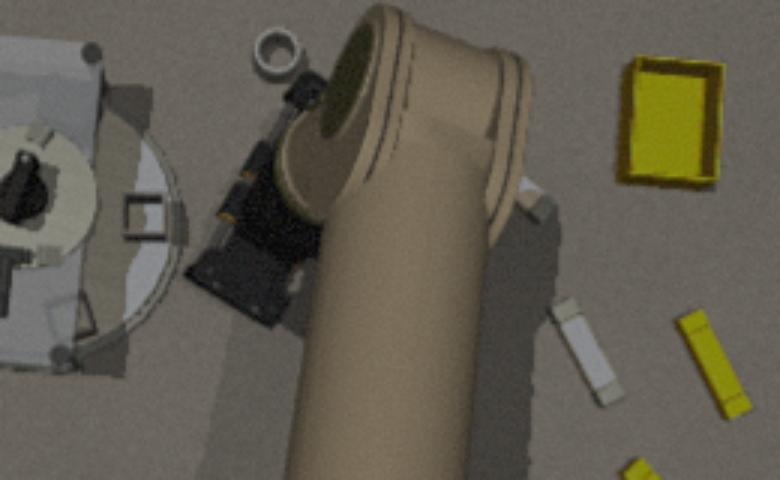

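View pics/c7.png

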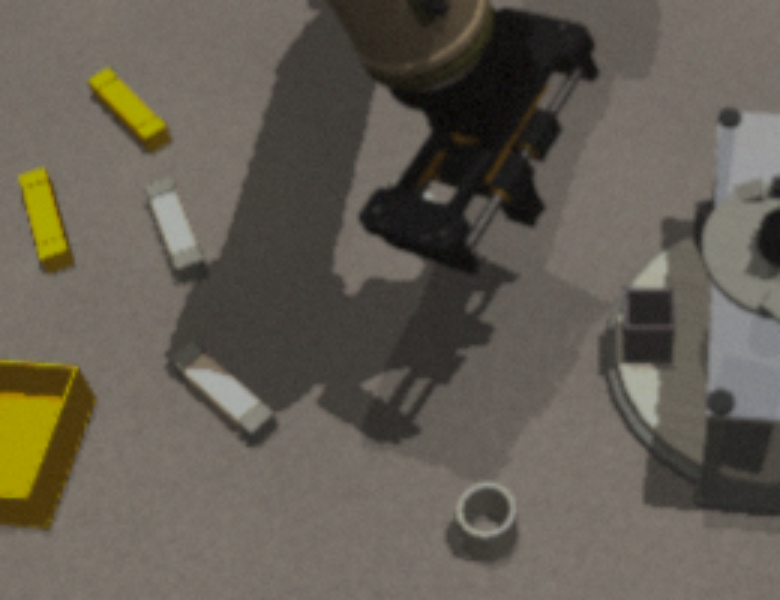

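```bash
python3 - <<'E'
from h import *
p,Rt=pickpose((.626,-.2505),47.6,back=.14);print(p)
plan(p,Rt,18)
E
```

```text
[ 0.70037603 -0.16904786  0.13668129]
N 18 row [np.float64(-0.42), np.float64(-2.54), np.float64(0.8), np.float64(-0.0023), np.float64(0.0112), np.float64(0.0012)] deg/row 2.7 mm 11.5
via [[0.608, -0.054, 0.156], [0.646, -0.096, 0.144], [0.674, -0.132, 0.138]]
```

Request:
send_rows:
  steps:
    - [-0.4,-2.5,0.8,-0.002,0.011,0.001,-1]
    - [-0.4,-2.5,0.8,-0.002,0.011,0.001,-1]
    - [-0.8,-5,1.6,-0.004,0.022,0.002,-1]
    - [-0.8,-5,1.6,-0.004,0.022,0.002,-1]
    - [-0.8,-5,1.6,-0.004,0.022,0.002,-1]
    - [-0.8,-5,1.6,-0.004,0.022,0.002,-1]
    - [-0.8,-5,1.6,-0.004,0.022,0.002,-1]
    - [-0.8,-5,1.6,-0.004,0.022,0.002,-1]
    - [-0.6,-4,1.2,-0.003,0.018,0.002,-1]
    - [0,0,0,0,0,0,-1]

```text
time: 12.5
ee_pos: [0.6906, -0.1401, 0.1374]
eef_rot: [0.879, 0.394, -0.249, 0.101]
ft_force: [0.3, -0.5, -0.8]
width: 0.0727
```

```bash
python3 - <<'E'
from h import *
st();snap('top','top5');snap('wrist','w5')
q=np.load('pics/top5.npz')['im'];cv2.imwrite('pics/c6.png',cv2.resize(q[140:300,240:500],None,fx=3,fy=3))
E
```

```text
t 12.5 p [ 0.6906 -0.1401  0.1374] zax [-0.358 -0.375 -0.855] yax [ 0.743 -0.669 -0.018] w 0.0727 F [ 0.3 -0.5 -0.8] T [ 0.38 -0.34  0.03]
q [-0.32  0.92  0.58  1.02 -0.02  1.64 -0.59]
```

View pics/c6.png

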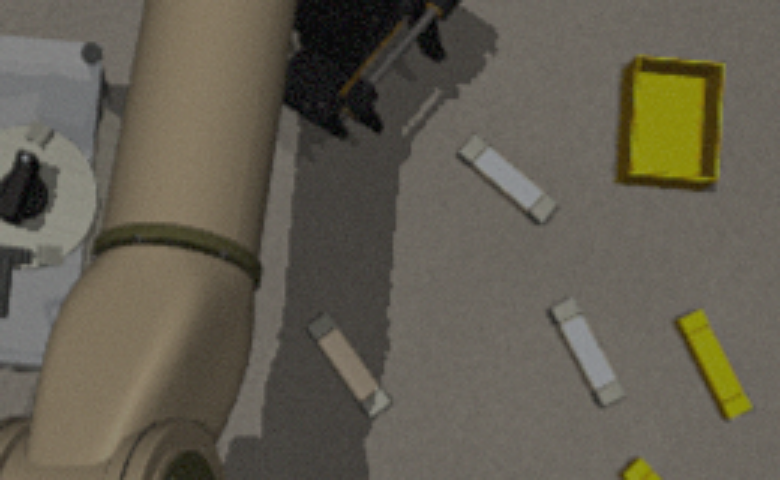

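View pics/w5.png

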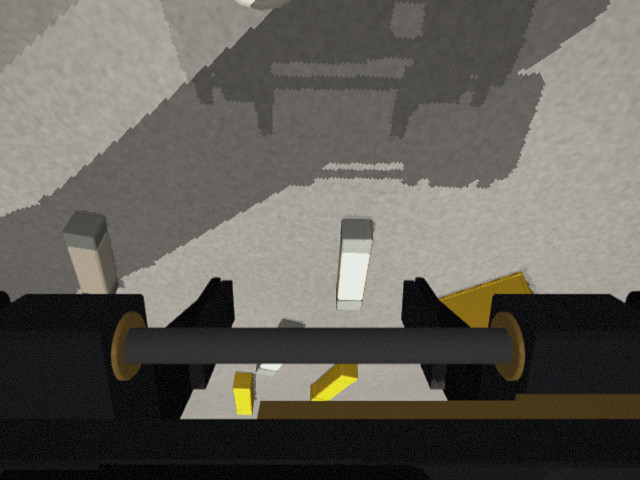

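```bash
cat >> h.py <<'E'
def fuse(f,r):
    P,im,d=cloud(f); sub=P[r[2]:r[3],r[0]:r[1]]; m=(sub[...,2]>.014)&(sub[...,2]<.035); q=sub[m][:,:2]
    rc=cv2.minAreaRect(q.astype(np.float32)); (cx,cy),(w,hh),a=rc
    print('fuse',f,np.round([cx,cy],4),'size',np.round([w,hh],3),'az',round(a if w>hh else a+90,1),m.sum()); return rc
E
python3 - <<'E'
from h import *
print('coupling',px('top5',333,157),px('top0',333,157,.045))
fuse('top5',(388,428,178,218));fuse('top5',(415,455,235,280));fuse('top5',(335,375,240,285))
print(px('w5',355,240),px('w5',355,224),px('w5',350,300))
p,Rt=pickpose((.626,-.2505),47.6,back=.0)
plan(p,Rt,10)
E
```

```text
coupling [ 0.6201 -0.0195  0.4922] [ 0.7419 -0.0452  0.045 ]
fuse top5 [ 0.6263 -0.2507] size [0.1   0.026] az 47.0 324
fuse top5 [ 0.4661 -0.3139] size [0.099 0.025] az 25.6 343
fuse top5 [ 0.4602 -0.0983] size [0.099 0.025] az 33.6 332
[ 0.6574 -0.2157  0.0228] [ 0.6582 -0.2158  0.0064] [ 0.6034 -0.2777  0.0226]
N 10 row [np.float64(-0.07), np.float64(-0.41), np.float64(0.1), np.float64(-0.0017), np.float64(0.0028), np.float64(0.015)] deg/row 0.4 mm 15.3
via [[0.678, -0.166, 0.103], [0.664, -0.192, 0.068], [0.655, -0.21, 0.045]]
```

The fuse is exactly where it was, so the fingers simply hadn't finished closing before the lift. I'll open less and allow more closing time. Fuse A comes next.

```bash
python3 - <<'E'
from h import *
st()
p,Rt=pickpose((.6255,-.2512),47.3,back=.0);print(p)
plan(p,Rt,9)
E
```

```text
t 12.6 p [ 0.6902 -0.1398  0.1394] zax [-0.355 -0.371 -0.858] yax [ 0.744 -0.668 -0.019] w 0.0808 F [0.1 0.8 0.2] T [ 0.33 -0.29  0.03]
q [-0.32  0.91  0.58  1.02 -0.02  1.64 -0.59]
[ 0.64584479 -0.22915256  0.022     ]
N 9 row [np.float64(-0.06), np.float64(-0.46), np.float64(0.13), np.float64(-0.0019), np.float64(0.0032), np.float64(0.0167)] deg/row 0.5 mm 17.1
via [[0.676, -0.169, 0.099], [0.666, -0.189, 0.073], [0.656, -0.209, 0.047]]
```

Request:
send_rows:
  steps:
    - [0,-0.5,0.1,-0.003,0.008,0.01,-0.4]
    - [0,-0.5,0.1,-0.003,0.009,0.014,-0.4]
    - [0,-0.5,0.1,-0.003,0.008,0.018,-0.4]
    - [0,-0.5,0.1,-0.002,0.004,0.022,-0.4]
    - [0,-0.5,0.1,-0.002,0,0.024,-0.4]
    - [0,-0.5,0.1,-0.002,0,0.024,-0.4]
    - [0,-0.5,0.1,-0.002,0,0.02,-0.4]
    - [0,-0.5,0.1,0,0,0.012,-0.4]
    - [0,0,0,0,0,0.004,-0.4]
    - [0,0,0,0,0,0,-0.4]

```text
time: 13.6
ee_pos: [0.6411, -0.2402, 0.0199]
eef_rot: [0.875, 0.38, -0.276, 0.116]
ft_force: [-1.3, 3.6, 6.0]
width: 0.0612
```

```bash
python3 - <<'E'
from h import *
st()
p,Rt=pickpose((.6255,-.2512),47.3,back=.0);print(p)
plan(p,Rt,3)
E
```

```text
t 13.6 p [ 0.6411 -0.2402  0.0199] zax [-0.395 -0.413 -0.821] yax [ 0.729 -0.684 -0.007] w 0.0612 F [-1.3  3.6  6. ] T [ 0.56  0.18 -0.32]
q [-0.26  0.99  0.59  1.21  0.01  1.4  -0.57]
[ 0.64584479 -0.22915256  0.022     ]
N 3 row [np.float64(-0.2), np.float64(-0.05), np.float64(-0.06), np.float64(0.0027), np.float64(-0.0014), np.float64(-0.0027)] deg/row 0.2 mm 4.1
via [[0.643, -0.237, 0.021], [0.644, -0.233, 0.021], [0.646, -0.229, 0.022]]
```

Request:
send_rows:
  steps:
    - [0,0,0,0.0025,-0.0015,-0.003,-0.4]
    - [0,0,0,0.0025,-0.0015,-0.003,-0.4]
    - [0,0,0,0.0025,-0.001,-0.002,1]
    - [0,0,0,0,0,0,1]
    - [0,0,0,0,0,0,1]
    - [0,0,0,0,0,0,1]
    - [0,0,0,0,0,0,1]
    - [0,0,0,0,0,0,1]
    - [0,0,0,0,0,0,1]
    - [0,0,0,0,0,0,1]
  force: 40

```text
time: 14.6
ee_pos: [0.647, -0.229, 0.0232]
eef_rot: [0.876, 0.38, -0.275, 0.117]
ft_force: [-0.0, 0.2, -0.0]
width: 0.0236
```

```bash
python3 - <<'E'
from h import *
s=st();R0=R.from_quat(s['eef_rot']);Rp=rot(-6.8,-55)
Rm=R0*R.from_rotvec((R0.inv()*Rp).as_rotvec()*.35)
plan(np.array(s['ee_pos'])+[0,0,.12],R0,5)
plan([.62,-.12,.17],Rm,10)
E
```

```text
t 14.6 p [ 0.647  -0.229   0.0232] zax [-0.393 -0.413 -0.822] yax [ 0.729 -0.684 -0.005] w 0.0236 F [-0.   0.2 -0. ] T [ 0.43 -0.37 -0.05]
q [-0.27  0.99  0.59  1.19  0.01  1.41 -0.58]
N 5 row [np.float64(0.0), np.float64(0.0), np.float64(0.0), np.float64(-0.0137), np.float64(-0.0001), np.float64(-0.0197)] deg/row 0.0 mm 24.0
via [[0.647, -0.229, 0.071], [0.647, -0.229, 0.095], [0.647, -0.229, 0.119]]
N 10 row [np.float64(0.24), np.float64(3.02), np.float64(-1.39), np.float64(0.0015), np.float64(-0.01), np.float64(-0.0158)] deg/row 3.3 mm 18.7
via [[0.645, -0.188, 0.062], [0.637, -0.154, 0.106], [0.63, -0.135, 0.137]]
```

Request:
send_rows:
  steps:
    - [0,0,0,-0.006,0,-0.01,1]
    - [0,0,0,-0.011,0,-0.016,1]
    - [0,0,0,-0.011,0,-0.016,1]
    - [0,0,0,-0.011,0,-0.016,1]
    - [0.2,3,-1.4,-0.01,-0.002,-0.016,1]
    - [0.2,4,-1.4,0,-0.01,-0.014,1]
    - [0.2,4,-1.4,0.001,-0.01,-0.014,1]
    - [0.2,4,-1.4,0.001,-0.01,-0.014,1]
    - [0.2,4,-1.4,0.001,-0.01,-0.014,1]
    - [0.2,4,-1.4,0.001,-0.01,-0.014,1]

```text
time: 15.6
ee_pos: [0.6318, -0.1713, 0.1957]
eef_rot: [0.883, 0.459, -0.099, 0.008]
ft_force: [0.1, -0.3, -0.5]
width: 0.0236
```

```bash
python3 - <<'E'
from h import *
s=st()
hv=np.array([.118,.993,0])
p=np.array([.5875,.0795,.17])-.010*hv
plan(p-.09*hv,rot(-6.8,-55),10)
plan(p-.09*hv,rot(-6.8,-55),20)
E
```

```text
t 15.6 p [ 0.6318 -0.1713  0.1957] zax [-0.167 -0.104 -0.98 ] yax [ 0.812 -0.579 -0.077] w 0.0236 F [ 0.1 -0.3 -0.5] T [ 0.07 -0.2  -0.03]
q [-0.22  0.57  0.53  1.32 -0.13  1.46 -0.33]
N 10 row [np.float64(0.73), np.float64(6.29), np.float64(-2.97), np.float64(0.0107), np.float64(-0.0105), np.float64(0.0077)] deg/row 7.0 mm 16.9
via [[0.62, -0.127, 0.174], [0.604, -0.08, 0.164], [0.591, -0.049, 0.165]]
N 20 row [np.float64(0.36), np.float64(3.14), np.float64(-1.48), np.float64(0.0053), np.float64(-0.0052), np.float64(0.004)] deg/row 3.5 mm 8.4
via [[0.62, -0.127, 0.174], [0.607, -0.088, 0.165], [0.591, -0.049, 0.165]]
```

Request:
send_rows:
  steps:
    - [0.7,6,-3,0.01,-0.01,0.007,1]
    - [0.7,6.2,-3,0.01,-0.01,0.007,1]
    - [0.7,6.2,-3,0.01,-0.01,0.007,1]
    - [0.7,6.2,-3,0.01,-0.01,0.007,1]
    - [0.7,6.2,-3,0.01,-0.01,0.007,1]
    - [0.7,6.2,-3,0.01,-0.01,0.007,1]
    - [0.7,6.2,-3,0.01,-0.01,0.007,1]
    - [0.7,6.2,-3,0.01,-0.01,0.007,1]
    - [0.5,5,-2.5,0.008,-0.008,0.005,1]
    - [0,0,0,0,0,0,1]

```text
time: 16.6
ee_pos: [0.5858, -0.0516, 0.1955]
eef_rot: [0.69, 0.597, 0.314, -0.262]
ft_force: [-0.2, -0.4, -0.6]
width: 0.0235
```

```bash
python3 - <<'E'
from h import *
s=st();snap('top','top6');snap('wrist','w6');snap('scene','sc6')
hv=np.array([.118,.993,0])
p=np.array([.5875,.0795,.17])-.010*hv
plan(p-.09*hv,rot(-6.8,-55),5)
for n,b,f in(('top6',(240,140,340,260),5),('sc6',(270,180,470,360),4)):
    q=np.load('pics/%s.npz'%n)['im'];cv2.imwrite('pics/c_%s.png'%n,cv2.resize(q[b[1]:b[3],b[0]:b[2]],None,fx=f,fy=f))
E
```

```text
t 16.6 p [ 0.5858 -0.0516  0.1955] zax [ 0.12   0.737 -0.665] yax [ 0.989 -0.149  0.014] w 0.0235 F [-0.2 -0.4 -0.6] T [-1.15  0.23 -0.03]
q [ 0.25  0.46  0.23  1.65 -0.9   1.46  0.63]
N 5 row [np.float64(0.39), np.float64(1.39), np.float64(-0.07), np.float64(-0.0005), np.float64(-0.0033), np.float64(0.0079)] deg/row 1.4 mm 8.5
via [[0.583, -0.039, 0.186], [0.581, -0.033, 0.18], [0.578, -0.026, 0.175]]
```

View pics/c_top6.png

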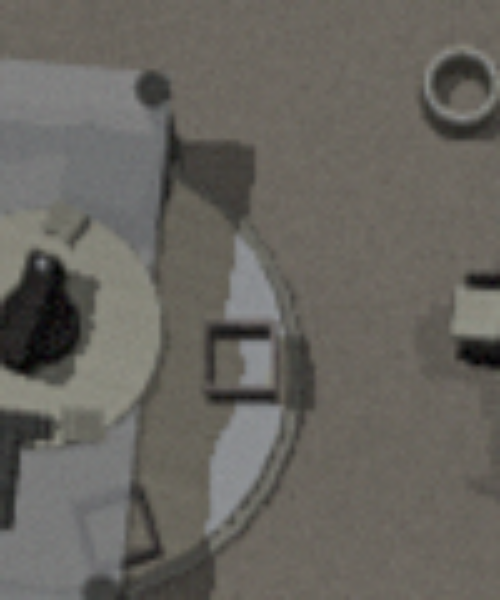

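View pics/c_sc6.png

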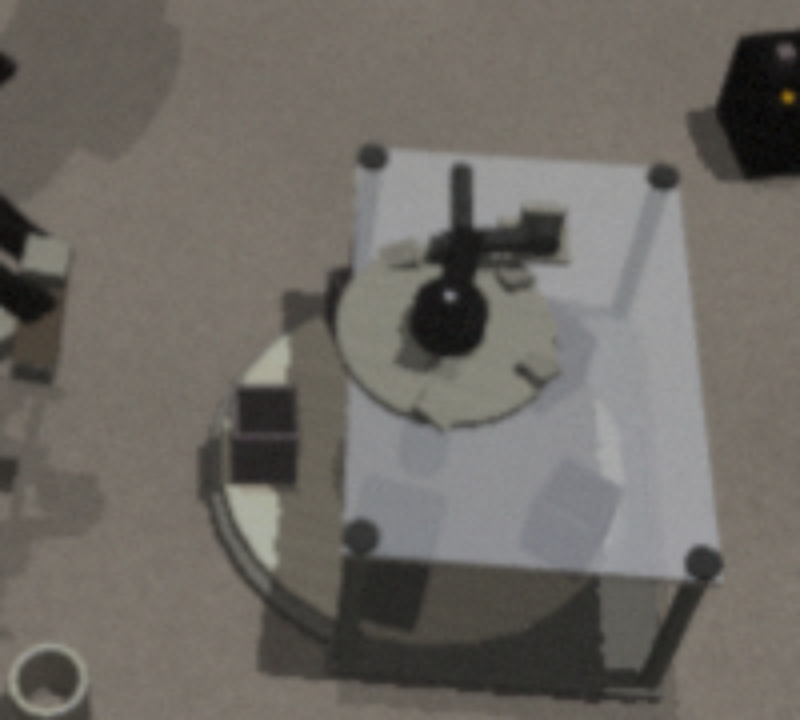

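View pics/w6.png

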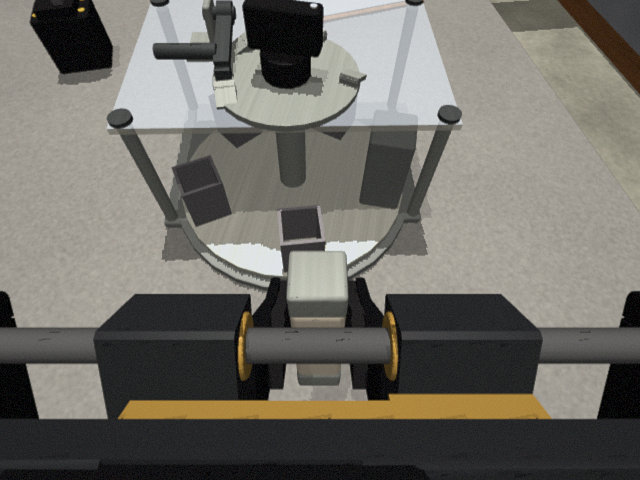

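```bash
python3 - <<'E'
from h import *
print('top',px('top6',288.6,212.6,.07))
c=np.array([px('w6',u,v,.07) for u,v in[(279,209),(320,206),(326,237),(280,242)]]);print(c,c.mean(0))
print('fuse top',[px('w6',u,v).tolist() for u,v in[(293,258),(343,258),(317,275),(317,256),(317,290)]])
z=np.load('pics/w6.npz');print('C knob',px('w6',287,15))
E
```

```text
top [0.5883 0.0774 0.07  ]
[[0.5768 0.0959 0.07  ]
 [0.6129 0.0941 0.07  ]
 [0.613  0.0617 0.07  ]
 [0.5743 0.0623 0.07  ]] [0.59425 0.0785  0.07   ]
fuse top [[0.5797, -0.0305, 0.2102], [0.5999, -0.033, 0.2095], [0.5881, -0.0399, 0.2112], [0.5895, -0.0308, 0.2099], [0.587, -0.047, 0.213]]
C knob [0.5979 0.1632 0.2009]
```

```bash
python3 - <<'E'
from h import *
st()
plan([.5907,.0675,.178],rot(-4,-55),8)
E
```

```text
t 16.75 p [ 0.5877 -0.0507  0.1967] zax [ 0.121  0.734 -0.668] yax [ 0.989 -0.148  0.016] w 0.0233 F [ 0.1  0.5 -1.5] T [-1.02  0.21  0.03]
q [ 0.24  0.45  0.23  1.65 -0.9   1.46  0.63]
N 8 row [np.float64(0.51), np.float64(0.87), np.float64(-0.26), np.float64(0.0074), np.float64(-0.0013), np.float64(0.0129)] deg/row 1.0 mm 15.0
via [[0.59, -0.007, 0.188], [0.591, 0.023, 0.183], [0.591, 0.053, 0.18]]
```

Request:
send_rows:
  steps:
    - [0.5,0.9,-0.3,0.005,-0.001,0.009,1]
    - [0.5,0.9,-0.3,0.008,-0.001,0.013,1]
    - [0.5,0.9,-0.3,0.008,-0.001,0.013,1]
    - [0.5,0.9,-0.3,0.008,-0.001,0.013,1]
    - [0.5,0.9,-0.3,0.008,-0.001,0.013,1]
    - [0.5,0.9,-0.3,0.008,-0.001,0.013,1]
    - [0.5,0.9,-0.2,0.006,-0.001,0.011,1]
    - [0.5,0.8,-0.2,0.003,-0.001,0.006,1]
    - [0,0,0,0,0,0,1]
    - [0,0,0,0,0,0,1]

```text
time: 17.75
ee_pos: [0.5924, 0.0674, 0.1815]
eef_rot: [0.643, 0.608, 0.339, -0.319]
ft_force: [0.2, -0.4, -0.5]
width: 0.0237
```

```bash
python3 - <<'E'
from h import *
s=st();snap('wrist','w7')
plan([.5907,.0675,.178],rot(-4,-55),4)
e=[px('w7',u,v).tolist() for u,v in[(293,258),(343,258),(317,275),(317,256),(317,288)]];print(e)
E
```

```text
t 17.75 p [0.5924 0.0674 0.1815] zax [ 0.048  0.823 -0.566] yax [ 0.998 -0.056  0.003] w 0.0237 F [ 0.2 -0.4 -0.5] T [-1.14  0.12 -0.02]
q [ 0.17  0.49  0.13  1.7  -1.01  1.42  0.66]
N 4 row [np.float64(-0.13), np.float64(-0.13), np.float64(0.14), np.float64(-0.0007), np.float64(-0.0004), np.float64(0.0005)] deg/row 0.2 mm 1.0
via [[0.592, 0.067, 0.18], [0.591, 0.067, 0.179], [0.591, 0.068, 0.178]]
[[0.5835, 0.0864, 0.1973], [0.6038, 0.0849, 0.1979], [0.5928, 0.0775, 0.1975], [0.5933, 0.0869, 0.1973], [0.5925, 0.0714, 0.1977]]
```

View pics/w7.png

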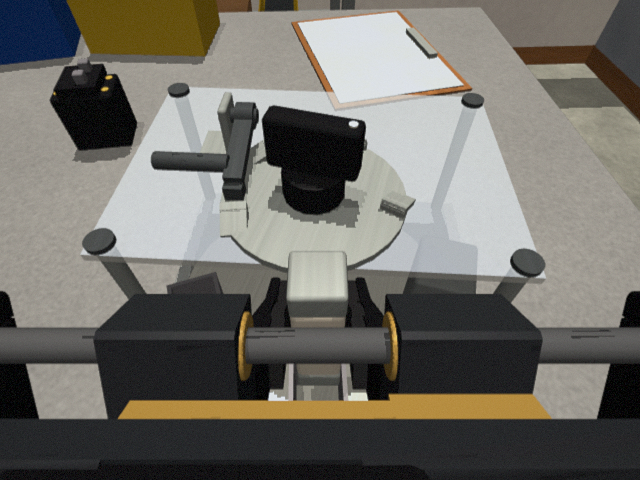

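```bash
python3 - <<'E'
from h import *
plan([.5915,.0672,.107],rot(-4,-55),8)
E
```

```text
N 8 row [np.float64(-0.07), np.float64(-0.07), np.float64(0.07), np.float64(-0.0077), np.float64(-0.0001), np.float64(0.0053)] deg/row 0.1 mm 9.3
via [[0.592, 0.067, 0.154], [0.592, 0.067, 0.135], [0.592, 0.067, 0.116]]
```

Request:
send_rows:
  steps:
    - [0,0,0,-0.006,0,0.004,1]
    - [0,0,0,-0.008,0,0.0055,1]
    - [0,0,0,-0.008,0,0.0055,1]
    - [0,0,0,-0.008,0,0.0055,1]
    - [0,0,0,-0.008,0,0.0055,1]
    - [0,0,0,-0.008,0,0.0055,1]
    - [0,0,0,-0.007,0,0.005,1]
    - [0,0,0,-0.005,0,0.0035,1]
    - [0,0,0,-0.002,0,0.0015,1]
    - [0,0,0,0,0,0,1]

```text
time: 18.8
ee_pos: [0.5937, 0.0653, 0.103]
eef_rot: [0.643, 0.607, 0.341, -0.318]
ft_force: [0.1, -0.3, -1.1]
width: 0.0235
```

```bash
python3 - <<'E'
from h import *
st();snap('wrist','w8');snap('top','top8')
print([px('w8',u,v).tolist() for u,v in[(293,258),(343,258),(317,275),(317,256),(317,288)]])
for n,b,f in(('top8',(230,130,350,280),4),):
    q=np.load('pics/%s.npz'%n)['im'];cv2.imwrite('pics/c_%s.png'%n,cv2.resize(q[b[1]:b[3],b[0]:b[2]],None,fx=f,fy=f))
E
```

```text
t 18.8 p [0.5937 0.0653 0.103 ] zax [ 0.052  0.823 -0.565] yax [ 0.998 -0.06   0.004] w 0.0235 F [ 0.1 -0.3 -1.1] T [-1.16  0.12 -0.01]
q [ 0.18  0.61  0.12  1.73 -1.04  1.35  0.78]
[[0.5848, 0.0836, 0.1197], [0.605, 0.0822, 0.12], [0.594, 0.0746, 0.1201], [0.5946, 0.0844, 0.1193], [0.5938, 0.0696, 0.1187]]
```

View pics/w8.png

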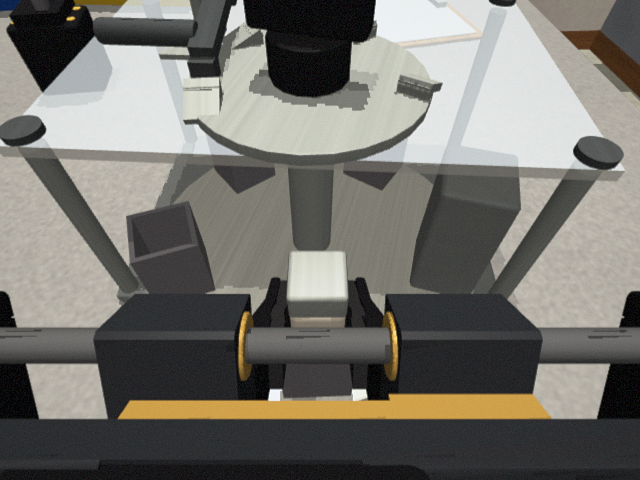

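Request:
send_rows:
  steps:
    - [0,0,0,0,0,0,-0.2]
    - [0,0,0,0,0,0,-0.2]
    - [0,0,0,0,0,0,-0.2]
    - [0,0,0,0,0,0,-0.2]
    - [0,0,0,0,0,-0.006,-0.2]
    - [0,0,0,0,0,-0.015,-0.2]
    - [0,0,0,0,0,-0.02,-0.2]
    - [0,0,0,0,0,-0.025,-0.2]
    - [0,0,0,0,0,-0.025,-0.2]
    - [0,0,0,0,0,-0.02,-0.2]

```text
time: 19.9
ee_pos: [0.5862, -0.0307, 0.1695]
eef_rot: [0.643, 0.608, 0.34, -0.319]
ft_force: [0.3, 0.1, -0.3]
width: 0.0525
```

```bash
python3 - <<'E'
from h import *
st();snap('wrist','w9');snap('top','top9')
s=read_state();p0=np.array(s['ee_pos']);R0=R.from_quat(s['eef_rot'])
plan([.592,.06,.27],rot(40,0),10)
plan([*C,.26],rot(69.9,0),5,np.array([.592,.06,.27]),rot(40,0))
E
```

```text
t 19.9 p [ 0.5862 -0.0307  0.1695] zax [ 0.049  0.823 -0.566] yax [ 0.998 -0.058  0.002] w 0.0525 F [ 0.3  0.1 -0.3] T [-1.06  0.09 -0.02]
q [ 0.28  0.57  0.19  1.61 -0.96  1.54  0.74]
N 10 row [np.float64(2.12), np.float64(-5.26), np.float64(-3.99), np.float64(0.0132), np.float64(0.0044), np.float64(-0.004)] deg/row 6.9 mm 14.5
via [[0.598, -0.016, 0.208], [0.602, 0.011, 0.241], [0.599, 0.035, 0.258]]
N 5 row [np.float64(0.0), np.float64(0.0), np.float64(-5.98), np.float64(0.0136), np.float64(0.0187), np.float64(0.002)] deg/row 6.0 mm 23.3
via [[0.601, 0.105, 0.266], [0.602, 0.129, 0.264], [0.6, 0.152, 0.262]]
```

View pics/w9.png

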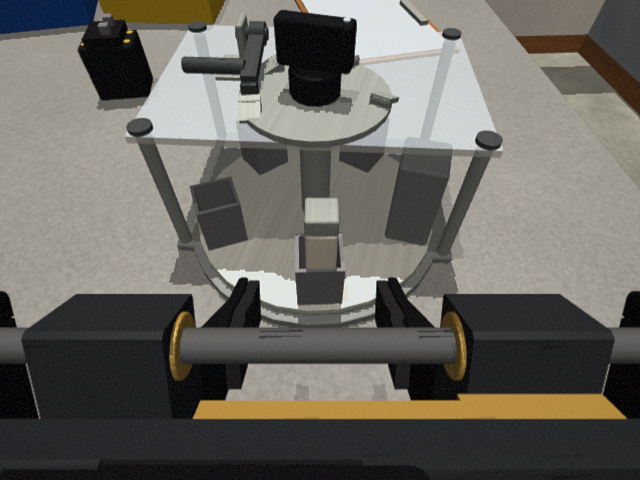

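Fuse A stands in pocket 1. Back to the knob.

Request:
send_rows:
  steps:
    - [2.1,-5.3,-4,0.012,0.004,-0.006,0]
    - [2.1,-5.3,-4,0.013,0.0045,-0.006,0]
    - [2.1,-5.3,-4,0.013,0.0045,-0.004,0]
    - [2.1,-5.3,-4,0.013,0.0045,-0.004,0]
    - [2.1,-5.3,-4,0.013,0.0045,-0.004,0]
    - [2.1,-5.3,-4,0.013,0.0045,-0.004,0]
    - [2.1,-5.3,-4,0.013,0.0045,-0.004,0]
    - [2.1,-5.3,-4,0.013,0.0045,-0.004,0]
    - [2.1,-5.3,-4,0.013,0.0045,-0.004,0]
    - [2,-5,-4,0.013,0.0045,-0.004,0]

```text
time: 21.0
ee_pos: [0.592, 0.0539, 0.2704]
eef_rot: [0.416, 0.909, -0.013, 0.014]
ft_force: [-0.1, 0.1, -0.0]
width: 0.044
```

```bash
python3 - <<'E'
from h import *
st()
plan([*C,.24],rot(69.9,0),8)
E
```

```text
t 21.0 p [0.592  0.0539 0.2704] zax [ 0.014 -0.035 -0.999] yax [ 0.756  0.654 -0.012] w 0.044 F [-0.1  0.1 -0. ] T [0.05 0.07 0.  ]
q [-0.31  0.24  0.15  1.52  0.    1.38  0.54]
N 8 row [np.float64(-0.15), np.float64(0.23), np.float64(-3.63), np.float64(0.0087), np.float64(0.0126), np.float64(0.0035)] deg/row 3.6 mm 15.7
via [[0.601, 0.099, 0.259], [0.602, 0.129, 0.251], [0.599, 0.159, 0.244]]
```

Request:
send_rows:
  steps:
    - [0,0.2,-3.6,0.006,0.01,0.002,0]
    - [0,0.2,-3.6,0.009,0.013,0.003,0]
    - [0,0.2,-3.6,0.009,0.013,0.003,0]
    - [0,0.2,-3.6,0.009,0.013,0.003,0]
    - [0,0.2,-3.6,0.009,0.013,0.003,0]
    - [0,0.2,-3.6,0.009,0.013,0.003,0]
    - [0,0.2,-3.6,0.008,0.012,0.003,0]
    - [0,0.2,-3,0.006,0.009,0.003,0]
    - [0,0,0,0,0,0.003,0]
    - [0,0,0,0,0,0,0]
  force: 30

```text
time: 22.0
ee_pos: [0.59, 0.1827, 0.2397]
eef_rot: [0.163, 0.987, -0.011, -0.004]
ft_force: [0.2, -0.5, -0.1]
width: 0.0433
```

```bash
python3 - <<'E'
from h import *
st();snap('wrist','w10')
plan([*C,.194],rot(69.9,0),5)
E
```

```text
t 22.0 p [0.59   0.1827 0.2397] zax [-0.011 -0.02  -1.   ] yax [ 0.321  0.947 -0.022] w 0.0433 F [ 0.2 -0.5 -0.1] T [ 0.02 -0.01  0.02]
q [-0.39  0.33  0.02  1.47  0.01  1.36  0.86]
N 5 row [np.float64(-0.25), np.float64(-0.04), np.float64(0.27), np.float64(-0.0017), np.float64(-0.0011), np.float64(0.0092)] deg/row 0.4 mm 9.4
via [[0.592, 0.179, 0.222], [0.594, 0.178, 0.212], [0.595, 0.176, 0.203]]
```

View pics/w10.png

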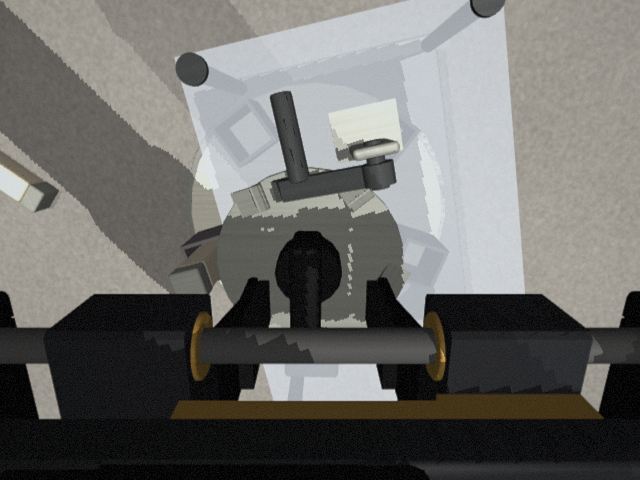

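Request:
send_rows:
  steps:
    - [-0.2,0,0.3,-0.0015,-0.001,0.008,0]
    - [-0.2,0,0.3,-0.0015,-0.001,0.011,0]
    - [-0.2,0,0.3,-0.0015,-0.001,0.011,0]
    - [-0.2,0,0.3,-0.0015,-0.001,0.009,0]
    - [-0.2,0,0,-0.001,-0.001,0.006,0]
    - [0,0,0,0,0,0,1]
    - [0,0,0,0,0,0,1]
    - [0,0,0,0,0,0,1]
    - [0,0,0,0,0,0,1]
    - [0,0,0,0,0,0,1]

```text
time: 23.05
ee_pos: [0.596, 0.173, 0.191]
eef_rot: [0.177, 0.984, -0.001, -0.001]
ft_force: [4.6, 4.0, -7.6]
width: 0.0161
```

```bash
cat >> h.py <<'E'
def rotor(k=0):
    y=R.from_quat(read_state()['eef_rot']).as_matrix()[:,1]; a=np.degrees(np.arctan2(y[1],y[0]))+90-83.2
    print('rotor(jaw)',round(np.radians(a),3),'mod pi', round(np.radians(a)%np.pi,3))
E
python3 - <<'E'
from h import *
st();rotor();plan([*C,.194],rot(83.2-90+144+3),10)
E
```

```text
t 23.05 p [0.596 0.173 0.191] zax [-0.003 -0.001 -1.   ] yax [ 0.348  0.938 -0.001] w 0.0161 F [ 4.6  4.  -7.6] T [ 0.92 -1.11 -0.09]
q [-0.37  0.35  0.02  1.54 -0.01  1.25  0.87]
rotor(jaw) 1.334 mod pi 1.334
N 10 row [np.float64(0.0), np.float64(-0.02), np.float64(-7.05), np.float64(-0.0), np.float64(0.0002), np.float64(-0.0003)] deg/row 7.1 mm 0.3
via [[0.596, 0.173, 0.192], [0.596, 0.174, 0.193], [0.596, 0.174, 0.193]]
```

Request:
send_rows:
  steps:
    - [0,0,-5,0,0,-0.001,1]
    - [0,0,-8,0,0,0,1]
    - [0,0,-8,0,0,0,1]
    - [0,0,-8,0,0,0,1]
    - [0,0,-8,0,0,0,1]
    - [0,0,-8,0,0,0,1]
    - [0,0,-8,0,0,0,1]
    - [0,0,-8,0,0,0,1]
    - [0,0,-5,0,0,0,1]
    - [0,0,0,0,0,0,1]

```text
time: 24.05
ee_pos: [0.596, 0.173, 0.191]
eef_rot: [-0.409, 0.912, -0.001, -0.002]
ft_force: [-0.0, -0.3, -2.5]
width: 0.0158
```

```bash
python3 - <<'E'
from h import *
st();rotor()
E
```

```text
t 24.05 p [0.596 0.173 0.191] zax [-0.003 -0.003 -1.   ] yax [-0.747  0.665  0.001] w 0.0158 F [-0.  -0.3 -2.5] T [-0.02 -0.07  0.12]
q [-0.24  0.36 -0.15  1.53  0.06  1.26  2.02]
rotor(jaw) 2.533 mod pi 2.533
```

Request:
send_rows:
  steps:
    - [0,0,-1.5,0,0,0,1]
    - [0,0,-0.5,0,0,0,1]
    - [0,0,0,0,0,0,0]
    - [0,0,0,0,0,0,0]
    - [0,0,0,0,0,0,0]
    - [0,0,0,0,0,0,0]
    - [0,0,0,0,0,-0.015,0]
    - [0,0,0,0,0,-0.03,0]
    - [0,0,0,0,0,-0.03,0]
    - [0,0,0,0,0,-0.02,0]

```text
time: 25.05
ee_pos: [0.5951, 0.1734, 0.2903]
eef_rot: [-0.423, 0.906, -0.0, -0.003]
ft_force: [1.3, 0.2, -0.1]
width: 0.0438
```

```bash
python3 - <<'E'
from h import *
st();rotor();snap('wrist','w11');snap('top','top11')
fuse('top11',(335,375,238,285));fuse('top11',(415,455,235,280))
E
```

```text
t 25.05 p [0.5951 0.1734 0.2903] zax [-0.006 -0.003 -1.   ] yax [-0.766  0.642  0.003] w 0.0438 F [ 1.3  0.2 -0.1] T [ 0.11 -0.04  0.02]
q [-0.24  0.31 -0.15  1.38  0.05  1.46  2.05]
rotor(jaw) 2.563 mod pi 2.563
fuse top11 [ 0.4601 -0.0984] size [0.1   0.024] az 33.5 332
fuse top11 [ 0.4662 -0.3143] size [0.099 0.025] az 25.5 337
```

View pics/w11.png

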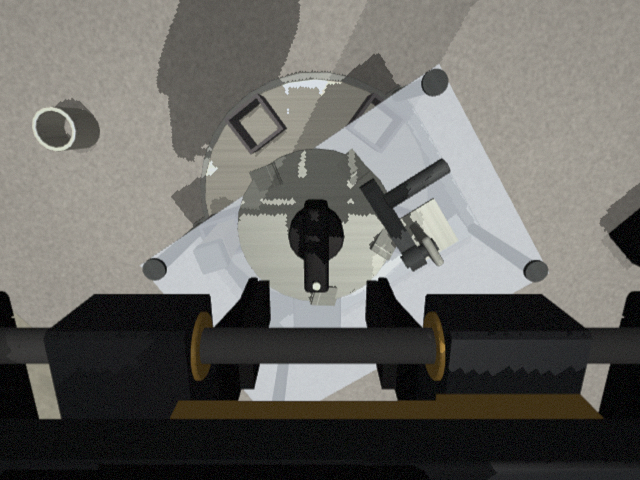

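View pics/top11.png

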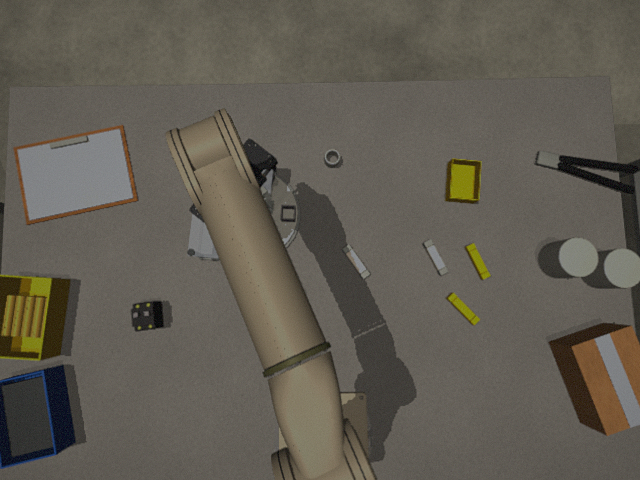

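```bash
python3 - <<'E'
from h import *
a=np.array([.57,.06,.27]);plan(a,rot(60,0),10)
b=np.array([.545,.0,.2]);plan(b,rot(-10,15),10,a,rot(60,0))
p,Rt=pickpose((.459,-.0995),33.5,back=.07)
plan(p,Rt,7,b,rot(-10,15))
E
```

```text
N 10 row [np.float64(-0.01), np.float64(-0.02), np.float64(8.0), np.float64(0.0057), np.float64(-0.0113), np.float64(0.0022)] deg/row 8.0 mm 12.8
via [[0.606, 0.137, 0.285], [0.6, 0.1, 0.279], [0.588, 0.078, 0.274]]
N 10 row [np.float64(0.92), np.float64(-1.31), np.float64(6.96), np.float64(-0.0035), np.float64(-0.005), np.float64(0.0076)] deg/row 7.1 mm 9.8
via [[0.57, 0.041, 0.248], [0.563, 0.022, 0.227], [0.555, 0.01, 0.213]]
N 7 row [np.float64(2.82), np.float64(-2.7), np.float64(6.05), np.float64(-0.0021), np.float64(0.0018), np.float64(0.0198)] deg/row 7.2 mm 20.0
via [[0.545, -0.015, 0.163], [0.538, -0.033, 0.128], [0.526, -0.052, 0.095]]
```

Request:
send_rows:
  steps:
    - [0,0,8,0.006,-0.0115,0.002,-0.4]
    - [0,0,8,0.006,-0.0115,0.002,-0.4]
    - [0,0,8,0.006,-0.0115,0.002,-0.4]
    - [0,0,8,0.006,-0.0115,0.002,-0.4]
    - [0,0,8,0.006,-0.0115,0.002,-0.4]
    - [0,0,8,0.006,-0.0115,0.002,-0.4]
    - [0,0,8,0.006,-0.0115,0.002,-0.4]
    - [0,0,8,0.006,-0.0115,0.002,-0.4]
    - [0,0,8,0.006,-0.0115,0.002,-0.4]
    - [0,0,8,0.006,-0.0115,0.002,-0.4]

```text
time: 26.15
ee_pos: [0.5643, 0.0561, 0.2737]
eef_rot: [0.284, 0.959, -0.0, -0.001]
ft_force: [-0.1, 0.3, -0.5]
width: 0.0608
```

```bash
python3 - <<'E'
from h import *
st()
b=np.array([.545,.0,.2]);plan(b,rot(-10,15),10)
E
```

```text
t 26.15 p [0.5643 0.0561 0.2737] zax [-0.002  0.    -1.   ] yax [ 0.544  0.839 -0.001] w 0.0608 F [-0.1  0.3 -0.5] T [-0.03 -0.01 -0.06]
q [-0.24  0.19  0.06  1.57 -0.01  1.39  0.83]
N 10 row [np.float64(0.87), np.float64(-1.33), np.float64(6.67), np.float64(-0.0035), np.float64(-0.0041), np.float64(0.008)] deg/row 6.9 mm 9.6
via [[0.565, 0.039, 0.25], [0.56, 0.022, 0.228], [0.553, 0.01, 0.214]]
```

Request:
send_rows:
  steps:
    - [0.9,-1.3,6.7,-0.0035,-0.004,0.008,-0.4]
    - [0.9,-1.3,6.7,-0.0035,-0.004,0.008,-0.4]
    - [0.9,-1.3,6.7,-0.0035,-0.004,0.008,-0.4]
    - [0.9,-1.3,6.7,-0.0035,-0.004,0.008,-0.4]
    - [0.9,-1.3,6.7,-0.0035,-0.004,0.008,-0.4]
    - [0.9,-1.3,6.7,-0.0035,-0.004,0.008,-0.4]
    - [0.9,-1.3,6.7,-0.0035,-0.004,0.008,-0.4]
    - [0.9,-1.3,6.7,-0.0035,-0.004,0.008,-0.4]
    - [0.9,-1.3,6.7,-0.0035,-0.004,0.008,-0.4]
    - [0.9,-1.3,6.7,-0.0035,-0.004,0.008,-0.4]

```text
time: 27.15
ee_pos: [0.5418, -0.0029, 0.2005]
eef_rot: [0.779, 0.613, -0.104, 0.084]
ft_force: [-1.2, 0.5, -0.1]
width: 0.061
```

```bash
python3 - <<'E'
from h import *
st()
p,Rt=pickpose((.459,-.0995),33.5,back=.07)
plan(p,Rt,8)
E
```

```text
t 27.15 p [ 0.5418 -0.0029  0.2005] zax [-0.059 -0.258 -0.964] yax [ 0.972 -0.234  0.003] w 0.061 F [-1.2  0.5 -0.1] T [ 0.17 -0.    0.03]
q [-0.38  0.24  0.18  1.7   0.21  1.33 -0.5 ]
N 8 row [np.float64(2.31), np.float64(-2.35), np.float64(4.88), np.float64(-0.0011), np.float64(0.002), np.float64(0.0171)] deg/row 5.9 mm 17.3
via [[0.541, -0.022, 0.153], [0.535, -0.037, 0.122], [0.524, -0.053, 0.093]]
```

Request:
send_rows:
  steps:
    - [2.3,-2.4,4.9,-0.001,0.002,0.016,-0.4]
    - [2.3,-2.4,4.9,-0.001,0.002,0.017,-0.4]
    - [2.3,-2.4,4.9,-0.001,0.002,0.017,-0.4]
    - [2.3,-2.4,4.9,-0.001,0.002,0.017,-0.4]
    - [2.3,-2.4,4.9,-0.001,0.002,0.017,-0.4]
    - [2.3,-2.4,4.9,-0.001,0.002,0.017,-0.4]
    - [2.3,-2.4,4.9,-0.001,0.002,0.016,-0.4]
    - [2,-2,4,-0.001,0.002,0.01,-0.4]
    - [0,0,0,0,0,0,-0.4]
    - [0,0,0,0,0,0,-0.4]

```text
time: 28.15
ee_pos: [0.5198, -0.0569, 0.0846]
eef_rot: [0.914, 0.266, -0.292, 0.089]
ft_force: [0.2, 0.4, 0.5]
width: 0.061
```

```bash
python3 - <<'E'
from h import *
st();snap('wrist','w12')
p,Rt=pickpose((.459,-.0995),33.5,z=.023)
plan(p,Rt,7)
E
```

```text
t 28.15 p [ 0.5198 -0.0569  0.0846] zax [-0.487 -0.318 -0.813] yax [ 0.539 -0.842  0.007] w 0.061 F [0.2 0.4 0.5] T [ 0.34 -0.44  0.01]
q [-0.37  0.66  0.32  1.51  0.1   1.55 -1.09]
N 7 row [np.float64(-0.03), np.float64(0.08), np.float64(-0.14), np.float64(-0.0), np.float64(0.0003), np.float64(0.0108)] deg/row 0.2 mm 10.8
via [[0.509, -0.064, 0.067], [0.499, -0.072, 0.05], [0.489, -0.079, 0.032]]
```

View pics/w12.png

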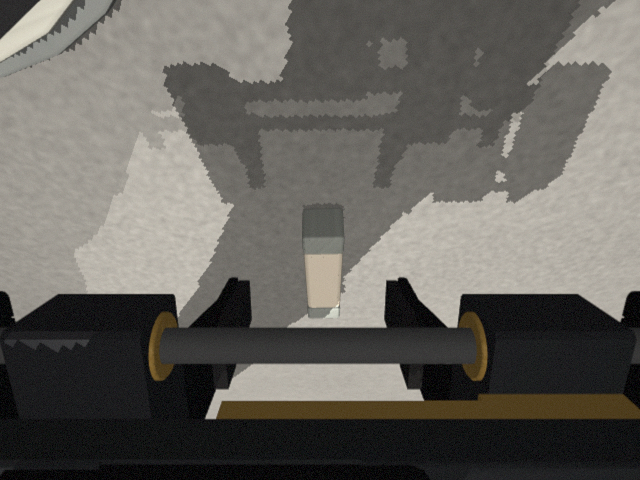

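The fuse is centred at (323,260) and aligned with the jaws. Descending and closing.

Request:
send_rows:
  steps:
    - [0,0,0,0,0,0.009,-0.4]
    - [0,0,0,0,0,0.015,-0.4]
    - [0,0,0,0,0,0.015,-0.4]
    - [0,0,0,0,0,0.014,-0.4]
    - [0,0,0,0,0,0.011,-0.4]
    - [0,0,0,0,0,0.007,-0.4]
    - [0,0,0,0,0,0.002,-0.4]
    - [0,0,0,0,0,0,-0.4]
    - [0,0,0,0,0,0,1]
    - [0,0,0,0,0,0,1]
  force: 40

```text
time: 29.2
ee_pos: [0.4853, -0.078, 0.0262]
eef_rot: [0.915, 0.272, -0.285, 0.089]
ft_force: [-0.2, 0.1, -0.5]
width: 0.0518
```

```bash
python3 - <<'E'
from h import *
st()
p,Rt=pickpose((.459,-.0995),33.5,z=.023)
plan(p,Rt,2)
E
```

```text
t 29.2 p [ 0.4853 -0.078   0.0262] zax [-0.474 -0.317 -0.822] yax [ 0.549 -0.836  0.007] w 0.0518 F [-0.2  0.1 -0.5] T [ 0.29 -0.46 -0.05]
q [-0.35  0.66  0.31  1.65  0.11  1.39 -1.09]
N 2 row [np.float64(0.09), np.float64(-0.12), np.float64(-0.2), np.float64(-0.0006), np.float64(0.0017), np.float64(0.0024)] deg/row 0.2 mm 3.0
via [[0.485, -0.08, 0.025], [0.484, -0.083, 0.023]]
```

Request:
send_rows:
  steps:
    - [0,0,0,-0.0005,0.002,0.0025,1]
    - [0,0,0,0,0.001,0.002,1]
    - [0,0,0,0,0,0,1]
    - [0,0,0,0,0,0,1]
    - [0,0,0,0,0,0,1]
    - [0,0,0,0,0,0,1]
    - [0,0,0,0,0,0,1]
    - [0,0,0,-0.006,0,-0.01,1]
    - [0,0,0,-0.011,0,-0.016,1]
    - [0,0,0,-0.011,0,-0.016,1]

```text
time: 30.2
ee_pos: [0.4843, -0.0814, 0.0742]
eef_rot: [0.914, 0.273, -0.287, 0.088]
ft_force: [-0.0, 0.3, 0.1]
width: 0.0234
```

```bash
python3 - <<'E'
from h import *
s=st();R0=R.from_quat(s['eef_rot']);Rp=rot(-5,-55)
Rm=R0*R.from_rotvec((R0.inv()*Rp).as_rotvec()*.5)
plan([.55,-.06,.18],Rm,10)
E
```

```text
t 30.2 p [ 0.4843 -0.0814  0.0742] zax [-0.476 -0.318 -0.82 ] yax [ 0.549 -0.836  0.005] w 0.0234 F [-0.   0.3  0.1] T [ 0.39 -0.51  0.02]
q [-0.36  0.6   0.33  1.63  0.13  1.47 -1.07]
N 10 row [np.float64(0.51), np.float64(4.17), np.float64(-2.81), np.float64(0.0032), np.float64(0.0015), np.float64(-0.0124)] deg/row 5.1 mm 12.9
via [[0.509, -0.07, 0.101], [0.53, -0.062, 0.133], [0.541, -0.06, 0.156]]
```

Request:
send_rows:
  steps:
    - [0.5,4,-2.8,-0.003,0.001,-0.014,1]
    - [0.5,4.2,-2.8,0,0.001,-0.014,1]
    - [0.5,4.2,-2.8,0.003,0.001,-0.013,1]
    - [0.5,4.2,-2.8,0.003,0.001,-0.012,1]
    - [0.5,4.2,-2.8,0.003,0.001,-0.012,1]
    - [0.5,4.2,-2.8,0.003,0.001,-0.012,1]
    - [0.5,4.2,-2.8,0.003,0.001,-0.012,1]
    - [0.5,4.2,-2.8,0.003,0.001,-0.012,1]
    - [0.5,4.2,-2.8,0.003,0.001,-0.012,1]
    - [0.5,4.2,-2.8,0.003,0.001,-0.012,1]

```text
time: 31.2
ee_pos: [0.5427, -0.0582, 0.2027]
eef_rot: [0.86, 0.492, 0.047, -0.128]
ft_force: [-0.6, -0.2, -0.1]
width: 0.0237
```

```bash
python3 - <<'E'
from h import *
s=st()
plan([.585,-.02,.185],rot(-5,-55),10)
E
```

```text
t 31.2 p [ 0.5427 -0.0582  0.2027] zax [-0.045  0.266 -0.963] yax [ 0.859 -0.482 -0.173] w 0.0237 F [-0.6 -0.2 -0.1] T [-0.41  0.06  0.05]
q [-0.01  0.26  0.23  1.67 -0.32  1.34 -0.23]
N 10 row [np.float64(0.53), np.float64(4.0), np.float64(-2.62), np.float64(0.0035), np.float64(0.0032), np.float64(0.0039)] deg/row 4.8 mm 6.1
via [[0.556, -0.05, 0.193], [0.569, -0.038, 0.187], [0.577, -0.03, 0.185]]
```

Request:
send_rows:
  steps:
    - [0.5,4,-2.6,0.0035,0.003,0.004,1]
    - [0.5,4,-2.6,0.0035,0.003,0.004,1]
    - [0.5,4,-2.6,0.0035,0.003,0.004,1]
    - [0.5,4,-2.6,0.0035,0.003,0.004,1]
    - [0.5,4,-2.6,0.0035,0.003,0.004,1]
    - [0.5,4,-2.6,0.0035,0.003,0.004,1]
    - [0.5,4,-2.6,0.0035,0.003,0.004,1]
    - [0.5,4,-2.6,0.0035,0.003,0.004,1]
    - [0.5,3.5,-2.4,0.0025,0.003,0.003,1]
    - [0,0,0,0,0,0,1]

```text
time: 32.2
ee_pos: [0.5807, -0.0292, 0.1965]
eef_rot: [0.672, 0.598, 0.326, -0.291]
ft_force: [-0.7, -1.0, -1.4]
width: 0.0241
```

```bash
python3 - <<'E'
from h import *
s=st();snap('wrist','w13');snap('top','top13')
plan([.5895,.0675,.178],rot(-4,-55),8)
q=np.load('pics/top13.npz')['im'];cv2.imwrite('pics/c_t13.png',cv2.resize(q[180:250,250:330],None,fx=8,fy=8))
q=np.load('pics/w13.npz')['im'];cv2.imwrite('pics/c_w13.png',cv2.resize(q[100:330,180:460],None,fx=2.8,fy=2.6))
E
```

```text
t 32.2 p [ 0.5807 -0.0292  0.1965] zax [ 0.09   0.781 -0.618] yax [ 0.993 -0.116 -0.001] w 0.0241 F [-0.7 -1.  -1.4] T [-1.12  0.15  0.04]
q [ 0.32  0.47  0.12  1.66 -0.9   1.47  0.63]
N 8 row [np.float64(0.27), np.float64(0.42), np.float64(-0.2), np.float64(0.0053), np.float64(-0.0001), np.float64(0.0111)] deg/row 0.5 mm 12.3
via [[0.585, 0.007, 0.19], [0.587, 0.031, 0.185], [0.589, 0.055, 0.18]]
```

View pics/c_t13.png

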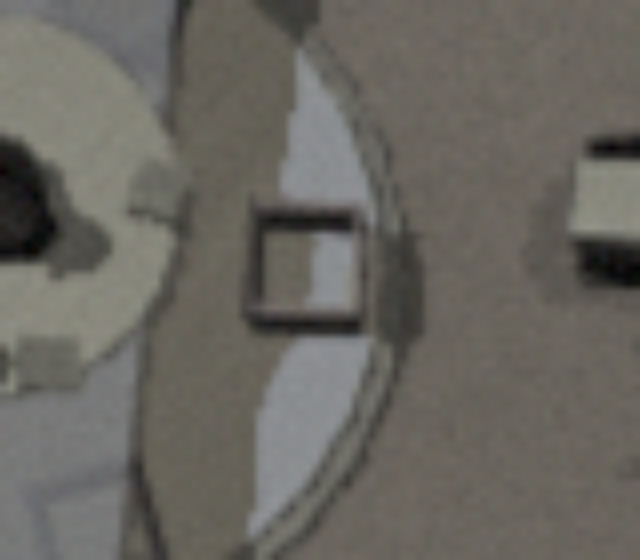

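View pics/w13.png

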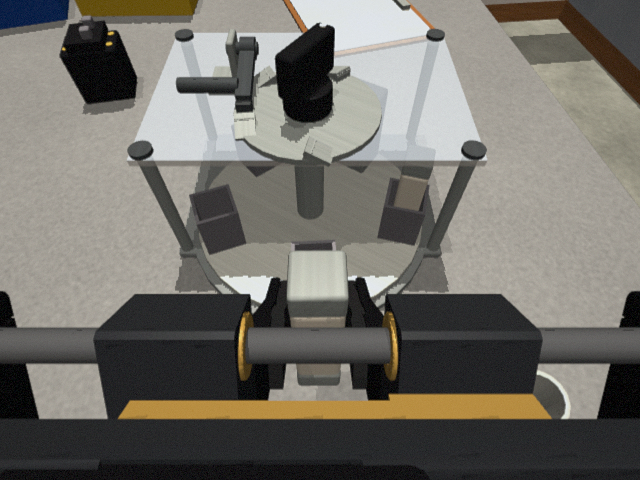

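Request:
send_rows:
  steps:
    - [0.3,0.4,-0.2,0.004,0,0.008,1]
    - [0.3,0.4,-0.2,0.0055,0,0.0115,1]
    - [0.3,0.4,-0.2,0.0055,0,0.0115,1]
    - [0.3,0.4,-0.2,0.0055,0,0.0115,1]
    - [0.3,0.4,-0.2,0.0055,0,0.0115,1]
    - [0.3,0.4,-0.2,0.0055,0,0.0115,1]
    - [0.3,0.4,-0.2,0.005,0,0.01,1]
    - [0.3,0.4,-0.2,0.003,0,0.006,1]
    - [0,0,0,0,0,0,1]
    - [0,0,0,0,0,0,1]

```text
time: 33.3
ee_pos: [0.5895, 0.0712, 0.1808]
eef_rot: [0.645, 0.609, 0.335, -0.317]
ft_force: [0.2, -0.0, -0.5]
width: 0.0235
```

```bash
python3 - <<'E'
from h import *
s=st();snap('wrist','w14')
plan([.5895,.0675,.14],rot(-4,-55),6)
print([px('w14',u,v).tolist() for u,v in[(293,258),(343,258),(317,275),(317,256),(317,288)]])
E
```

```text
t 33.3 p [0.5895 0.0712 0.1808] zax [ 0.046  0.817 -0.574] yax [ 0.998 -0.057 -0.002] w 0.0235 F [ 0.2 -0.  -0.5] T [-1.16  0.15  0.02]
q [ 0.23  0.48  0.05  1.71 -0.97  1.39  0.63]
N 6 row [np.float64(-0.11), np.float64(0.01), np.float64(0.06), np.float64(-0.0059), np.float64(0.0), np.float64(0.0034)] deg/row 0.1 mm 6.8
via [[0.59, 0.07, 0.167], [0.59, 0.069, 0.154], [0.59, 0.068, 0.147]]
[[0.5807, 0.0899, 0.1972], [0.601, 0.0886, 0.1974], [0.59, 0.0807, 0.1979], [0.5905, 0.0906, 0.1967], [0.5897, 0.0755, 0.1967]]
```

View pics/w14.png

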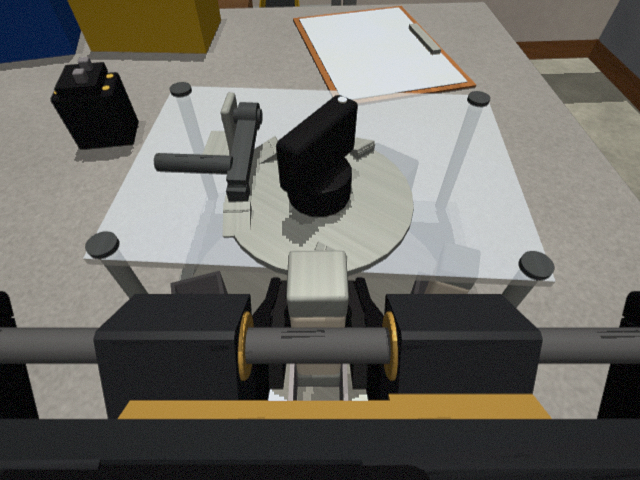

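```bash
python3 - <<'E'
from h import *
plan([.5895,.0668,.104],rot(-4,-55),8)
E
```

```text
N 8 row [np.float64(-0.08), np.float64(0.01), np.float64(0.04), np.float64(-0.0082), np.float64(0.0), np.float64(0.0051)] deg/row 0.1 mm 9.6
via [[0.59, 0.069, 0.152], [0.59, 0.068, 0.133], [0.59, 0.067, 0.114]]
```

Request:
send_rows:
  steps:
    - [0,0,0,-0.0075,0,0.003,1]
    - [0,0,0,-0.009,0,0.0045,1]
    - [0,0,0,-0.009,0,0.005,1]
    - [0,0,0,-0.009,0,0.006,1]
    - [0,0,0,-0.008,0,0.0055,1]
    - [0,0,0,-0.008,0,0.0055,1]
    - [0,0,0,-0.007,0,0.005,1]
    - [0,0,0,-0.005,0,0.0035,1]
    - [0,0,0,-0.002,0,0.0015,1]
    - [0,0,0,0,0,0,1]

```text
time: 34.35
ee_pos: [0.5917, 0.0639, 0.1028]
eef_rot: [0.645, 0.608, 0.339, -0.317]
ft_force: [0.6, -0.9, -1.0]
width: 0.0234
```

```bash
python3 - <<'E'
from h import *
st();snap('wrist','w15')
print([px('w15',u,v).tolist() for u,v in[(293,258),(343,258),(317,275),(317,288)]])
E
```

```text
t 34.35 p [0.5917 0.0639 0.1028] zax [ 0.052  0.82  -0.57 ] yax [ 0.998 -0.061  0.003] w 0.0234 F [ 0.6 -0.9 -1. ] T [-1.15  0.14  0.04]
q [ 0.25  0.6   0.04  1.73 -1.    1.32  0.75]
[[0.5829, 0.0818, 0.1202], [0.6032, 0.0814, 0.1191], [0.5921, 0.0738, 0.1192], [0.5918, 0.0675, 0.1198]]
```

View pics/w15.png

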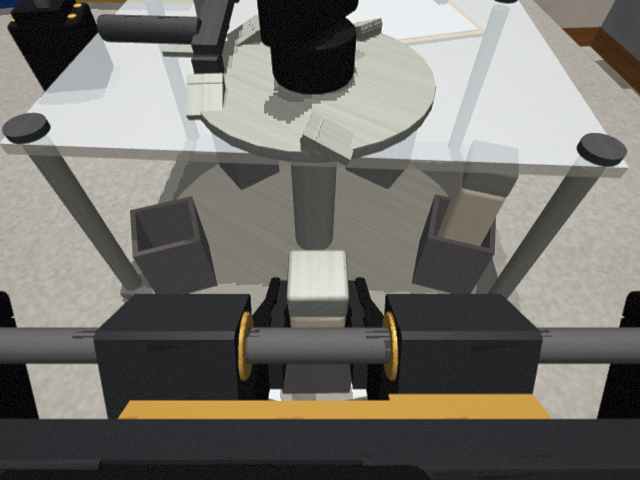

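Request:
send_rows:
  steps:
    - [0,0,0,0,0,0,-0.2]
    - [0,0,0,0,0,0,-0.2]
    - [0,0,0,0,0,0,-0.2]
    - [0,0,0,0,0,0,-0.2]
    - [0,0,0,0,0,-0.006,-0.2]
    - [0,0,0,0,0,-0.015,-0.2]
    - [0,0,0,0,0,-0.02,-0.2]
    - [0,0,0,0,0,-0.025,-0.2]
    - [0,0,0,0,0,-0.025,-0.2]
    - [0,0,0,0,0,-0.02,-0.2]

```text
time: 35.4
ee_pos: [0.5839, -0.0318, 0.1687]
eef_rot: [0.645, 0.608, 0.337, -0.318]
ft_force: [-0.2, -0.2, -0.1]
width: 0.052
```

```bash
python3 - <<'E'
from h import *
st();snap('wrist','w16');snap('top','top16')
# knob bar at rotor ~2.56: jaw 83.2+146.8-90=140 -> use -40
plan([.60,.05,.275],rot(-25,0),10)
E
```

```text
t 35.4 p [ 0.5839 -0.0318  0.1687] zax [ 0.048  0.82  -0.571] yax [ 0.998 -0.059 -0.   ] w 0.052 F [-0.2 -0.2 -0.1] T [-1.07  0.1  -0.04]
q [ 0.34  0.56  0.11  1.61 -0.92  1.52  0.72]
N 10 row [np.float64(-1.02), np.float64(-5.44), np.float64(1.98), np.float64(0.0132), np.float64(-0.0011), np.float64(-0.005)] deg/row 5.9 mm 14.2
via [[0.584, -0.019, 0.209], [0.587, 0.005, 0.243], [0.592, 0.026, 0.261]]
```

View pics/w16.png

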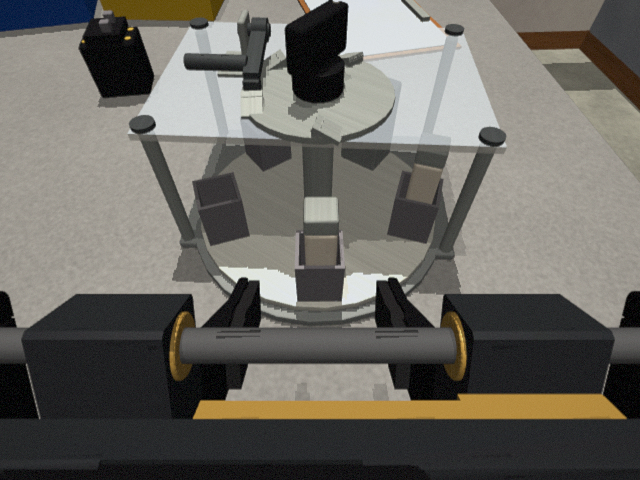

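Two fuses stand in pockets 1 and 2. Back to the knob for the third step.

Request:
send_rows:
  steps:
    - [-1,-5.4,2,0.013,-0.001,-0.007,0]
    - [-1,-5.4,2,0.013,-0.001,-0.006,0]
    - [-1,-5.4,2,0.013,-0.001,-0.005,0]
    - [-1,-5.4,2,0.013,-0.001,-0.005,0]
    - [-1,-5.4,2,0.013,-0.001,-0.005,0]
    - [-1,-5.4,2,0.013,-0.001,-0.005,0]
    - [-1,-5.4,2,0.013,-0.001,-0.005,0]
    - [-1,-5.4,2,0.013,-0.001,-0.005,0]
    - [-1,-5.4,2,0.013,-0.001,-0.005,0]
    - [-1,-5.4,2,0.013,-0.001,-0.005,0]
  force: 30

```text
time: 36.5
ee_pos: [0.5999, 0.0432, 0.2778]
eef_rot: [0.851, 0.525, -0.01, 0.008]
ft_force: [0.3, -0.2, -0.1]
width: 0.0438
```

```bash
python3 - <<'E'
from h import *
st()
plan([*C,.24],rot(-40,0),8)
E
```

```text
t 36.5 p [0.5999 0.0432 0.2778] zax [-0.008 -0.024 -1.   ] yax [ 0.894 -0.449  0.004] w 0.0438 F [ 0.3 -0.2 -0.1] T [-0.06  0.08  0.03]
q [-0.29  0.27  0.16  1.47 -0.02  1.42 -0.6 ]
N 8 row [np.float64(0.05), np.float64(0.17), np.float64(1.66), np.float64(0.0137), np.float64(-0.0093), np.float64(0.0045)] deg/row 1.7 mm 17.1
via [[0.595, 0.092, 0.263], [0.594, 0.125, 0.254], [0.595, 0.158, 0.245]]
```

Request:
send_rows:
  steps:
    - [0,0.2,1.7,0.01,-0.007,0.002,0]
    - [0,0.2,1.7,0.014,-0.009,0.003,0]
    - [0,0.2,1.7,0.014,-0.009,0.004,0]
    - [0,0.2,1.7,0.014,-0.009,0.004,0]
    - [0,0.2,1.7,0.014,-0.009,0.004,0]
    - [0,0.2,1.7,0.014,-0.009,0.004,0]
    - [0,0.2,1.7,0.012,-0.008,0.004,0]
    - [0,0.2,1.4,0.007,-0.005,0.004,0]
    - [0,0,0,0,0,0.003,0]
    - [0,0,0,0,0,0,0]

```text
time: 37.5
ee_pos: [0.5936, 0.1763, 0.2408]
eef_rot: [0.905, 0.426, 0.001, 0.001]
ft_force: [-0.0, -0.8, 1.3]
width: 0.0434
```

```bash
python3 - <<'E'
from h import *
st();snap('wrist','w17')
plan([*C,.194],rot(-40,0),5)
E
```

```text
t 37.5 p [0.5936 0.1763 0.2408] zax [ 0.003 -0.001 -1.   ] yax [ 0.771 -0.637  0.003] w 0.0434 F [-0.  -0.8  1.3] T [-0.14  0.14 -0.04]
q [-0.46  0.31  0.12  1.49 -0.03  1.34 -1.03]
N 5 row [np.float64(0.03), np.float64(-0.01), np.float64(0.08), np.float64(0.0), np.float64(0.0006), np.float64(0.0094)] deg/row 0.1 mm 9.4
via [[0.595, 0.176, 0.222], [0.595, 0.175, 0.213], [0.596, 0.175, 0.203]]
```

View pics/w17.png

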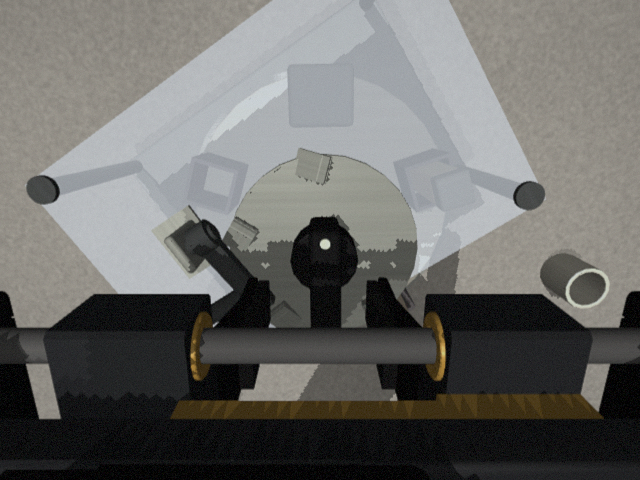

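Request:
send_rows:
  steps:
    - [0,0,0,0,0.001,0.008,0]
    - [0,0,0,0,0.001,0.011,0]
    - [0,0,0,0,0.0005,0.011,0]
    - [0,0,0,0,0.0005,0.009,0]
    - [0,0,0,0,0,0.006,0]
    - [0,0,0,0,0,0,1]
    - [0,0,0,0,0,0,1]
    - [0,0,0,0,0,0,1]
    - [0,0,0,0,0,0,1]
    - [0,0,0,0,0,0,1]

```text
time: 38.55
ee_pos: [0.5956, 0.1725, 0.192]
eef_rot: [0.905, 0.425, 0.0, 0.001]
ft_force: [-5.0, 2.2, -0.4]
width: 0.016
```

```bash
python3 - <<'E'
from h import *
st();rotor()
E
```

```text
t 38.55 p [0.5956 0.1725 0.192 ] zax [ 0.001 -0.001 -1.   ] yax [ 0.77  -0.638  0.001] w 0.016 F [-5.   2.2 -0.4] T [ 0.32  1.33 -0.07]
q [-0.45  0.35  0.12  1.55 -0.04  1.25 -1.02]
rotor(jaw) -0.573 mod pi 2.569
```

Request:
send_rows:
  steps:
    - [0,0,-5,0,0,0,1]
    - [0,0,-8,0,0,0,1]
    - [0,0,-8,0,0,0,1]
    - [0,0,-8,0,0,0,1]
    - [0,0,-8,0,0,0,1]
    - [0,0,-8,0,0,0,1]
    - [0,0,-8,0,0,0,1]
    - [0,0,-8,0,0,0,1]
    - [0,0,-6.5,0,0,0,1]
    - [0,0,0,0,0,0,1]

```text
time: 39.55
ee_pos: [0.5963, 0.1725, 0.192]
eef_rot: [0.496, 0.868, 0.0, 0.001]
ft_force: [-0.1, -0.4, -1.9]
width: 0.0156
```

```bash
python3 - <<'E'
from h import *
st();rotor()
E
```

```text
t 39.55 p [0.5963 0.1725 0.192 ] zax [ 0.003 -0.001 -1.   ] yax [0.862 0.507 0.002] w 0.0156 F [-0.1 -0.4 -1.9] T [0.08 0.24 0.1 ]
q [-0.31  0.35 -0.06  1.54  0.02  1.25  0.16]
rotor(jaw) 0.65 mod pi 0.65
```

Request:
send_rows:
  steps:
    - [0,0,-1.2,0,0,0,1]
    - [0,0,-0.5,0,0,0,1]
    - [0,0,0,0,0,0,0]
    - [0,0,0,0,0,0,0]
    - [0,0,0,0,0,0,0]
    - [0,0,0,0,0,0,0]
    - [0,0,0,0,0,-0.015,0]
    - [0,0,0,0,0,-0.03,0]
    - [0,0,0,0,0,-0.03,0]
    - [0,0,0,0,0,-0.02,0]

```text
time: 40.55
ee_pos: [0.5953, 0.1718, 0.2914]
eef_rot: [0.487, 0.873, -0.001, 0.001]
ft_force: [0.2, -0.8, 0.1]
width: 0.0437
```

```bash
python3 - <<'E'
from h import *
st();rotor();snap('top','top18')
fuse('top18',(415,455,235,280))
a=np.array([.53,-.05,.25]);plan(a,rot(-20,0),10)
p,Rt=pickpose((.465,-.315),25.5,back=.1);print(p)
plan(p,Rt,10,a,rot(-20,0))
E
```

```text
t 40.55 p [0.5953 0.1718 0.2914] zax [ 0.001 -0.002 -1.   ] yax [ 0.851  0.525 -0.001] w 0.0437 F [ 0.2 -0.8  0.1] T [-0.07 -0.01  0.03]
q [-0.31  0.3  -0.06  1.39  0.02  1.45  0.18]
rotor(jaw) 0.671 mod pi 0.671
fuse top18 [ 0.4661 -0.3145] size [0.1   0.026] az 26.3 338
N 10 row [np.float64(0.03), np.float64(0.01), np.float64(5.17), np.float64(-0.0217), np.float64(-0.0102), np.float64(0.0045)] deg/row 5.2 mm 24.4
via [[0.598, 0.1, 0.281], [0.581, 0.031, 0.268], [0.559, -0.012, 0.259]]
[ 0.54384772 -0.27739157  0.1039152 ]
N 10 row [np.float64(1.36), np.float64(-3.32), np.float64(4.31), np.float64(-0.0127), np.float64(0.0172), np.float64(0.0183)] deg/row 5.6 mm 28.2
via [[0.559, -0.108, 0.197], [0.567, -0.178, 0.15], [0.56, -0.227, 0.124]]
```

View pics/top18.png

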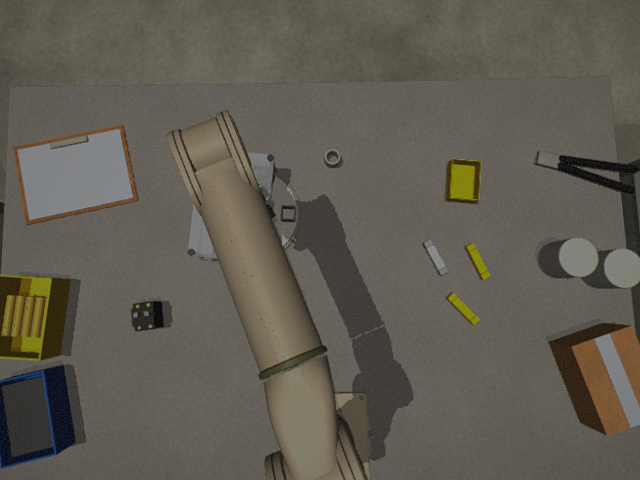

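Request:
send_rows:
  steps:
    - [0,0,5.2,-0.0215,-0.01,0.003,-0.4]
    - [0,0,5.2,-0.0215,-0.01,0.0045,-0.4]
    - [0,0,5.2,-0.0215,-0.01,0.0045,-0.4]
    - [0,0,5.2,-0.0215,-0.01,0.0045,-0.4]
    - [0,0,5.2,-0.0215,-0.01,0.0045,-0.4]
    - [0,0,5.2,-0.0215,-0.01,0.0045,-0.4]
    - [0,0,5.2,-0.0215,-0.01,0.0045,-0.4]
    - [0,0,5.2,-0.0215,-0.01,0.0045,-0.4]
    - [0,0,5.2,-0.0215,-0.01,0.0045,-0.4]
    - [0,0,5.2,-0.0215,-0.01,0.0045,-0.4]

```text
time: 41.6
ee_pos: [0.5293, -0.0498, 0.262]
eef_rot: [0.829, 0.558, 0.01, 0.004]
ft_force: [-0.3, -0.4, -0.0]
width: 0.0608
```

```bash
python3 - <<'E'
from h import *
st()
p,Rt=pickpose((.465,-.315),25.8,back=.1)
plan(p,Rt,10)
E
```

```text
t 41.6 p [ 0.5293 -0.0498  0.262 ] zax [ 0.02   0.005 -1.   ] yax [ 0.926 -0.376  0.017] w 0.0608 F [-0.3 -0.4 -0. ] T [-0.08  0.07  0.01]
q [-0.13  0.1   0.15  1.7  -0.02  1.33 -0.36]
N 10 row [np.float64(1.35), np.float64(-3.44), np.float64(4.06), np.float64(-0.0122), np.float64(0.0174), np.float64(0.0195)] deg/row 5.5 mm 28.8
via [[0.558, -0.108, 0.205], [0.566, -0.177, 0.155], [0.56, -0.227, 0.127]]
```

Request:
send_rows:
  steps:
    - [1.4,-3.5,4.2,-0.0125,0.018,0.02,-0.4]
    - [1.4,-3.5,4.2,-0.0125,0.018,0.02,-0.4]
    - [1.4,-3.5,4.2,-0.0125,0.018,0.02,-0.4]
    - [1.4,-3.5,4.2,-0.0125,0.018,0.02,-0.4]
    - [1.4,-3.5,4.2,-0.0125,0.018,0.02,-0.4]
    - [1.4,-3.5,4.2,-0.0125,0.018,0.02,-0.4]
    - [1.4,-3.5,4.2,-0.0125,0.018,0.02,-0.4]
    - [1.4,-3.5,4.2,-0.0125,0.018,0.02,-0.4]
    - [1,-3,3,-0.009,0.014,0.014,-0.4]
    - [0,0,0,0,0,0,-0.4]

```text
time: 42.6
ee_pos: [0.5547, -0.2618, 0.1228]
eef_rot: [0.932, 0.233, -0.269, 0.063]
ft_force: [-1.3, 0.5, -0.3]
width: 0.0609
```

```bash
python3 - <<'E'
from h import *
st();snap('wrist','w19');snap('top','top19')
fuse('top19',(415,455,235,280))
p,Rt=pickpose((.465,-.315),25.8,z=.023)
plan(p,Rt,8)
E
```

```text
t 42.6 p [ 0.5547 -0.2618  0.1228] zax [-0.471 -0.243 -0.848] yax [ 0.469 -0.883 -0.007] w 0.0609 F [-1.3  0.5 -0.3] T [ 0.23 -0.43 -0.  ]
q [-0.05  0.71  0.36  1.31  0.14  1.56 -0.83]
fuse top19 [ 0.4661 -0.3141] size [0.099 0.025] az 25.4 341
N 8 row [np.float64(0.12), np.float64(-0.41), np.float64(0.28), np.float64(-0.0011), np.float64(0.0011), np.float64(0.0159)] deg/row 0.5 mm 15.9
via [[0.533, -0.275, 0.086], [0.517, -0.286, 0.061], [0.5, -0.297, 0.035]]
```

View pics/w19.png

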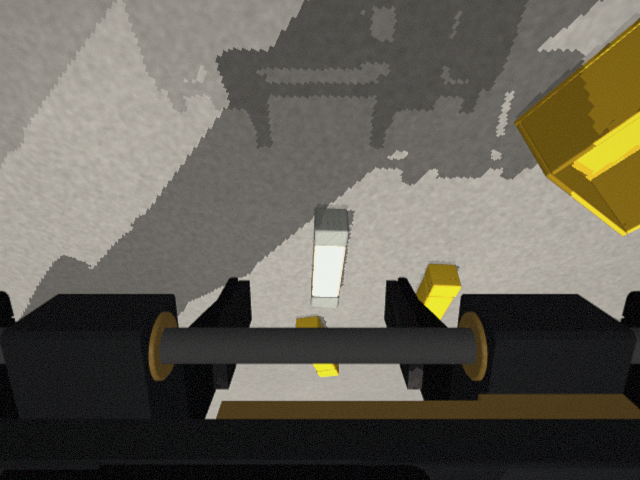

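```bash
python3 - <<'E'
from h import *
for u,v in[(448,160),(480,160),(448,202),(480,202)]:print(px('top19',u,v,.05))
E
```

```text
[ 0.7249 -0.3561  0.05  ]
[ 0.7228 -0.4429  0.05  ]
[ 0.6097 -0.3494  0.05  ]
[ 0.6076 -0.4353  0.05  ]
```

Request:
send_rows:
  steps:
    - [0.1,-0.3,0.3,-0.001,0.003,0.012,-0.4]
    - [0.1,-0.4,0.3,-0.001,0.003,0.018,-0.4]
    - [0.1,-0.4,0.3,-0.001,0.002,0.02,-0.4]
    - [0.1,-0.4,0.3,-0.001,0.001,0.02,-0.4]
    - [0.1,-0.4,0.3,-0.001,0,0.019,-0.4]
    - [0.1,-0.4,0.3,-0.001,0,0.016,-0.4]
    - [0.1,-0.4,0.3,-0.001,0,0.011,-0.4]
    - [0,0,0,0,0,0.006,-0.4]
    - [0,0,0,0,0,0.001,-0.4]
    - [0,0,0,0,0,0,-0.4]
  force: 40

```text
time: 43.7
ee_pos: [0.4942, -0.2994, 0.0212]
eef_rot: [0.932, 0.218, -0.283, 0.068]
ft_force: [0.6, -0.3, 0.7]
width: 0.0607
```

```bash
python3 - <<'E'
from h import *
st()
p,Rt=pickpose((.465,-.315),25.8,z=.023)
plan(p,Rt,2)
E
```

```text
t 43.7 p [ 0.4942 -0.2994  0.0212] zax [-0.498 -0.25  -0.831] yax [ 0.444 -0.896  0.003] w 0.0607 F [ 0.6 -0.3  0.7] T [ 0.2  -0.47  0.01]
q [-0.01  0.77  0.37  1.49  0.15  1.35 -0.86]
N 2 row [np.float64(0.24), np.float64(-0.58), np.float64(0.18), np.float64(-0.0018), np.float64(0.0007), np.float64(0.0001)] deg/row 0.7 mm 1.9
via [[0.493, -0.301, 0.022], [0.492, -0.302, 0.023]]
```

Request:
send_rows:
  steps:
    - [0,0,0,-0.001,0.001,0,1]
    - [0,0,0,-0.001,0,0,1]
    - [0,0,0,0,0,0,1]
    - [0,0,0,0,0,0,1]
    - [0,0,0,0,0,0,1]
    - [0,0,0,0,0,0,1]
    - [0,0,0,0,0,0,1]
    - [0,0,0,-0.006,0,-0.01,1]
    - [0,0,0,-0.011,0,-0.016,1]
    - [0,0,0,-0.011,0,-0.016,1]

```text
time: 44.7
ee_pos: [0.494, -0.2999, 0.0758]
eef_rot: [0.931, 0.219, -0.283, 0.068]
ft_force: [0.2, 0.9, -0.1]
width: 0.0243
```

```bash
python3 - <<'E'
from h import *
s=st();R0=R.from_quat(s['eef_rot']);Rp=rot(-5,-55)
Rm=R0*R.from_rotvec((R0.inv()*Rp).as_rotvec()*.45)
plan([.54,-.18,.20],Rm,10)
E
```

```text
t 44.7 p [ 0.494  -0.2999  0.0758] zax [-0.497 -0.25  -0.831] yax [ 0.446 -0.895  0.002] w 0.0243 F [ 0.2  0.9 -0.1] T [ 0.25 -0.51  0.02]
q [-0.02  0.7   0.39  1.48  0.17  1.43 -0.83]
N 10 row [np.float64(0.54), np.float64(3.62), np.float64(-2.84), np.float64(0.0073), np.float64(-0.0087), np.float64(-0.0144)] deg/row 4.6 mm 18.3
via [[0.518, -0.258, 0.103], [0.533, -0.221, 0.14], [0.539, -0.199, 0.168]]
```

Request:
send_rows:
  steps:
    - [0.5,3.5,-2.8,0.001,-0.005,-0.016,1]
    - [0.5,3.6,-2.8,0.005,-0.0085,-0.016,1]
    - [0.5,3.6,-2.8,0.007,-0.0085,-0.015,1]
    - [0.5,3.6,-2.8,0.007,-0.0085,-0.014,1]
    - [0.5,3.6,-2.8,0.007,-0.0085,-0.014,1]
    - [0.5,3.6,-2.8,0.007,-0.0085,-0.014,1]
    - [0.5,3.6,-2.8,0.007,-0.0085,-0.014,1]
    - [0.5,3.6,-2.8,0.007,-0.0085,-0.014,1]
    - [0.5,3.6,-2.8,0.007,-0.0085,-0.014,1]
    - [0.5,3.6,-2.8,0.007,-0.0085,-0.014,1]

```text
time: 45.7
ee_pos: [0.5356, -0.186, 0.2306]
eef_rot: [0.89, 0.442, 0.014, -0.111]
ft_force: [-0.2, -0.2, -0.5]
width: 0.0241
```

```bash
python3 - <<'E'
from h import *
s=st()
plan([.585,-.03,.19],rot(-5,-55),10)
E
```

```text
t 45.7 p [ 0.5356 -0.186   0.2306] zax [-0.074  0.21  -0.975] yax [ 0.79  -0.584 -0.186] w 0.0241 F [-0.2 -0.2 -0.5] T [-0.43  0.02 -0.01]
q [ 0.19  0.32  0.2   1.52 -0.23  1.46 -0.21]
N 10 row [np.float64(0.75), np.float64(4.35), np.float64(-3.31), np.float64(0.0127), np.float64(-0.0002), np.float64(0.012)] deg/row 5.5 mm 17.4
via [[0.555, -0.146, 0.204], [0.572, -0.098, 0.19], [0.58, -0.064, 0.187]]
```

Request:
send_rows:
  steps:
    - [0.7,4.3,-3.3,0.0125,0,0.012,1]
    - [0.7,4.3,-3.3,0.0125,0,0.012,1]
    - [0.7,4.3,-3.3,0.0125,0,0.012,1]
    - [0.7,4.3,-3.3,0.0125,0,0.012,1]
    - [0.7,4.3,-3.3,0.0125,0,0.012,1]
    - [0.7,4.3,-3.3,0.0125,0,0.012,1]
    - [0.7,4.3,-3.3,0.0125,0,0.012,1]
    - [0.7,4.3,-3.3,0.0125,0,0.011,1]
    - [0.7,4,-3,0.01,0,0.009,1]
    - [0,0,0,0,0,0,1]

```text
time: 46.7
ee_pos: [0.583, -0.0552, 0.2099]
eef_rot: [0.675, 0.601, 0.322, -0.283]
ft_force: [0.2, -0.7, -1.4]
width: 0.0235
```

```bash
python3 - <<'E'
from h import *
s=st();snap('wrist','w20');snap('top','top20')
plan([.5905,.068,.178],rot(-4,-55),8)
q=np.load('pics/top20.npz')['im'];cv2.imwrite('pics/c_t20.png',cv2.resize(q[180:250,250:330],None,fx=8,fy=8))
E
```

```text
t 46.7 p [ 0.583  -0.0552  0.2099] zax [ 0.095  0.769 -0.633] yax [ 0.993 -0.119  0.005] w 0.0235 F [ 0.2 -0.7 -1.4] T [-1.21  0.18 -0.02]
q [ 0.44  0.47 -0.    1.6  -0.83  1.48  0.59]
N 8 row [np.float64(0.32), np.float64(0.56), np.float64(-0.19), np.float64(0.0062), np.float64(-0.0007), np.float64(0.0148)] deg/row 0.7 mm 16.1
via [[0.587, -0.01, 0.197], [0.589, 0.021, 0.189], [0.59, 0.052, 0.182]]
```

View pics/c_t20.png

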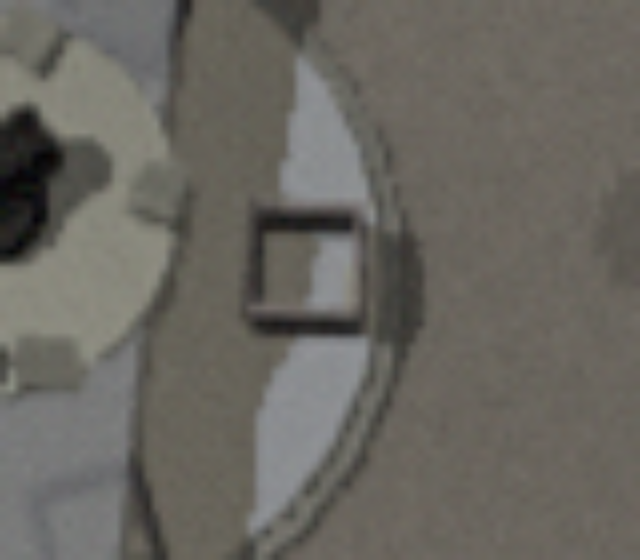

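View pics/w20.png

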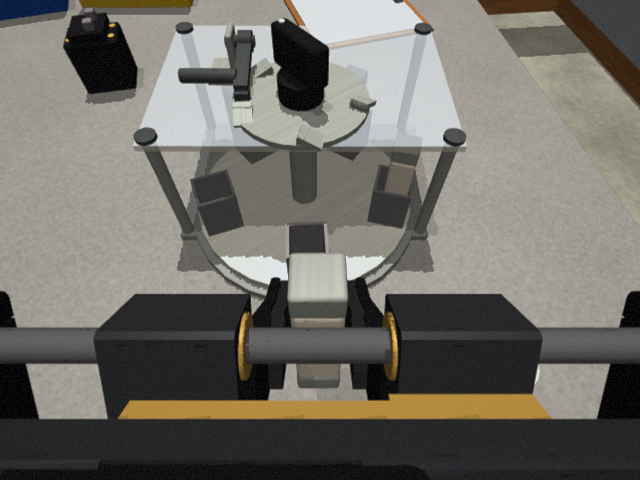

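Request:
send_rows:
  steps:
    - [0.3,0.6,-0.2,0.004,0,0.01,1]
    - [0.3,0.6,-0.2,0.0065,-0.0005,0.015,1]
    - [0.3,0.6,-0.2,0.0065,-0.0005,0.015,1]
    - [0.3,0.6,-0.2,0.0065,-0.0005,0.015,1]
    - [0.3,0.6,-0.2,0.0065,-0.0005,0.015,1]
    - [0.3,0.6,-0.2,0.0065,-0.0005,0.015,1]
    - [0.3,0.6,-0.2,0.006,-0.0005,0.013,1]
    - [0.3,0.4,-0.2,0.003,0,0.008,1]
    - [0,0,0,0,0,0.001,1]
    - [0,0,0,0,0,0,1]

```text
time: 47.8
ee_pos: [0.5921, 0.0676, 0.181]
eef_rot: [0.646, 0.607, 0.339, -0.316]
ft_force: [-0.3, 0.1, -0.6]
width: 0.0237
```

```bash
python3 - <<'E'
from h import *
s=st();snap('wrist','w21')
plan([.5895,.0665,.104],rot(-4,-55),8)
print([px('w21',u,v).tolist() for u,v in[(293,258),(343,258),(317,275),(317,256),(317,288)]])
E
```

```text
t 47.8 p [0.5921 0.0676 0.181 ] zax [ 0.055  0.819 -0.571] yax [ 0.998 -0.064  0.003] w 0.0237 F [-0.3  0.1 -0.6] T [-1.15  0.08 -0.  ]
q [ 0.34  0.49 -0.09  1.7  -0.93  1.35  0.6 ]
N 8 row [np.float64(-0.02), np.float64(-0.02), np.float64(0.04), np.float64(-0.008), np.float64(-0.0003), np.float64(0.0054)] deg/row 0.0 mm 9.6
via [[0.591, 0.067, 0.152], [0.591, 0.067, 0.133], [0.59, 0.067, 0.114]]
[[0.5832, 0.0885, 0.1944], [0.604, 0.0875, 0.194], [0.5926, 0.0792, 0.1948], [0.5933, 0.0897, 0.1932], [0.5922, 0.073, 0.195]]
```

View pics/w21.png

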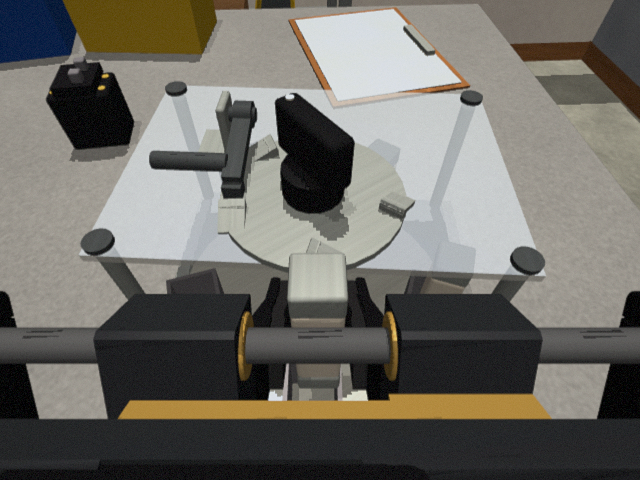

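Request:
send_rows:
  steps:
    - [0,0,0,-0.007,-0.001,0.004,1]
    - [0,0,0,-0.008,-0.001,0.0055,1]
    - [0,0,0,-0.008,-0.0005,0.0055,1]
    - [0,0,0,-0.008,-0.0005,0.0055,1]
    - [0,0,0,-0.008,-0.0005,0.0055,1]
    - [0,0,0,-0.008,0,0.0055,1]
    - [0,0,0,-0.007,0,0.005,1]
    - [0,0,0,-0.005,0,0.003,1]
    - [0,0,0,-0.001,0,0.001,1]
    - [0,0,0,0,0,0,1]

```text
time: 48.85
ee_pos: [0.591, 0.064, 0.1059]
eef_rot: [0.646, 0.605, 0.343, -0.315]
ft_force: [0.0, 0.1, -1.0]
width: 0.0236
```

```bash
python3 - <<'E'
from h import *
st();snap('wrist','w22')
print([px('w22',u,v).tolist() for u,v in[(293,258),(343,258),(317,275),(317,288)]])
E
```

```text
t 48.85 p [0.591  0.064  0.1059] zax [ 0.061  0.821 -0.567] yax [ 0.998 -0.069  0.008] w 0.0236 F [ 0.   0.1 -1. ] T [-1.14  0.12  0.02]
q [ 0.36  0.59 -0.1   1.73 -0.95  1.27  0.72]
[[0.5822, 0.0849, 0.1193], [0.6031, 0.0844, 0.1181], [0.5916, 0.0756, 0.1197], [0.5912, 0.0697, 0.1194]]
```

View pics/w22.png

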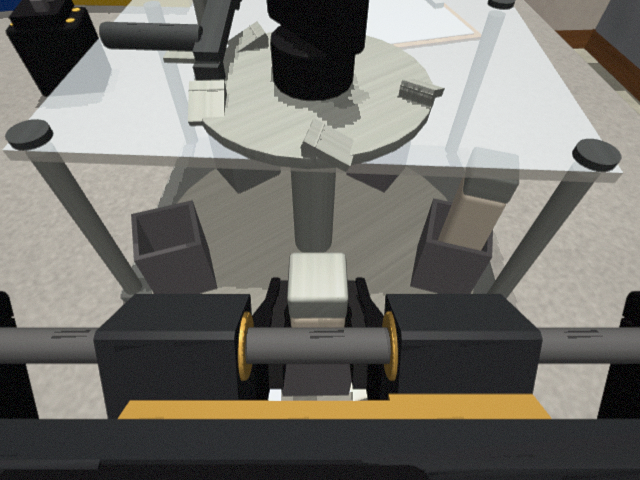

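Seated, with the fuse top at 0.119. Release and retreat.

Request:
send_rows:
  steps:
    - [0,0,0,0,0,0,-0.2]
    - [0,0,0,0,0,0,-0.2]
    - [0,0,0,0,0,0,-0.2]
    - [0,0,0,0,0,0,-0.2]
    - [0,0,0,0,0,-0.006,-0.2]
    - [0,0,0,0,0,-0.015,-0.2]
    - [0,0,0,0,0,-0.02,-0.2]
    - [0,0,0,0,0,-0.025,-0.2]
    - [0,0,0,0,0,-0.025,-0.2]
    - [0,0,0,0,0,-0.02,-0.2]

```text
time: 49.9
ee_pos: [0.5823, -0.0319, 0.1715]
eef_rot: [0.646, 0.606, 0.341, -0.316]
ft_force: [0.5, 0.5, -0.2]
width: 0.0524
```

```bash
python3 - <<'E'
from h import *
st();snap('wrist','w23');snap('top','top23')
pin=mag(.007,.085,.165);print('pin',pin)
print([px('w1',150,157,.171),px('w1',225,173,.171)])
cv2.imwrite('pics/c_t23.png',cv2.resize(np.load('pics/top23.npz')['im'][140:275,180:310],None,fx=4.4,fy=4.4,interpolation=cv2.INTER_CUBIC))
E
```

```text
t 49.9 p [ 0.5823 -0.0319  0.1715] zax [ 0.057  0.821 -0.568] yax [ 0.998 -0.067  0.004] w 0.0524 F [ 0.5  0.5 -0.2] T [-1.03  0.1  -0.06]
q [ 0.45  0.55 -0.03  1.62 -0.87  1.48  0.68]
pin [0.51242676 0.1915151  0.165     ]
[array([0.5017, 0.1927, 0.171 ]), array([0.5442, 0.1882, 0.171 ])]
```

View pics/w23.png

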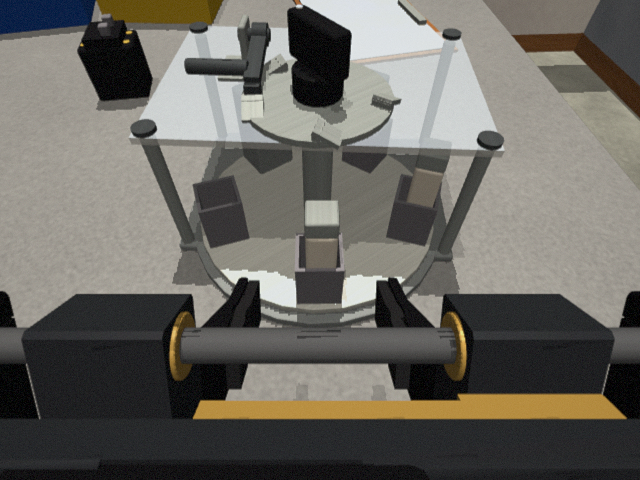

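View pics/c_t23.png

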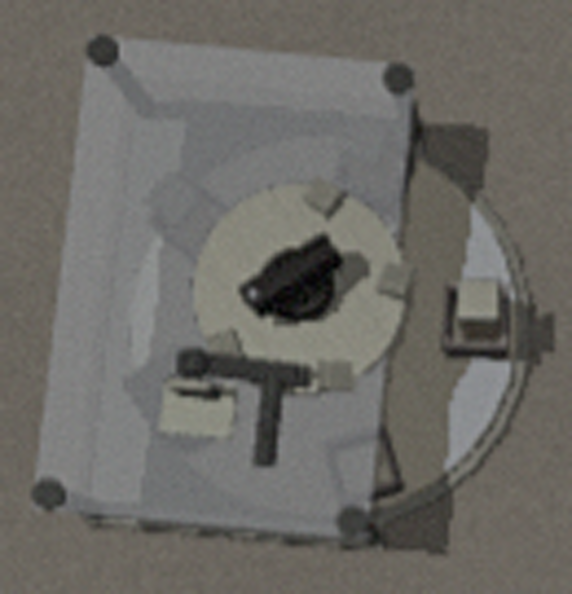

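```bash
python3 - <<'E'
from h import *
def tomag(p):
    d=np.array(p[:2])-C; c,s=np.cos(YAW),np.sin(YAW); return np.round([c*d[0]+s*d[1],-s*d[0]+c*d[1],p[2]],4)
for n,u,v in [('pinA',265,390),('pinB',265,420),('pinC',265,455),('white',180,420),('white',220,425),('white',165,390),('white',230,400),('hinge',192,362),('arm',230,367),('armend',305,375),('slot',205,390)]:
    print(n,tomag(px('top23',180+u/4.4,140+v/4.4)))
print('wrist')
for n,u,v in [('pinend',192,66),('pin',215,67),('pinr',235,68),('brk',243,35),('arm',262,50),('armlow',255,85),('tip',252,105)]:
    print(n,tomag(px('w23',u,v)))
q=np.load('pics/w23.npz')['im'];cv2.imwrite('pics/c_w23.png',cv2.resize(q[0:130,140:400],None,fx=3,fy=4,interpolation=cv2.INTER_CUBIC))
E
```

```text
pinA [0.0087 0.0619 0.1732]
pinB [0.0072 0.078  0.1709]
pinC [0.0047 0.0972 0.1736]
white [0.0583 0.0796 0.1431]
white [0.036  0.0802 0.1421]
white [0.0682 0.0638 0.1446]
white [0.0319 0.0658 0.1428]
hinge [0.0491 0.0508 0.1775]
arm [0.0287 0.0513 0.1751]
armend [-0.0103  0.0499  0.1594]
slot [0.0425 0.064  0.1649]
wrist
pinend [-0.0003  0.0951  0.167 ]
pin [-0.0016  0.0771  0.1675]
pinr [0.0005 0.0626 0.1661]
brk [0.0367 0.0616 0.1744]
arm [0.0227 0.0448 0.1696]
armlow [-0.009   0.0469  0.1582]
tip [-0.0269  0.0471  0.1526]
```

View pics/c_w23.png

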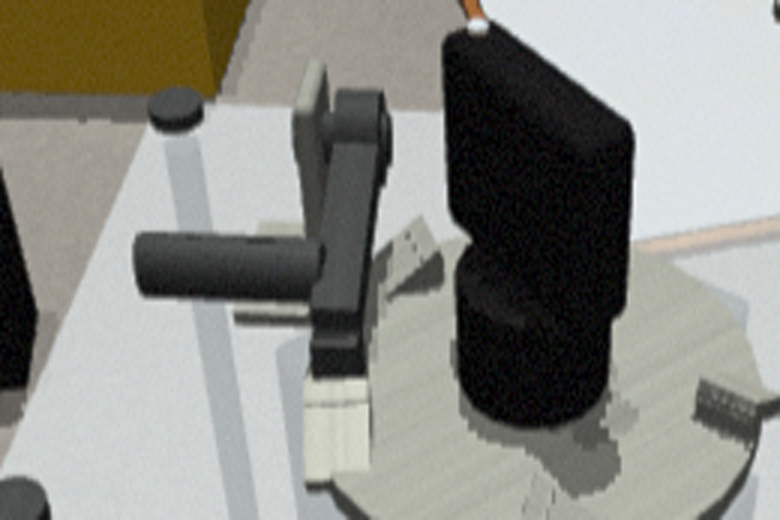

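```bash
python3 - <<'E'
from h import *
a=np.array([.55,.03,.27]);plan(a,rot(40,0),10)
plan(mag(.007,.084,.23),rot(83.2,0),10,a,rot(40,0))
E
```

```text
N 10 row [np.float64(2.15), np.float64(-5.23), np.float64(-4.03), np.float64(0.0117), np.float64(-0.0002), np.float64(-0.005)] deg/row 6.9 mm 12.7
via [[0.581, -0.023, 0.208], [0.573, -0.004, 0.24], [0.563, 0.013, 0.257]]
N 10 row [np.float64(0.0), np.float64(0.0), np.float64(-4.32), np.float64(0.0116), np.float64(0.0123), np.float64(0.004)] deg/row 4.3 mm 17.4
via [[0.552, 0.081, 0.258], [0.543, 0.131, 0.246], [0.53, 0.162, 0.238]]
```

Request:
send_rows:
  steps:
    - [2.1,-5.2,-4,0.0115,0,-0.007,0]
    - [2.1,-5.2,-4,0.0115,0,-0.006,0]
    - [2.1,-5.2,-4,0.0115,0,-0.005,0]
    - [2.1,-5.2,-4,0.0115,0,-0.005,0]
    - [2.1,-5.2,-4,0.0115,0,-0.005,0]
    - [2.1,-5.2,-4,0.0115,0,-0.005,0]
    - [2.1,-5.2,-4,0.0115,0,-0.005,0]
    - [2.1,-5.2,-4,0.0115,0,-0.005,0]
    - [2.1,-5.2,-4,0.0115,0,-0.005,0]
    - [2.1,-5.2,-4,0.0115,0,-0.005,0]
  force: 8

```text
time: 51.0
ee_pos: [0.55, 0.0256, 0.2714]
eef_rot: [0.418, 0.908, -0.009, 0.011]
ft_force: [-0.5, 2.1, 0.5]
width: 0.0435
```

```bash
python3 - <<'E'
from h import *
st()
plan(mag(.007,.084,.23),rot(83.2,0),9)
E
```

```text
t 51.0 p [0.55   0.0256 0.2714] zax [ 0.011 -0.026 -1.   ] yax [ 0.76   0.65  -0.008] w 0.0435 F [-0.5  2.1  0.5] T [-0.05  0.01  0.07]
q [-0.04  0.15 -0.12  1.62  0.05  1.37  0.54]
N 9 row [np.float64(-0.11), np.float64(0.15), np.float64(-4.74), np.float64(0.0132), np.float64(0.0142), np.float64(0.0043)] deg/row 4.7 mm 19.8
via [[0.552, 0.083, 0.257], [0.545, 0.121, 0.248], [0.532, 0.158, 0.239]]
```

Request:
send_rows:
  steps:
    - [0,0.1,-4.5,0.011,0.012,0.002,0]
    - [0,0.1,-4.7,0.013,0.014,0.003,0]
    - [0,0.1,-4.7,0.013,0.014,0.004,0]
    - [0,0.1,-4.7,0.013,0.014,0.004,0]
    - [0,0.1,-4.7,0.013,0.014,0.004,0]
    - [0,0.1,-4.7,0.013,0.014,0.004,0]
    - [0,0.1,-4.7,0.013,0.014,0.004,0]
    - [0,0.1,-4.7,0.011,0.012,0.004,0]
    - [0,0.1,-3,0.006,0.007,0.003,0]
    - [0,0,0,0,0,0,0]

```text
time: 52.0
ee_pos: [0.5115, 0.1896, 0.2347]
eef_rot: [0.055, 0.998, -0.011, -0.0]
ft_force: [0.7, 0.1, -0.5]
width: 0.0437
```

```bash
python3 - <<'E'
from h import *
st();snap('wrist','w24')
plan(mag(.007,.084,.167),rot(83.2,0),7)
E
```

```text
t 52.0 p [0.5115 0.1896 0.2347] zax [-0.002 -0.021 -1.   ] yax [ 0.11   0.994 -0.021] w 0.0437 F [ 0.7  0.1 -0.5] T [ 0.03 -0.01 -0.02]
q [-0.18  0.18 -0.3   1.66  0.08  1.32  0.96]
N 7 row [np.float64(-0.18), np.float64(0.01), np.float64(0.05), np.float64(-0.0002), np.float64(0.0005), np.float64(0.0097)] deg/row 0.2 mm 9.7
via [[0.512, 0.189, 0.216], [0.513, 0.19, 0.196], [0.513, 0.191, 0.177]]
```

View pics/w24.png

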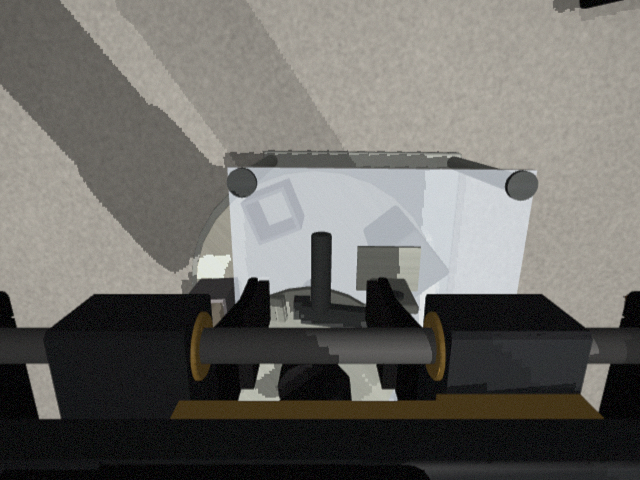

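Request:
send_rows:
  steps:
    - [-0.2,0,0,0,0.0005,0.008,0]
    - [-0.2,0,0,0,0.0005,0.012,0]
    - [-0.2,0,0,0,0.0005,0.012,0]
    - [-0.2,0,0,0,0.0005,0.012,0]
    - [-0.2,0,0,0,0.0005,0.01,0]
    - [-0.2,0,0,0,0,0.007,0]
    - [0,0,0,0,0,0.004,0]
    - [0,0,0,0,0,0.001,0]
    - [0,0,0,0,0,0,0]
    - [0,0,0,0,0,0,0]
  force: 12

```text
time: 53.05
ee_pos: [0.5131, 0.1875, 0.1623]
eef_rot: [0.06, 0.998, -0.0, 0.0]
ft_force: [-0.1, -0.4, 0.3]
width: 0.0436
```

```bash
python3 - <<'E'
from h import *
st()
plan(mag(.007,.084,.167),rot(83.2,0),2)
E
```

```text
t 53.05 p [0.5131 0.1875 0.1623] zax [ 0.001 -0.    -1.   ] yax [ 0.121  0.993 -0.   ] w 0.0436 F [-0.1 -0.4  0.3] T [0.   0.05 0.03]
q [-0.17  0.23 -0.3   1.76  0.07  1.16  0.96]
N 2 row [np.float64(-0.0), np.float64(0.02), np.float64(-0.06), np.float64(0.0001), np.float64(0.0019), np.float64(-0.0024)] deg/row 0.1 mm 3.0
via [[0.513, 0.189, 0.165], [0.513, 0.191, 0.167]]
```

Request:
send_rows:
  steps:
    - [0,0,0,0,0.002,-0.0025,0]
    - [0,0,0,0,0.001,-0.0015,0]
    - [0,0,0,0,0,0,1]
    - [0,0,0,0,0,0,1]
    - [0,0,0,0,0,0,1]
    - [0,0,0,0,0,0,1]
    - [0,0,0,0,0,0,1]
    - [0,0,0,0,0,0,1]
    - [0,0,0,0,-0.0004,-0.0055,1]
    - [0,0,0,0,0.0005,-0.006,1]
  force: 15

```text
time: 54.05
ee_pos: [0.5139, 0.1895, 0.179]
eef_rot: [0.061, 0.998, -0.001, 0.001]
ft_force: [2.5, -1.0, -3.6]
width: 0.0113
```

```bash
cat >> h.py <<'E'
def tomag(p):
    d=np.array(p[:2])-C; c,s=np.cos(YAW),np.sin(YAW); return np.round([c*d[0]+s*d[1],-s*d[0]+c*d[1],p[2]],4)
def arc():
    m=tomag(read_state()['ee_pos']); dx,dz=m[0]-.05,m[2]-.171; print('mag',m,'phi',round(np.degrees(np.arctan2(dz,dx)),1),'r',round(np.hypot(dx,dz),4))
E
python3 - <<'E'
from h import *
st();arc()
E
```

```text
t 54.05 p [0.5139 0.1895 0.179 ] zax [ 0.001 -0.002 -1.   ] yax [ 0.121  0.993 -0.002] w 0.0113 F [ 2.5 -1.  -3.6] T [-0.28 -0.37  0.04]
q [-0.18  0.22 -0.3   1.74  0.07  1.19  0.96]
mag [0.0052 0.0833 0.179 ] phi 169.9 r 0.0455
```

Request:
send_rows:
  steps:
    - [0,0,0,0,0.0015,-0.007,1]
    - [0,0,0,0,0.0025,-0.007,1]
    - [0,0,0,0,0.0035,-0.0065,1]
    - [0,0,0,0,0.0045,-0.006,1]
    - [0,0,0,0,0.0055,-0.005,1]
    - [0,0,0,0,0.006,-0.004,1]
    - [0,0,0,0,0.007,-0.003,1]
    - [0,0,0,0,0.007,-0.0015,1]
    - [0,0,0,0,0.007,0,1]
    - [0,0,0,0,0.005,0,1]

```text
time: 55.05
ee_pos: [0.5201, 0.2384, 0.2263]
eef_rot: [0.063, 0.998, -0.004, 0.001]
ft_force: [0.3, -3.2, -1.0]
width: 0.0112
```

```bash
python3 - <<'E'
from h import *
st();arc()
E
```

```text
t 55.05 p [0.5201 0.2384 0.2263] zax [ 0.001 -0.008 -1.   ] yax [ 0.125  0.992 -0.008] w 0.0112 F [ 0.3 -3.2 -1. ] T [-0.8  -0.01  0.03]
q [-0.24  0.24 -0.32  1.61  0.09  1.31  0.87]
mag [0.0544 0.0829 0.2263] phi 85.5 r 0.0555
```

Request:
send_rows:
  steps:
    - [0,0,0,0,0.006,0.004,1]
    - [0,0,0,0,0.006,0.004,1]
    - [0,0,0,0,0.006,0.004,1]
    - [0,0,0,0,0.006,0.004,1]
    - [0,0,0,0,0.005,0.004,1]
    - [0,0,0,0,0.002,0.002,1]
    - [0,0,0,0,0,0,1]
    - [0,0,0,0,0,0,1]
    - [0,0,0,0,0,0,1]
    - [0,0,0,0,0,0,1]

```text
time: 56.05
ee_pos: [0.5249, 0.2686, 0.2047]
eef_rot: [0.064, 0.998, -0.007, 0.001]
ft_force: [-2.2, -4.9, 4.8]
width: 0.0113
```

```bash
python3 - <<'E'
from h import *
st();arc();snap('wrist','w25');snap('scene','sc25')
q=np.load('pics/sc25.npz')['im'];cv2.imwrite('pics/c_s25.png',cv2.resize(q[190:360,300:470],None,fx=4.4,fy=3.5,interpolation=cv2.INTER_CUBIC))
E
```

```text
t 56.05 p [0.5249 0.2686 0.2047] zax [ 0.001 -0.015 -1.   ] yax [ 0.128  0.992 -0.015] w 0.0113 F [-2.2 -4.9  4.8] T [-0.91  0.48  0.02]
q [-0.28  0.3  -0.33  1.59  0.11  1.28  0.81]
mag [0.085  0.0817 0.2047] phi 43.9 r 0.0486
```

View pics/w25.png

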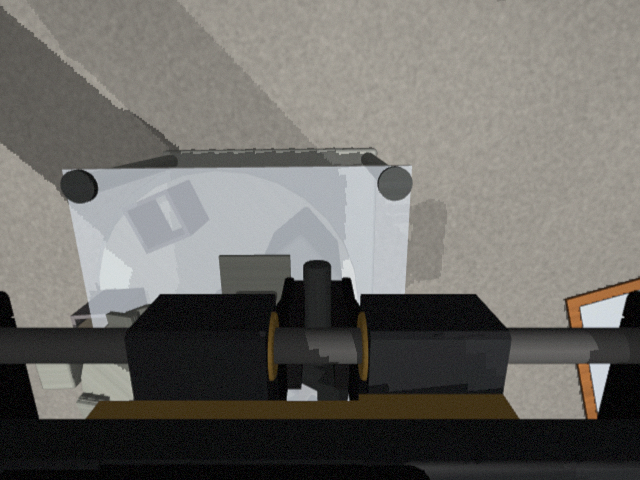

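Request:
send_rows:
  steps:
    - [0,0,0,0,0,0,0.4]
    - [0,0,0,0,0,0,0.4]
    - [0,0,0,0,0,0,0.2]
    - [0,0,0,0,0,0,0]
    - [0,0,0,0,0,0,0]
    - [0,0,0,0,0,-0.008,0]
    - [0,0,0,0,0,-0.018,0]
    - [0,0,0,0,0,-0.025,0]
    - [0,0,0,0,0,-0.025,0]
    - [0,0,0,0,0,-0.01,0]

```text
time: 57.15
ee_pos: [0.5235, 0.2722, 0.2927]
eef_rot: [0.063, 0.998, -0.006, -0.001]
ft_force: [-0.6, 0.7, 0.3]
width: 0.0437
```

```bash
python3 - <<'E'
from h import *
st();arc();snap('wrist','w26')
plan([*C,.25],rot(31.7,0),9)
E
```

```text
t 57.15 p [0.5235 0.2722 0.2927] zax [-0.002 -0.012 -1.   ] yax [ 0.125  0.992 -0.012] w 0.0437 F [-0.6  0.7  0.3] T [0.04 0.02 0.03]
q [-0.29  0.26 -0.34  1.45  0.09  1.45  0.82]
mag [0.0884 0.0835 0.2927] phi 72.5 r 0.1276
N 9 row [np.float64(-0.07), np.float64(0.03), np.float64(5.68), np.float64(-0.0128), np.float64(-0.0056), np.float64(0.0049)] deg/row 5.7 mm 14.8
via [[0.557, 0.247, 0.279], [0.575, 0.226, 0.269], [0.588, 0.201, 0.26]]
```

View pics/w26.png

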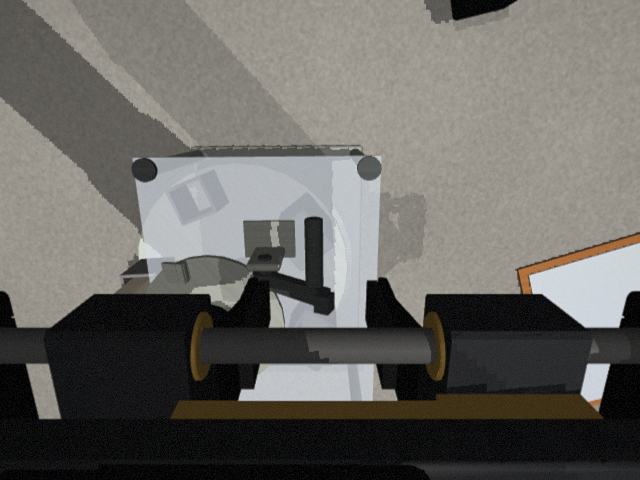

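Request:
send_rows:
  steps:
    - [0,0,5,-0.01,-0.004,0.002,0]
    - [0,0,5.7,-0.013,-0.0055,0.004,0]
    - [0,0,5.7,-0.013,-0.0055,0.005,0]
    - [0,0,5.7,-0.013,-0.0055,0.005,0]
    - [0,0,5.7,-0.013,-0.0055,0.005,0]
    - [0,0,5.7,-0.013,-0.0055,0.005,0]
    - [0,0,5.7,-0.013,-0.0055,0.005,0]
    - [0,0,5.7,-0.012,-0.005,0.005,0]
    - [0,0,4,-0.008,-0.003,0.004,0]
    - [0,0,0,0,0,0,0]
  force: 30

```text
time: 58.2
ee_pos: [0.5938, 0.1787, 0.2442]
eef_rot: [0.485, 0.875, -0.008, -0.001]
ft_force: [0.1, 0.2, -0.8]
width: 0.0435
```

```bash
python3 - <<'E'
from h import *
st();snap('wrist','w27')
plan([*C,.194],rot(31.7,0),5)
E
```

```text
t 58.2 p [0.5938 0.1787 0.2442] zax [-0.009 -0.014 -1.   ] yax [ 0.848  0.53  -0.015] w 0.0435 F [ 0.1  0.2 -0.8] T [ 0.01  0.02 -0.02]
q [-0.25  0.33 -0.16  1.45  0.06  1.38  0.15]
N 5 row [np.float64(-0.17), np.float64(0.08), np.float64(0.1), np.float64(-0.0011), np.float64(-0.0), np.float64(0.0101)] deg/row 0.2 mm 10.2
via [[0.594, 0.177, 0.224], [0.595, 0.176, 0.214], [0.595, 0.175, 0.204]]
```

View pics/w27.png

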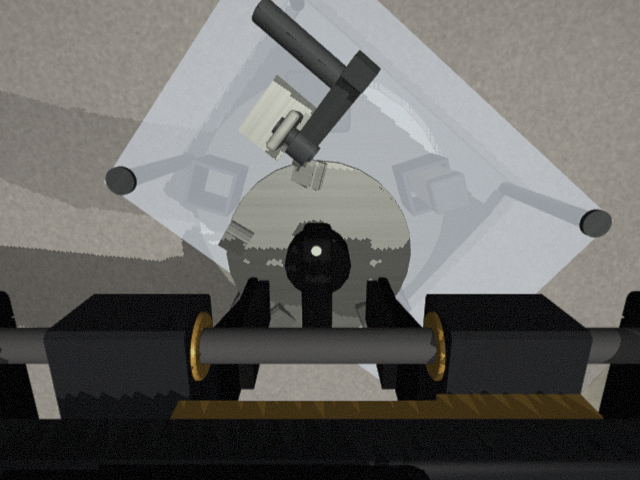

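Request:
send_rows:
  steps:
    - [-0.2,0,0,-0.001,0,0.008,0]
    - [-0.2,0,0,-0.001,0,0.011,0]
    - [-0.2,0,0,-0.001,0,0.012,0]
    - [-0.2,0,0,-0.001,0,0.01,0]
    - [-0.2,0,0,-0.001,0,0.006,0]
    - [0,0,0,0,0,0.002,1]
    - [0,0,0,0,0,0,1]
    - [0,0,0,0,0,0,1]
    - [0,0,0,0,0,0,1]
    - [0,0,0,0,0,0,1]

```text
time: 59.25
ee_pos: [0.5938, 0.1766, 0.1903]
eef_rot: [0.479, 0.878, -0.001, 0.002]
ft_force: [-8.7, -4.3, 1.2]
width: 0.0159
```

```bash
python3 - <<'E'
from h import *
st();rotor()
E
```

```text
t 59.25 p [0.5938 0.1766 0.1903] zax [ 0.003 -0.004 -1.   ] yax [ 0.841  0.54  -0.   ] w 0.0159 F [-8.7 -4.3  1.2] T [-0.93  2.   -0.12]
q [-0.24  0.35 -0.16  1.54  0.06  1.25  0.16]
rotor(jaw) 0.69 mod pi 0.69
```

Request:
send_rows:
  steps:
    - [0,0,3,-0.002,0,0,1]
    - [0,0,7.5,-0.0015,0,0,1]
    - [0,0,8,0,0,0,1]
    - [0,0,8,0,0,0,1]
    - [0,0,8,0,0,0,1]
    - [0,0,8,0,0,0,1]
    - [0,0,8,0,0,0,1]
    - [0,0,8,0,0,0,1]
    - [0,0,8,0,0,0,1]
    - [0,0,8,0,0,0,1]

```text
time: 60.25
ee_pos: [0.5987, 0.176, 0.1903]
eef_rot: [0.922, 0.388, 0.004, 0.003]
ft_force: [3.0, -0.2, -3.6]
width: 0.0157
```

```bash
python3 - <<'E'
from h import *
st();rotor()
E
```

```text
t 60.25 p [0.5987 0.176  0.1903] zax [ 0.01  -0.001 -1.   ] yax [ 0.715 -0.699  0.008] w 0.0157 F [ 3.  -0.2 -3.6] T [-0.34 -0.13  0.14]
q [-0.39  0.35  0.03  1.54 -0.01  1.24 -1.13]
rotor(jaw) -0.656 mod pi 2.486
```

Request:
send_rows:
  steps:
    - [0,0,8,-0.001,0,0,1]
    - [0,0,8,-0.001,0,0,1]
    - [0,0,8,-0.001,0,0,1]
    - [0,0,8,0,0,0,1]
    - [0,0,8,0,0,0,1]
    - [0,0,8,0,0,0,1]
    - [0,0,6,0,0,0,1]
    - [0,0,3,0,0,0,1]
    - [0,0,0,0,0,0,1]
    - [0,0,0,0,0,0,1]

```text
time: 61.25
ee_pos: [0.5998, 0.1721, 0.1904]
eef_rot: [0.992, -0.122, 0.008, 0.001]
ft_force: [1.3, 0.3, -2.5]
width: 0.0157
```

```bash
python3 - <<'E'
from h import *
st();rotor();s=read_state()
y=R.from_quat(s['eef_rot']).as_matrix()[:,1];print(np.degrees(np.arctan2(y[1],y[0])))
E
```

```text
t 61.25 p [0.5998 0.1721 0.1904] zax [ 0.016 -0.004 -1.   ] yax [-0.242 -0.97  -0.   ] w 0.0157 F [ 1.3  0.3 -2.5] T [-0.15  0.29 -0.03]
q [-0.5   0.35  0.18  1.55 -0.06  1.23 -2.13]
rotor(jaw) -1.697 mod pi 1.445
-104.0267115957494
```

Request:
send_rows:
  steps:
    - [0,0,0,0,0,0,0]
    - [0,0,0,0,0,0,0]
    - [0,0,0,0,0,0,0]
    - [0,0,0,0,0,0,0]
    - [0,0,0,0,0,-0.015,0]
    - [0,0,0,0,0,-0.025,0]
    - [0,0,-4,0,0,-0.01,0]
    - [0,0,-8.4,0,0,0,0]
    - [0,0,-8.4,0,0,0,0]
    - [0,0,-8.4,0,0,0,0]

```text
time: 62.25
ee_pos: [0.6001, 0.1732, 0.2506]
eef_rot: [0.99, 0.141, 0.011, 0.002]
ft_force: [0.4, 0.1, 0.5]
width: 0.0435
```

Request:
send_rows:
  steps:
    - [0,0,-8.4,0,0,0,0]
    - [0,0,-8.4,0,0,0,0]
    - [0,0,-8.4,0,0,0,0]
    - [0,0,-8.4,0,0,0,0]
    - [0,0,-8.4,0,0,0,0]
    - [0,0,-8.4,0,0,0,0]
    - [0,0,-8.4,0,0,0,0]
    - [0,0,-8.4,0,0,0,0]
    - [0,0,-8.4,0,0,0,0]
    - [0,0,-8.4,0,0,0,0]

```text
time: 63.25
ee_pos: [0.6023, 0.1731, 0.2655]
eef_rot: [0.628, 0.778, 0.012, 0.013]
ft_force: [-0.3, 0.1, -0.6]
width: 0.0438
```

```bash
python3 - <<'E'
from h import *
st();rotor()
plan([*C,.235],rot(76,0),9)
E
```

```text
t 63.25 p [0.6023 0.1731 0.2655] zax [ 0.035  0.002 -0.999] yax [0.977 0.21  0.035] w 0.0438 F [-0.3  0.1 -0.6] T [-0.1   0.07  0.  ]
q [-0.3   0.3  -0.07  1.45  0.03  1.36 -0.16]
rotor(jaw) 0.33 mod pi 0.33
N 9 row [np.float64(0.18), np.float64(0.15), np.float64(-7.1), np.float64(0.0006), np.float64(-0.0005), np.float64(0.0034)] deg/row 7.1 mm 3.5
via [[0.601, 0.174, 0.255], [0.599, 0.175, 0.249], [0.598, 0.175, 0.242]]
```

Request:
send_rows:
  steps:
    - [0.2,0.1,-6.5,0.0005,-0.0005,0.003,0]
    - [0.2,0.1,-7,0.0005,-0.0005,0.003,0]
    - [0.2,0.1,-7,0.0005,-0.0005,0.003,0]
    - [0.2,0.1,-7,0.0005,-0.0005,0.003,0]
    - [0.2,0.1,-7,0.0005,-0.0005,0.003,0]
    - [0.2,0.2,-7,0.0005,-0.0005,0.003,0]
    - [0.2,0.2,-7,0.0005,-0.0005,0.003,0]
    - [0.2,0.2,-6,0.0005,-0.0005,0.003,0]
    - [0.2,0.2,-4,0.0005,-0.0005,0.003,0]
    - [0,0,0,0,0,0,0]

```text
time: 64.25
ee_pos: [0.5992, 0.1729, 0.252]
eef_rot: [0.145, 0.989, -0.001, 0.004]
ft_force: [0.5, -1.4, -0.7]
width: 0.0432
```

```bash
python3 - <<'E'
from h import *
st();rotor();snap('wrist','w28')
plan([.596,.1735,.194],rot(76,0),5)
E
```

```text
t 64.25 p [0.5992 0.1729 0.252 ] zax [ 0.008 -0.003 -1.   ] yax [ 0.287  0.958 -0.001] w 0.0432 F [ 0.5 -1.4 -0.7] T [0.02 0.   0.01]
q [-0.2   0.33 -0.2   1.45  0.07  1.37  0.87]
rotor(jaw) 1.398 mod pi 1.398
N 5 row [np.float64(-0.0), np.float64(0.11), np.float64(-0.57), np.float64(0.0008), np.float64(-0.0001), np.float64(0.0117)] deg/row 0.6 mm 11.7
via [[0.598, 0.173, 0.229], [0.597, 0.173, 0.217], [0.597, 0.173, 0.206]]
```

View pics/w28.png

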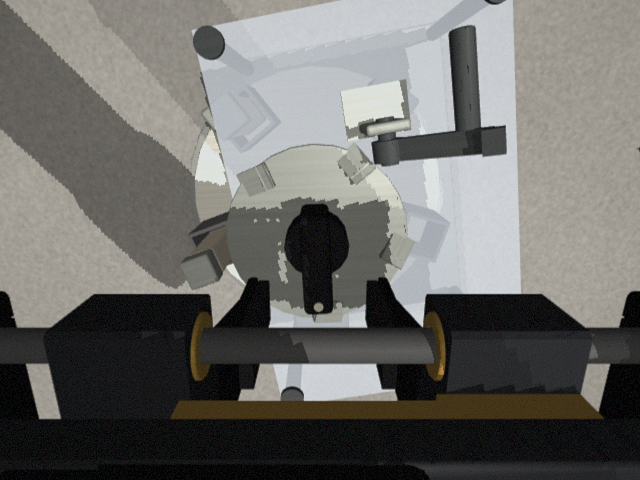

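Bar aligned, with pocket 1 and its fuse at the front. Descend and grip.

Request:
send_rows:
  steps:
    - [0,0.1,-0.5,0.001,0,0.01,0]
    - [0,0.1,-0.5,0.001,0,0.013,0]
    - [0,0.1,-0.5,0.001,0,0.014,0]
    - [0,0.1,-0.5,0.001,0,0.012,0]
    - [0,0.1,-0.5,0,0,0.006,0]
    - [0,0,0,0,0,0.001,1]
    - [0,0,0,0,0,0,1]
    - [0,0,0,0,0,0,1]
    - [0,0,0,0,0,0,1]
    - [0,0,0,0,0,0,1]

```text
time: 65.3
ee_pos: [0.5953, 0.1733, 0.192]
eef_rot: [0.126, 0.992, -0.001, -0.0]
ft_force: [-1.1, -3.3, -2.3]
width: 0.0156
```

```bash
python3 - <<'E'
from h import *
st();rotor()
E
```

```text
t 65.3 p [0.5953 0.1733 0.192 ] zax [-0.001 -0.001 -1.   ] yax [ 0.25   0.968 -0.001] w 0.0156 F [-1.1 -3.3 -2.3] T [-0.68  0.37  0.03]
q [-0.19  0.36 -0.21  1.53  0.08  1.26  0.9 ]
rotor(jaw) 1.437 mod pi 1.437
```

Request:
send_rows:
  steps:
    - [0,0,4,0,0,0,1]
    - [0,0,8,0,0,0,1]
    - [0,0,8,0,0,0,1]
    - [0,0,8,0,0,0,1]
    - [0,0,8,0,0,0,1]
    - [0,0,8,0,0,0,1]
    - [0,0,8,0,0,0,1]
    - [0,0,8,0,0,0,1]
    - [0,0,6,0,0,0,1]
    - [0,0,3,0,0,0,1]

```text
time: 66.3
ee_pos: [0.5959, 0.1737, 0.192]
eef_rot: [0.683, 0.73, 0.0, 0.001]
ft_force: [0.8, -0.6, -1.9]
width: 0.0154
```

```bash
python3 - <<'E'
from h import *
st();rotor()
E
```

```text
t 66.3 p [0.5959 0.1737 0.192 ] zax [ 0.001 -0.    -1.   ] yax [0.998 0.066 0.001] w 0.0154 F [ 0.8 -0.6 -1.9] T [-0.14  0.06  0.12]
q [-0.33  0.35 -0.03  1.54  0.01  1.25 -0.3 ]
rotor(jaw) 0.185 mod pi 0.185
```

Request:
send_rows:
  steps:
    - [0,0,3,0,0,0,1]
    - [0,0,3,0,0,0,1]
    - [0,0,2,0,0,0,1]
    - [0,0,1.5,0,0,0,1]
    - [0,0,1.5,0,0,0,1]
    - [0,0,1.5,0,0,0,1]
    - [0,0,1.5,0,0,0,1]
    - [0,0,1.5,0,0,0,1]
    - [0,0,1.5,0,0,0,1]
    - [0,0,0,0,0,0,1]

```text
time: 67.3
ee_pos: [0.5961, 0.1744, 0.192]
eef_rot: [0.789, 0.615, 0.001, 0.001]
ft_force: [0.5, -0.4, -1.0]
width: 0.0175
```

```bash
python3 - <<'E'
from h import *
st();rotor()
E
```

```text
t 67.3 p [0.5961 0.1744 0.192 ] zax [ 0.003 -0.001 -1.   ] yax [ 0.97  -0.244  0.003] w 0.0175 F [ 0.5 -0.4 -1. ] T [-0.13 -0.06  0.84]
q [-0.37  0.35  0.01  1.54 -0.    1.25 -0.6 ]
rotor(jaw) -0.127 mod pi 3.014
```

Request:
send_rows:
  steps:
    - [0,0,-2,0,0,0,1]
    - [0,0,-2,0,0,0,1]
    - [0,0,0,0,0,0,0]
    - [0,0,0,0,0,0,0]
    - [0,0,0,0,0,0,0]
    - [0,0,0,0,0,0,0]
    - [0,0,0,0,0,-0.015,0]
    - [0,0,0,0,0,-0.025,0]
    - [0,0,0,0,0,-0.03,0]
    - [0,0,0,0,0,-0.02,0]

```text
time: 68.3
ee_pos: [0.5949, 0.1738, 0.2863]
eef_rot: [0.768, 0.64, -0.0, 0.0]
ft_force: [0.7, -0.4, -0.2]
width: 0.0437
```

```bash
python3 - <<'E'
from h import *
st();rotor();snap('wrist','w29')
plan(mag(.086,.084,.27),rot(83.2,0),11)
E
```

```text
t 68.3 p [0.5949 0.1738 0.2863] zax [-0.    -0.001 -1.   ] yax [ 0.984 -0.18  -0.   ] w 0.0437 F [ 0.7 -0.4 -0.2] T [-0.06  0.05  0.02]
q [-0.36  0.3   0.01  1.4  -0.    1.44 -0.54]
rotor(jaw) -0.062 mod pi 3.079
N 11 row [np.float64(0.02), np.float64(0.01), np.float64(-8.51), np.float64(0.0122), np.float64(-0.0011), np.float64(0.0018)] deg/row 8.5 mm 12.4
via [[0.594, 0.211, 0.284], [0.576, 0.243, 0.279], [0.546, 0.264, 0.274]]
```

View pics/w29.png

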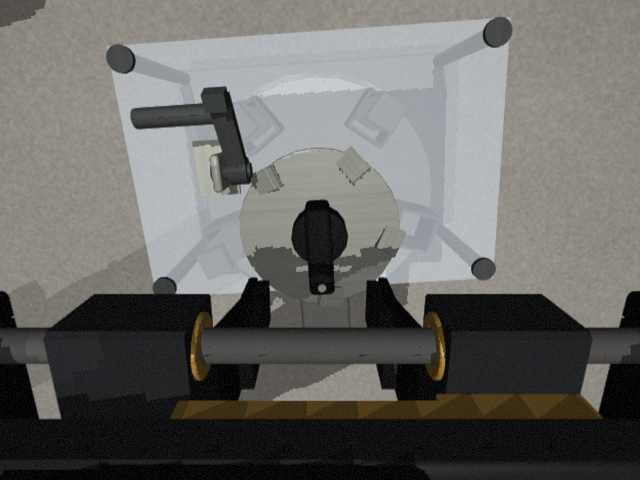

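```bash
python3 - <<'E'
from h import *
a=px('w29',317,203,.205);b=px('w29',321,288,.205);print('bar az',np.degrees(np.arctan2(*(a-b)[1::-1])))
p=[px('w29',u,v,.142)[:2] for u,v in[(120,58),(497,32),(164,287),(483,268)]]
for i,j in((2,0),(3,1)):d=p[i]-p[j];d=-d;print('post az',np.degrees(np.arctan2(d[1],d[0])))
E
```

```text
bar az 82.3493490446405
post az 83.42714393629761
post az 83.40763769371505
```

Request:
send_rows:
  steps:
    - [0,0,-7,0.01,-0.001,0.001,0]
    - [0,0,-8.5,0.012,-0.001,0.002,0]
    - [0,0,-8.5,0.012,-0.001,0.002,0]
    - [0,0,-8.5,0.012,-0.001,0.002,0]
    - [0,0,-8.5,0.012,-0.001,0.002,0]
    - [0,0,-8.5,0.012,-0.001,0.002,0]
    - [0,0,-8.5,0.012,-0.001,0.002,0]
    - [0,0,-8.5,0.012,-0.001,0.002,0]
    - [0,0,-8.5,0.012,-0.001,0.002,0]
    - [0,0,-8.5,0.012,-0.001,0.002,0]
  force: 15

```text
time: 69.35
ee_pos: [0.5389, 0.2681, 0.2838]
eef_rot: [0.138, 0.99, 0.004, 0.008]
ft_force: [0.3, -0.3, -0.1]
width: 0.0434
```

```bash
python3 - <<'E'
from h import *
st();arc()
plan(mag(.086,.085,.25),rot(83.2,0),7)
E
```

```text
t 69.35 p [0.5389 0.2681 0.2838] zax [ 0.017  0.005 -1.   ] yax [0.273 0.962 0.01 ] w 0.0434 F [ 0.3 -0.3 -0.1] T [-0.02 -0.04 -0.02]
q [-0.35  0.26 -0.23  1.46  0.07  1.41  0.71]
mag [0.0862 0.0677 0.2838] phi 72.2 r 0.1185
N 7 row [np.float64(0.07), np.float64(0.13), np.float64(-1.3), np.float64(0.0025), np.float64(-0.0003), np.float64(0.0048)] deg/row 1.3 mm 5.4
via [[0.534, 0.269, 0.274], [0.529, 0.27, 0.264], [0.524, 0.27, 0.255]]
```

Request:
send_rows:
  steps:
    - [0.1,0.1,-1.3,0.0025,0,0.004,0]
    - [0.1,0.1,-1.3,0.0025,0,0.005,0]
    - [0.1,0.1,-1.3,0.0025,0,0.005,0]
    - [0.1,0.1,-1.3,0.0025,0,0.005,0]
    - [0.1,0.1,-1.3,0.0025,0,0.005,0]
    - [0.1,0.1,-1.3,0.0025,0,0.005,0]
    - [0.1,0.1,-1,0.002,0,0.003,0]
    - [0,0,0,0,0,0.001,0]
    - [0,0,0,0,0,0,0]
    - [0,0,0,0,0,0,0]

```text
time: 70.35
ee_pos: [0.5223, 0.2713, 0.2496]
eef_rot: [0.06, 0.998, -0.002, 0.002]
ft_force: [0.3, -0.2, 0.8]
width: 0.0432
```

```bash
python3 - <<'E'
from h import *
st();arc();snap('wrist','w30')
for v in(225,245,265):print(tomag(px('w30',316,v)))
plan(mag(.086,.085,.20),rot(83.2,0),5)
E
```

```text
t 70.35 p [0.5223 0.2713 0.2496] zax [ 0.003 -0.005 -1.   ] yax [ 0.121  0.993 -0.005] w 0.0432 F [ 0.3 -0.2  0.8] T [-0.01 -0.04 -0.  ]
q [-0.34  0.26 -0.26  1.54  0.07  1.35  0.84]
mag [0.0874 0.0847 0.2496] phi 64.6 r 0.087
[0.0861 0.0948 0.1395]
[0.0866 0.1006 0.2009]
[0.0866 0.0893 0.2001]
N 5 row [np.float64(-0.05), np.float64(0.04), np.float64(-0.03), np.float64(0.0001), np.float64(-0.0003), np.float64(0.0099)] deg/row 0.1 mm 9.9
via [[0.522, 0.271, 0.23], [0.522, 0.27, 0.22], [0.522, 0.27, 0.21]]
```

View pics/w30.png

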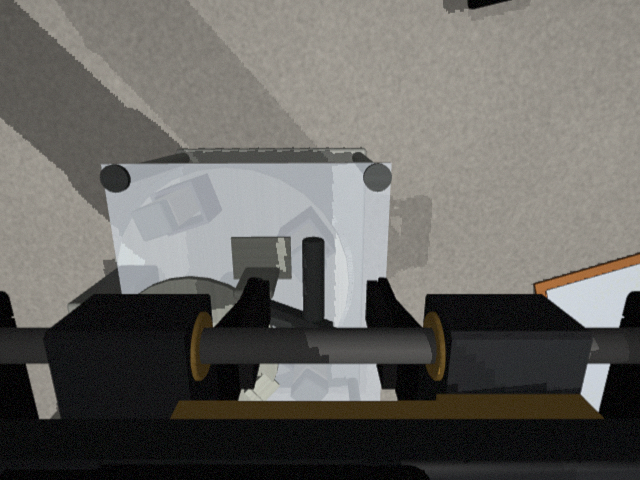

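Request:
send_rows:
  steps:
    - [0,0,0,0,0,0.009,0]
    - [0,0,0,0,0,0.012,0]
    - [0,0,0,0,0,0.012,0]
    - [0,0,0,0,0,0.01,0]
    - [0,0,0,0,0,0.006,0]
    - [0,0,0,0,0,0.002,1]
    - [0,0,0,0,0,0,1]
    - [0,0,0,0,0,0,1]
    - [0,0,0,0,0,0,1]
    - [0,0,0,0,0,0,1]

```text
time: 71.4
ee_pos: [0.5224, 0.2689, 0.1934]
eef_rot: [0.061, 0.998, -0.004, 0.001]
ft_force: [-5.5, -14.2, 4.0]
width: 0.0116
```

```bash
python3 - <<'E'
from h import *
st();arc()
E
```

```text
t 71.4 p [0.5224 0.2689 0.1934] zax [ 0.002 -0.009 -1.   ] yax [ 0.122  0.992 -0.008] w 0.0116 F [ -5.5 -14.2   4. ] T [-2.87  1.13 -0.01]
q [-0.34  0.29 -0.26  1.61  0.09  1.25  0.83]
mag [0.085  0.0843 0.1934] phi 32.6 r 0.0416
```

Request:
send_rows:
  steps:
    - [0,0,0,0,-0.003,-0.004,1]
    - [0,0,0,0,-0.0045,-0.005,1]
    - [0,0,0,0,-0.0055,-0.0045,1]
    - [0,0,0,0,-0.006,-0.0035,1]
    - [0,0,0,0,-0.0065,-0.002,1]
    - [0,0,0,0,-0.007,-0.001,1]
    - [0,0,0,0,-0.007,0,1]
    - [0,0,0,0,-0.007,0.001,1]
    - [0,0,0,0,-0.004,0.001,1]
    - [0,0,0,0,0,0,1]

```text
time: 72.4
ee_pos: [0.5161, 0.2177, 0.2163]
eef_rot: [0.06, 0.998, -0.001, 0.003]
ft_force: [0.5, 1.4, 1.9]
width: 0.0115
```

```bash
python3 - <<'E'
from h import *
st();arc()
E
```

```text
t 72.4 p [0.5161 0.2177 0.2163] zax [ 0.007 -0.002 -1.   ] yax [ 0.121  0.993 -0.001] w 0.0115 F [0.5 1.4 1.9] T [0.65 0.06 0.05]
q [-0.28  0.21 -0.24  1.66  0.06  1.27  0.92]
mag [0.0335 0.0844 0.2163] phi 110.0 r 0.0482
```

Request:
send_rows:
  steps:
    - [0,0,0,0,-0.005,0.003,1]
    - [0,0,0,0,-0.0055,0.0045,1]
    - [0,0,0,0,-0.005,0.0055,1]
    - [0,0,0,0,-0.004,0.006,1]
    - [0,0,0,0,-0.003,0.0065,1]
    - [0,0,0,0,-0.0015,0.0065,1]
    - [0,0,0,0,-0.0005,0.005,1]
    - [0,0,0,0,0,0.003,1]
    - [0,0,0,0,0,0,1]
    - [0,0,0,0,0,0,1]

```text
time: 73.4
ee_pos: [0.5127, 0.1894, 0.1709]
eef_rot: [0.061, 0.998, -0.002, 0.002]
ft_force: [-1.2, 0.9, 2.9]
width: 0.0114
```

```bash
python3 - <<'E'
from h import *
st();arc()
E
```

```text
t 73.4 p [0.5127 0.1894 0.1709] zax [ 0.004 -0.005 -1.   ] yax [ 0.121  0.993 -0.005] w 0.0114 F [-1.2  0.9  2.9] T [0.14 0.1  0.01]
q [-0.25  0.22 -0.22  1.75  0.06  1.17  0.96]
mag [0.005  0.0845 0.1709] phi -179.9 r 0.045
```

Request:
send_rows:
  steps:
    - [0,0,0,0,0.001,0.002,1]
    - [0,0,0,0,0,0.001,1]
    - [0,0,0,0,0,0,1]
    - [0,0,0,0,0,0,0]
    - [0,0,0,0,0,0,0]
    - [0,0,0,0,0,0,0]
    - [0,0,0,0,0,0,0]
    - [0,0,0,0,0,-0.01,0]
    - [0,0,0,0,0,-0.025,0]
    - [0,0,0,0,0,-0.03,0]

```text
time: 74.4
ee_pos: [0.5106, 0.1893, 0.2316]
eef_rot: [0.061, 0.998, -0.005, -0.001]
ft_force: [0.1, 0.4, 0.2]
width: 0.0431
```

Request:
send_rows:
  steps:
    - [0,0,0,0,0,-0.03,0]
    - [0,0,0,-0.01,-0.03,-0.02,0]
    - [0,0,0,-0.01,-0.04,-0.01,0]
    - [0,0,0,-0.01,-0.045,0,0]
    - [0,0,0,-0.01,-0.045,0,0]
    - [0,0,0,-0.01,-0.045,0,0]
    - [0,0,0,-0.01,-0.045,0,0]
    - [0,0,0,0,-0.04,0,0]
    - [0,0,0,0,0,0,0]
    - [0,0,0,0,0,0,0]

```text
time: 75.4
ee_pos: [0.5377, -0.1142, 0.3103]
eef_rot: [0.059, 0.998, -0.002, 0.007]
ft_force: [0.3, 0.6, 0.6]
width: 0.0434
```

```bash
python3 - <<'E'
from h import *
st();snap('wrist','w31');snap('top','top31');snap('scene','sc31')
for n,b,f in(('top31',(180,140,310,275),4.4),('sc31',(300,190,470,360),3.5)):
    q=np.load('pics/%s.npz'%n)['im'];cv2.imwrite('pics/c_%s.png'%n,cv2.resize(q[b[1]:b[3],b[0]:b[2]],None,fx=f,fy=f,interpolation=cv2.INTER_CUBIC))
for n,u,v in [('pinB',265,420),('pinC',265,455),('blank',465,300),('arm',230,367),('armend',305,375)]:
    print(n,tomag(px('top31',180+u/4.4,140+v/4.4)))
E
```

```text
t 75.4 p [ 0.5377 -0.1142  0.3103] zax [ 0.013 -0.005 -1.   ] yax [ 0.117  0.993 -0.004] w 0.0434 F [0.3 0.6 0.6] T [ 0.04  0.02 -0.01]
q [0.1  0.13 0.03 1.56 0.   1.44 1.58]
pinB [0.0078 0.0777 0.1675]
pinC [0.0055 0.0968 0.1685]
blank [-0.0907 -0.009   0.1052]
arm [0.0287 0.0513 0.1753]
armend [-0.0099  0.0496  0.1566]
```

View pics/c_top31.png

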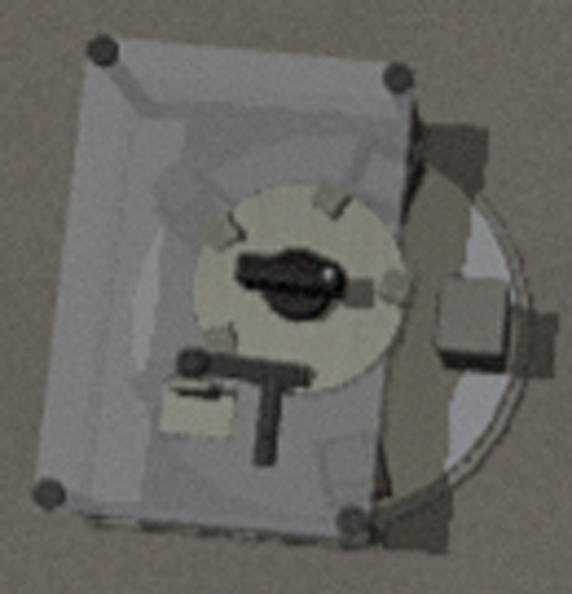

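View pics/c_sc31.png

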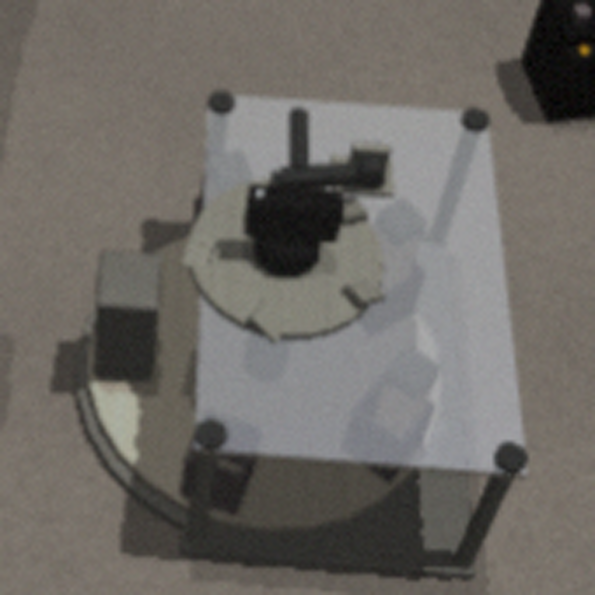

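View pics/top31.png

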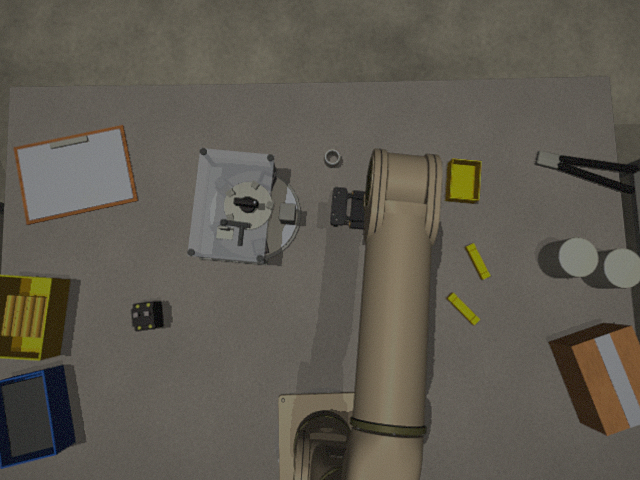

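```bash
python3 - <<'E'
from h import *
print('blank',tomag(px('top31',180+472/4.4,140+312/4.4,.11)))
a=px('top31',180+243/4.4,140+267/4.4,.205);b=px('top31',180+342/4.4,140+276/4.4,.205);print('bar',np.degrees(np.arctan2(*(a-b)[1::-1])))
q=np.load('pics/sc31.npz')['im'];e=cv2.convertScaleAbs(q[210:350,340:460],alpha=2.0,beta=-60);cv2.imwrite('pics/c_e.png',cv2.resize(e,None,fx=5,fy=4.2,interpolation=cv2.INTER_CUBIC))
E
```

```text
blank [-0.0957 -0.0016  0.11  ]
bar 83.29016319224309
```

View pics/c_e.png

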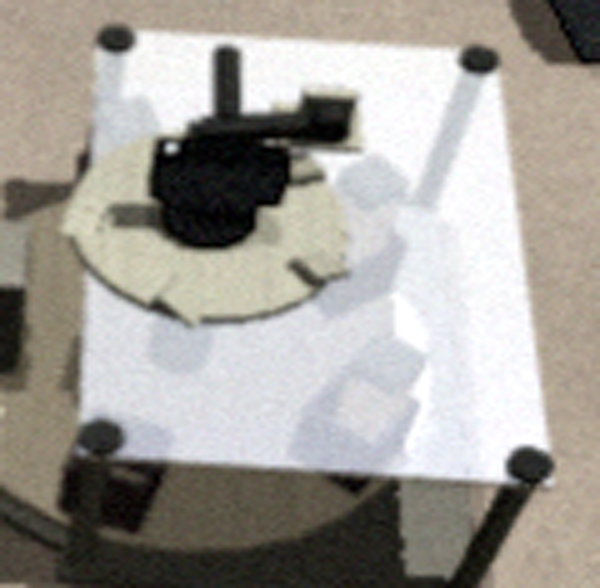

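View pics/w31.png

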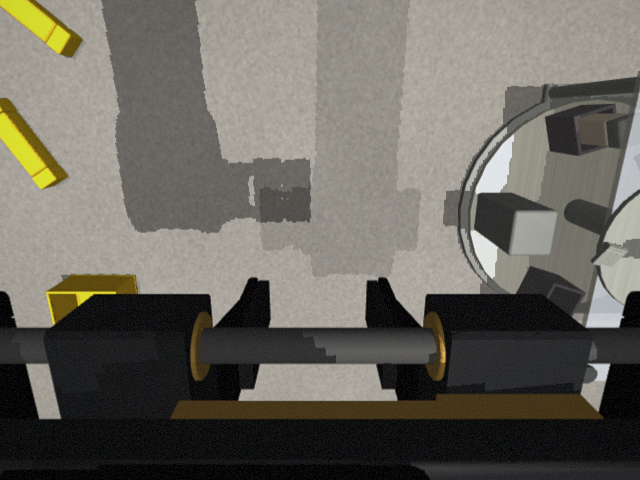

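```bash
python3 -c "
from bench import *
print(close_job())"
```

```text
the job is handed in; nothing more can be done
None
```

All three white fuses are in the magazine, the rotor is back at its home stop and the pawl is down on the ratchet. I handed the job in at about 75 s of the 210 s allowed.

**Loading:** I turned the knob one ratchet step at a time and stood one fuse in each of pockets 1, 2 and 3. My first grab closed on nothing because I lifted before the fingers had shut. The fuse had not moved, and I loaded it later.

**Closing up:** I flipped the pawl back, wound the rotor back to its home stop in two grips, and laid the pawl down again.

**Last checks:**
- **Blank block:** it measures within 2 mm of the opening.
- **Knob bar:** it reads 83.3° against a magazine yaw of 83.2°, so the rotor is at home. A wrist view just before that gave 82.3°, about 1° different.
- **Pawl pin:** it is at its lowered position, reading about 3 mm lower than before the wind-back. I took that as it seating between teeth.
- **Fuses:** each fuse top measured 0.118 to 0.120 m just before release, which is a fully seated fuse. In the final pictures pockets 1 to 3 look filled, though through the clear roof that is only a hazy view. No white fuse is left on the bench.
- **Bystanders:** the bin, coupling, breaker and yellow look-alikes are where they were.

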